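Laser-mark the 50 mm sleeves

TASK

Set up the marking fixture for the 50 mm long sleeves: lay the 28 mm thick setting bar in the pocket, flat against the stop fence, then take every 50 mm sleeve off the wash rack and lay each in a V rest of its own, pushed up against the bar. With bar and sleeves all in place and let go, press the green start button; afterwards lay the marked sleeves in the wooden tray and put the bar back flat on the bare table, so that the fixture is left empty. Leave the 36 and 64 mm sleeves hanging on the rack, and the tool holders and the wrench where they are.

Things in the scene. Friction and masses are not known exactly. Their poses are not given: they have to be found in the camera images.
- fixture: marking fixture, fixed: an aluminium plate 160 (x) x 200 (y) x 12 mm. Origin on the table below the front face of its stop fence, midway along it; x points away from the robot through the fence, y along it. The fence, a steel strip (x 0 to 14, y -78 to 78 mm), stands 10 mm above the plate. With the 28 mm bar at the fence, a 50 mm sleeve up against it is centred at x = -53 mm
- bed (a point): foot of the fence's front face, midway along it, on the plate's top (12 mm above the fixture's origin; same axes). It is the rear edge of the setting-bar pocket: x = -40 to 0 mm, 140 mm long in y between two cheeks 9 mm high
- rest (a point): bottom of the middle V rest's groove at mid-length, 75 mm in front of the fence, 17 mm above the table; axes as the fixture's. Three such rests lie in front of the pocket: 90 degree V grooves along x, 70 mm long, at y = -54, 0 and 54 mm of the fixture, upper edges 29 mm above the table. A sleeve in one has its axis 35.4 mm above the table
- rack: steel wash rack, fixed: a rail 340 mm long on two posts with six level pegs in a row at y = -130, -78, -26, 26, 78 and 130 mm, sticking out 83 mm towards its -x (towards the robot), axes 110 mm above the table. Origin on the table under the rail's front face
- peg_tip (a point): upturned tip of the rack's peg at y = 26 mm; axes as the rack's. The pegs are 6 mm thick, the top of each tip is 6.5 mm above the peg's axis. A hanging sleeve's axis is 104 mm above the table (bore top resting on the peg); raised 7.5 mm its bore is clear of peg and tip, and it can be drawn off towards -x by 75 mm or more
- sleeve_50_a: hollow round plain steel sleeve, outside diameter 26 mm, bore 18 mm, 50 mm LONG; origin at its centre, x along its axis. Hangs on a rack peg at the start, its axis parallel to the rack's x (may be any one of the six pegs); two or three 50 mm sleeves are there (an absent one reads None)
- sleeve_50_b: hollow round plain steel sleeve, outside diameter 26 mm, bore 18 mm, 50 mm LONG; origin at its centre, x along its axis. Hangs on a rack peg at the start, its axis parallel to the rack's x (may be any one of the six pegs); may be absent (None)
- sleeve_50_c: hollow round plain steel sleeve, outside diameter 26 mm, bore 18 mm, 50 mm LONG; origin at its centre, x along its axis. Hangs on a rack peg at the start, its axis parallel to the rack's x (may be any one of the six pegs); may be absent (None)
- sleeve_36_a: hollow round plain steel sleeve, outside diameter 26 mm, bore 18 mm, 36 mm LONG; origin at its centre, x along its axis. Hangs on a rack peg at the start, its axis parallel to the rack's x (may be any one of the six pegs)
- sleeve_36_b: hollow round plain steel sleeve, outside diameter 26 mm, bore 18 mm, 36 mm LONG; origin at its centre, x along its axis. Hangs on a rack peg at the start, its axis parallel to the rack's x (may be any one of the six pegs)
- sleeve_64: hollow round plain steel sleeve, outside diameter 26 mm, bore 18 mm, 64 mm LONG; origin at its centre, x along its axis. Hangs on a rack peg at the start, its axis parallel to the rack's x (may be any one of the six pegs)
- bar_20: aluminium setting bar 130 mm long (its x), 24 mm high (its z) and 20 mm THICK (its y), lying loose on the table; origin at the centre of its underside. Three such bars, alike but for thickness, lie about the table
- bar_28: aluminium setting bar 130 mm long (its x), 24 mm high (its z) and 28 mm THICK (its y), lying loose on the table; origin at the centre of its underside. Three such bars, alike but for thickness, lie about the table (about 0.24 kg)
- bar_36: aluminium setting bar 130 mm long (its x), 24 mm high (its z) and 36 mm THICK (its y), lying loose on the table; origin at the centre of its underside. Three such bars, alike but for thickness, lie about the table
- tray: brown wooden finished-parts tray, fixed, 130 (x) x 205 (y) x 34 mm high, walls and floor 9 mm; origin under its centre on the table. Two 6 mm high battens along x, at y = -26 and 26 mm, divide its floor into three lanes; a sleeve lying along x in a lane (lane middles y = -57, 0, 57 mm) has its axis about 22 mm above the table
- start_top (a point): centre of the top face of the green start button (28 mm across) on the white control box behind the fixture; pressed straight down. Beside it are a red mushroom emergency stop and a key switch
- start (a joint): travel of the start button, m: 0 up, 0.006 fully down (5 N); it counts as pressed beyond 0.004 and springs back
- holder_a: bystander: steel tool holder standing on the table, 44 mm across, 60 mm high; origin at its foot
- holder_b: bystander: second such tool holder
- wrench: bystander: steel wrench 150 mm long lying on the table
Mind the look-alikes: they are no part of the job. What is shaped like the sleeve_50_c but blue or red is not meant.

How it is judged (in metres and radians):
On the way, in this order (a step that is already met when the one before it is completed fails the run):
1. the 28 mm bar lies in the pocket against the fence (within 3 mm), let go (x of bar_28 in the frame of fixture between -0.017 and -0.0115 m and y of bar_28 in the frame of fixture between -0.01 and 0.01 m and z of bar_28 in the frame of fixture between 0.009 and 0.015 m and angle between the x axis of bar_28 and the y axis of fixture, either way round below 0.05 rad and contact force between the fingers and bar_28 below 0.1 N), for 0.3 s.
2. every 50 mm sleeve lies in a V rest against the bar (within about 3 mm), let go, the bar still against the fence (x of sleeve_50_a in the frame of fixture between -0.0565 and -0.0505 m and y of sleeve_50_a in the frame of fixture between -0.065 and 0.065 m and z of sleeve_50_a in the frame of fixture between 0.031 and 0.04 m and angle between the x axis of each of sleeve_50_a, sleeve_50_b, sleeve_50_c and the x axis of fixture, either way round below 0.08 rad and x of sleeve_50_b in the frame of fixture between -0.0565 and -0.0505 m and y of sleeve_50_b in the frame of fixture between -0.065 and 0.065 m and z of sleeve_50_b in the frame of fixture between 0.031 and 0.04 m and x of sleeve_50_c in the frame of fixture between -0.0565 and -0.0505 m and y of sleeve_50_c in the frame of fixture between -0.065 and 0.065 m and z of sleeve_50_c in the frame of fixture between 0.031 and 0.04 m and x of bar_28 in the frame of fixture between -0.017 and -0.0115 m and y of bar_28 in the frame of fixture between -0.01 and 0.01 m and z of bar_28 in the frame of fixture between 0.009 and 0.015 m and angle between the x axis of bar_28 and the y axis of fixture, either way round below 0.05 rad and contact force between the fingers and sleeve_50_a below 0.1 N and contact force between the fingers and sleeve_50_b below 0.1 N and contact force between the fingers and sleeve_50_c below 0.1 N), for 0.3 s.
3. the start button is pressed with bar and sleeves in place (x of sleeve_50_a in the frame of fixture between -0.0565 and -0.0505 m and y of sleeve_50_a in the frame of fixture between -0.065 and 0.065 m and z of sleeve_50_a in the frame of fixture between 0.031 and 0.04 m and angle between the x axis of each of sleeve_50_a, sleeve_50_b, sleeve_50_c and the x axis of fixture, either way round below 0.08 rad and x of sleeve_50_b in the frame of fixture between -0.0565 and -0.0505 m and y of sleeve_50_b in the frame of fixture between -0.065 and 0.065 m and z of sleeve_50_b in the frame of fixture between 0.031 and 0.04 m and x of sleeve_50_c in the frame of fixture between -0.0565 and -0.0505 m and y of sleeve_50_c in the frame of fixture between -0.065 and 0.065 m and z of sleeve_50_c in the frame of fixture between 0.031 and 0.04 m and x of bar_28 in the frame of fixture between -0.017 and -0.0115 m and y of bar_28 in the frame of fixture between -0.01 and 0.01 m and z of bar_28 in the frame of fixture between 0.009 and 0.015 m and angle between the x axis of bar_28 and the y axis of fixture, either way round below 0.05 rad and value of joint start above 0.004 m), for 0.05 s.
At the end, for the whole second after the job is handed in: Every 50 mm sleeve lies at rest on its side inside the tray; the 28 mm bar lies at rest, flat on the table itself (no part of the fixture under it; anywhere); the 36 and 64 mm sleeves still hang on their pegs (moved less than 20 mm); the button is released (x of sleeve_50_a in the frame of tray between -0.05 and 0.05 m and y of sleeve_50_a in the frame of tray between -0.09 and 0.09 m and z of each of sleeve_50_a, sleeve_50_b, sleeve_50_c in the frame of tray below 0.034 m and linear speed of each of sleeve_50_a, sleeve_50_b, sleeve_50_c, bar_28 below 0.03 m/s and angle between each of sleeve_50_a, sleeve_50_b, sleeve_50_c's own x axis and vertical above 1.35 rad and x of sleeve_50_b in the frame of tray between -0.05 and 0.05 m and y of sleeve_50_b in the frame of tray between -0.09 and 0.09 m and x of sleeve_50_c in the frame of tray between -0.05 and 0.05 m and y of sleeve_50_c in the frame of tray between -0.09 and 0.09 m and distance of each of sleeve_36_a, sleeve_36_b, sleeve_64 from where it was at the start of the episode below 0.02 m and height (world z) of bar_28 between -0.004 and 0.006 m and angle between bar_28's own z axis and vertical below 0.1 rad and value of joint start below 0.002 m); the robot touches nothing.
It fails at once if a tool holder or the wrench is moved more than 30 mm (distance of any of holder_a, holder_b, wrench from where it was at the start of the episode above 0.03 m).
It fails at once if a 36 or 64 mm sleeve is taken off the rack (moved more than 50 mm) (distance of any of sleeve_36_a, sleeve_36_b, sleeve_64 from where it was at the start of the episode above 0.05 m).
Of sleeve_50_a, sleeve_50_b, sleeve_50_c only 2 to 3 are there at a start; the rules pass over those that are not, and their reading is None.
At some moment in a run one of bar_28 may be knocked a few centimetres aside while the robot is not near it.
It also fails if it takes over 210 s, if anything falls off the work surface, if the arm or the gripper's body presses on something with over 40 N, if the wrist force passes 120 N, or if a joint passes its speed limit or range.

ROBOT

A 6-joint arm with a two-finger parallel gripper is mounted at the origin on the work surface. World frame = base frame: x ahead of the robot, y to its left, z up, the work surface at z = 0. Lengths are in m, angles in degrees, forces in N, time in s.
With the tool pointing down it reaches from about 0.4 to 0.825 m from the base axis. Payload 7 kg.
Tool frame: the origin (TCP) lies midway between the tips of the shut fingers; the grasp point (between the pads) lies r.grasp_offset behind it (r.grasp_offset is the distance from the TCP to the grasp point, in m); x points along the fingers, z is the direction in which the jaws open and shut, and the axes are right-handed (so a half turn about x gives the same grasp; the last joint's range is limited). The gripper opens to 88 mm and grips with 3 to 60 N. Pads are 19 mm wide; open, the fingers measure 130 mm over their backs; the gripper's body (78 mm by 193 mm) begins 47 mm behind the grasp point.
Start: joints at [88.069, 20.546, 0.682, 0, -70.136, -16.507], TCP at [0.213, 0.64, 0.227] pointing down, gripper open.
Joint ranges: [-176.03, 176.03], [-82.01, 121.73], [-58.28, 71.71], [-173.87, 95.51], [-174.79, -0.11], [-173.66, 173.66]. Speed limits (degrees/s): [136.94, 136.94, 172.46, 180, 180, 180].

INTERFACE

Orientations are given as [roll, pitch, yaw] about the fixed x, y, z axes, in that order (R = Rz(yaw) Ry(pitch) Rx(roll)).
In Python, from plant import readout, vision, close_job, r gives the robot as it stands.
- The arm moves only by the shell command python3 -m handwheel 'ROWS' [OPENING] [FORCE]. ROWS is JSON, a list that holds one entry, the list of rows, each a list of 4 numbers: the shift along the world's x, y, z in units of 40 mm (1.0 is 40 mm), then the turn about the world's z in units of 5 degrees (1.0 is 5 degrees). In form: [[[tx, ty, tz, roll], ...]]. A call has 1 to 8 rows; each row shifts and turns the pose as measured when the row begins; what a row does not reach is not made up. A row lasts 1/10 s, in which the tool goes at most 50 mm and 8.59 degrees, less where a joint would pass 70% of its speed; a pose out of reach is approached as far as the arm can. A call is refused whole if a number of a shift passes 1 or a number of a turn 1, either way. A call with a gripper value outside its range is refused whole. OPENING is the finger opening in mm, from 0 to 87.6, set as the call begins (- or left out, the last holds). The fingers move at their own pace and stop on an object; FORCE is the grip in N (left out, the last holds). Time passes only in rows, so rows that do not move let the fingers close. It gives the time, the measured TCP pose, the force and the opening at its end, in the units of the state.
- readout.get_state(): the state, without advancing time (a new reading comes with each control period).
- vision.capture(name): name is "side" or "top" or "wrist"; returns the picture (480x640x3 uint8, blue, green, red); there is no depth.
- vision.get_calibration(name): a dict with "intrinsics" (3x3 intrinsics, pixels), "dist" ([k1, k2, p1, p2, k3] as OpenCV has them; the pictures are not rectified), "pose" (4x4, takes a point from camera to world coordinates). Camera axes: x right, y up, looking along -z (the intrinsics and any distortion apply to the point x, -y, -z); pixel columns grow to the right and rows downward; lengths in m; the calibration is good to about 2 mm. A picture is of the moment at which its call begins: read the wrist's pose just before it. get_calibration takes no time and is no camera call; for the wrist camera it gives the pose at the moment of the call.
- close_job(): hands the job in, once; it reports no verdict.
The state is a dict: "time_s": time; "joints": joint angles; "qd": joint speeds; "joint_torque": joint torques, N m; "tcp_pos": TCP position; "eef_rot": TCP orientation; "contact_force": force on the tool from outside, world axes, zero at the start; "moment": the same for the moment, N m; "gripper_width": finger opening in m.
Only numpy, scipy, OpenCV 4.12 (cv2) and the standard library are available. Lean on these libraries where they do the work, as an engineer would, in place of code of your own. Each camera call takes 0.05 s, during which the arm holds its last target.

## Working session

There is one attempt and no reset: what is moved stays moved. The work goes in short steps, Python scripts to look and compute and a shell command to move; the robot and the scene stay as the last step left them, time stands still between calls to the robot, and variables do not carry over. Pictures are saved under pics/ and viewed, and the job is handed in when it is done.

```bash
ls; mkdir -p pics; python3 - <<'E'
from plant import readout, vision, r
import cv2
print(readout.get_state()); print(r.grasp_offset)
for n in ("side","top","wrist"):
    c=vision.get_calibration(n); print(n,c)
    cv2.imwrite(f"pics/{n}0.png",vision.capture(n))
E
```

```text
pics
{'time_s': 0.0, 'joints': array([ 8.80714907e+01,  2.05919462e+01,  6.32480668e-01, -2.00421506e-02,
       -7.01362612e+01, -1.65066429e+01]), 'qd': array([ 0.00487207, -0.02617394, -0.1156855 ,  0.02588096, -0.01742946,
        0.00108721]), 'joint_torque': array([-9.23747939e-04, -5.82714558e+01,  2.93051273e+01,  6.99724853e+00,
        6.86983185e-03, -1.68769852e-04]), 'tcp_pos': array([0.2133297 , 0.63987119, 0.22560735]), 'eef_rot': array([   5.37364767,   89.90243615, -103.06833032]), 'contact_force': array([ 0.20944449,  0.49604442, -0.66001285]), 'moment': array([-0.00060338,  0.01508547,  0.04317402]), 'gripper_width': 0.08761743206400781}
0.0188
side {'intrinsics': array([[487.41227149,   0.        , 324.41373627],
       [  0.        , 487.41227149, 240.25078648],
       [  0.        ,   0.        ,   1.        ]]), 'dist': array([-0.10438165,  0.        ,  0.        ,  0.        ,  0.        ]), 'pose': array([[-0.94532987,  0.20510216, -0.25354398,  0.26957809],
       [-0.32596206, -0.61812315,  0.71531288,  0.71085837],
       [-0.01000918,  0.75885234,  0.6511
[... 495 characters left out ...]
8,  0.98977348,  1.18129208],
       [ 0.        ,  0.        ,  0.        ,  1.        ]])}
wrist {'intrinsics': array([[429.50253139,   0.        , 323.24075112],
       [  0.        , 429.50253139, 233.12358971],
       [  0.        ,   0.        ,   1.        ]]), 'dist': array([-0.04537377,  0.        ,  0.        ,  0.        ,  0.        ]), 'pose': array([[-3.15017996e-01,  9.18347992e-01,  2.39584280e-01,
         2.76653938e-01],
       [-9.49085393e-01, -3.05017959e-01, -7.87461854e-02,
         6.18092902e-01],
       [ 7.61106868e-04, -2.52192406e-01,  9.67676811e-01,
         3.83762010e-01],
       [ 0.00000000e+00,  0.00000000e+00,  0.00000000e+00,
         1.00000000e+00]])}
```

View pics/top0.png

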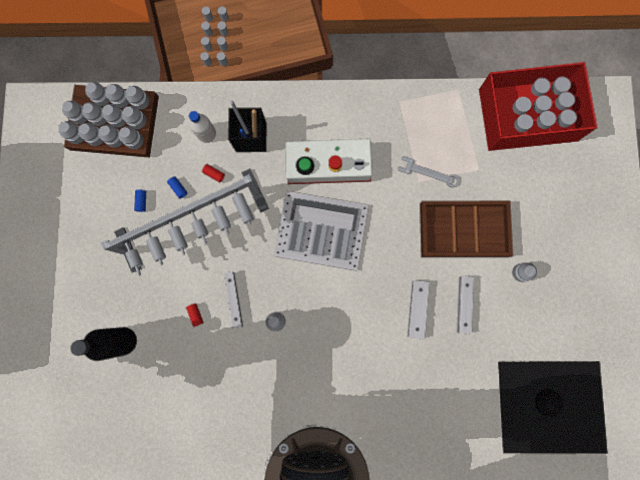

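View pics/side0.png

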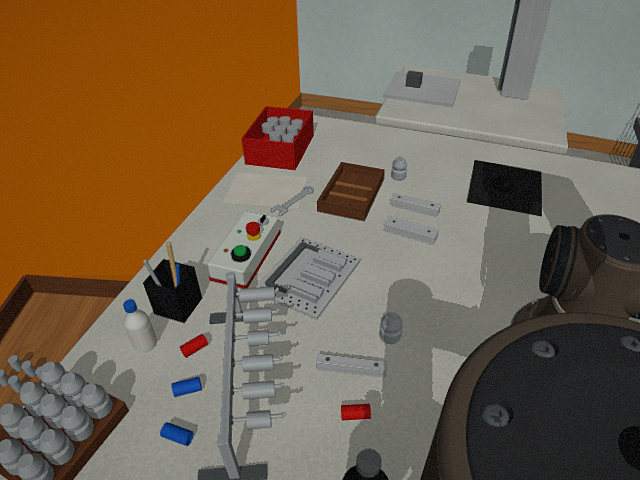

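View pics/wrist0.png

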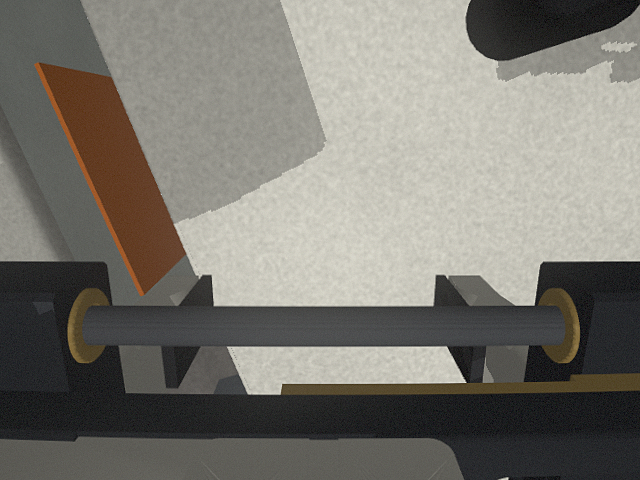

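```bash
cat > h.py <<'E'
import numpy as np, cv2
from plant import readout, vision, r
def cal(n): return vision.get_calibration(n)
def proj(c,P):
    P=np.atleast_2d(np.asarray(P,float)); T=np.linalg.inv(c['pose']); q=P@T[:3,:3].T+T[:3,3]
    q=q*[1,-1,-1]
    return cv2.projectPoints(q,np.zeros(3),np.zeros(3),c['intrinsics'],c['dist'])[0].reshape(-1,2)
def ray(c,uv):
    u=cv2.undistortPoints(np.array(uv,float).reshape(-1,1,2),c['intrinsics'],c['dist']).reshape(-1,2)
    d=np.c_[u[:,0],-u[:,1],-np.ones(len(u))]@c['pose'][:3,:3].T
    return c['pose'][:3,3],d
def plane(c,uv,z):
    o,d=ray(c,uv); return o+d*((z-o[2])/d[:,2])[:,None]
def crop(img,x,y,w,h,s,name):
    cv2.imwrite(name,cv2.resize(img[y:y+h,x:x+w],None,fx=s,fy=s,interpolation=cv2.INTER_CUBIC))
def fr(x,y,yaw):
    a=np.radians(yaw); c,s=np.cos(a),np.sin(a)
    return lambda p: np.atleast_2d(p)@np.array([[c,-s,0],[s,c,0],[0,0,1]]).T+[x,y,0]
E
python3 - <<'E'
from h import *
t=cv2.imread("pics/top0.png"); s=cv2.imread("pics/side0.png")
crop(t,90,155,200,150,4,"pics/t_rack.png")
crop(t,265,125,120,150,4,"pics/t_fix.png")
crop(t,380,150,180,200,3,"pics/t_tray.png")
crop(s,200,260,200,180,4,"pics/s_rack.png")
E
```

```text
(no output)
```

View pics/t_rack.png

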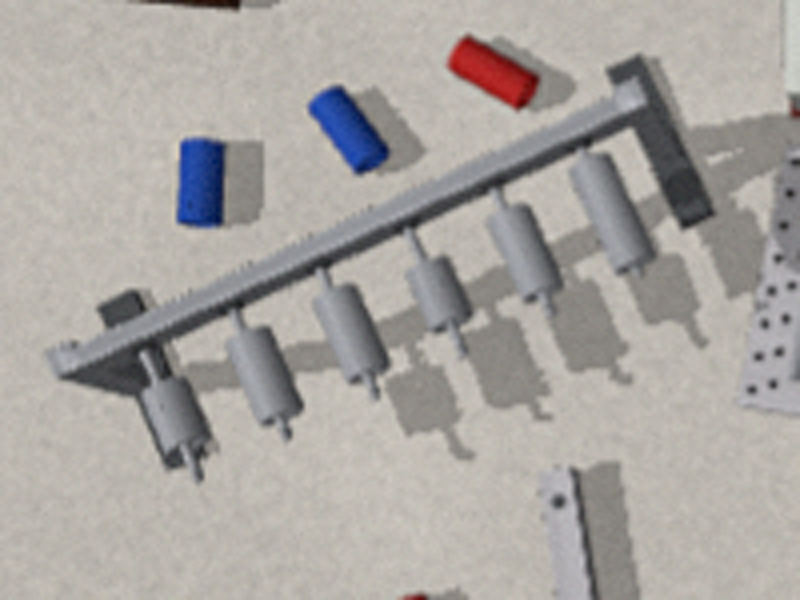

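View pics/t_fix.png

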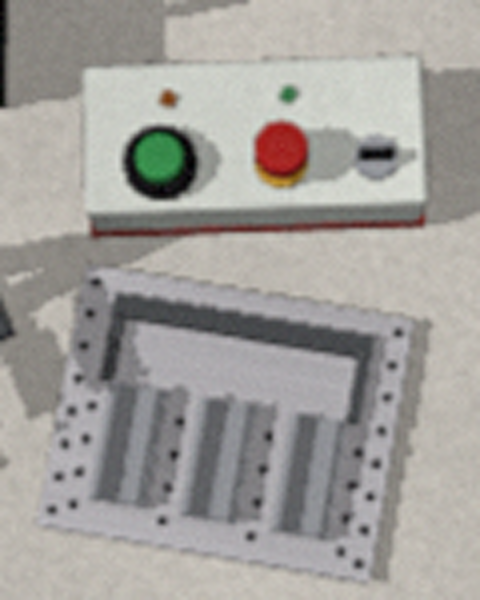

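View pics/t_tray.png

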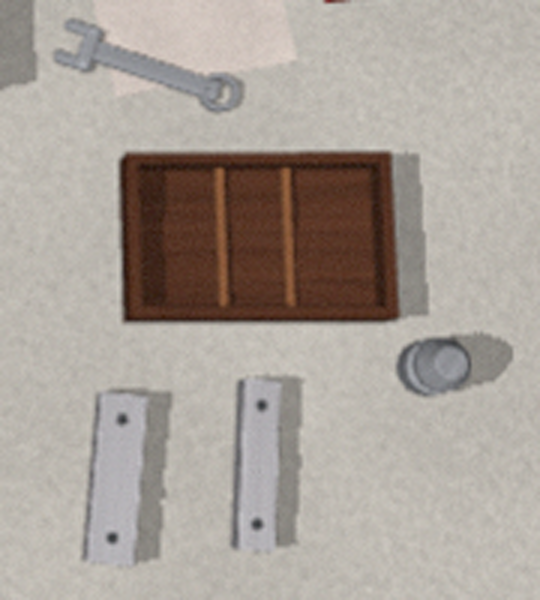

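View pics/s_rack.png

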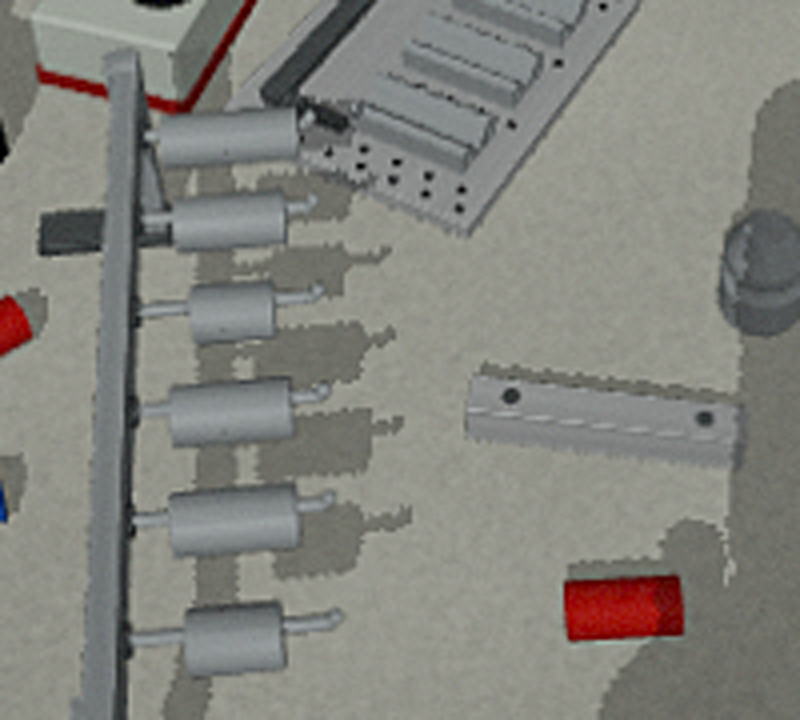

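```bash
cat > fit.py <<'E'
from h import *
from scipy.optimize import least_squares
ct,cs=cal("top"),cal("side")
def o(l,x,y,s): return np.array(l,float)/s+[x,y]
# rack
tt=o([(198,480),(287,438),(375,396),(462,354),(549,312),(640,272)],90,155,4)
st=o([(340,615),(332,497),(325,390),(320,290),(312,200),(309,118)],200,260,4)
Y=[.130,.078,.026,-.026,-.078,-.130]
M=np.array([[-.081,y,.114] for y in Y])
def f(p):
    P=fr(*p)(M); return np.r_[(proj(ct,P)-tt).ravel(),(proj(cs,P)-st).ravel()]
s=least_squares(f,[.45,.3,-20]); print("rack",s.x,"rms",np.sqrt(np.mean(s.fun**2))); print(s.fun.reshape(2,6,2).mean(1))
rk=s.x
# fixture plate top corners; unknown x extents
tc=o([(95,268),(412,318),(380,580),(40,522)],265,125,4)
def g(p):
    P=fr(*p[:3])([[p[3],.1,.012],[p[3],-.1,.012],[p[3]-.16,-.1,.012],[p[3]-.16,.1,.012]])
    return (proj(ct,P)-tc).ravel()
W=plane(ct,tc,.012); print("plate corners",W[:,:2].round(4).tolist())
print([np.linalg.norm(W[i]-W[(i+1)%4]).round(4) for i in range(4)])
# tray top corners z=.034
tr=o([(122,153),(391,153),(398,320),(124,321)],380,150,3)
W=plane(ct,tr,.034); print("tray",W[:,:2].round(4).tolist(),W.mean(0),[np.linalg.norm(W[i]-W[(i+1)%4]).round(4) for i in range(4)])
# bars tops
for n,q,(x,y,sc) in (("A",[(98,391),(148,394),(135,565),(85,561)],(380,150,3)),("B",[(240,378),(281,378),(274,551),(234,549)],(380,150,3))):
    W=plane(ct,o(q,x,y,sc),.024); print(n,W[:,:2].round(4).tolist(),W.mean(0),[np.linalg.norm(W[i]-W[(i+1)%4]).round(4) for i in range(4)])
# button
bt=o([(158,155)],265,125,4)
print("btn z=.05,.07",plane(ct,bt,.05),plane(ct,bt,.07))
for h in (.03,.04,.05,.06,.07): print(h,proj(cs,plane(ct,bt,h)))
E
python3 fit.py; python3 - <<'E'
from h import *
s=cv2.imread("pics/side0.png")
crop(s,195,200,200,130,4,"pics/s_fix.png")
E
```

```text
rack [ 0.58341049  0.29501835 25.58978058] rms 0.5519426657349731
[[-0.58282915  0.3811902 ]
 [-0.14063865 -0.69557588]]
plate corners [[0.6595, 0.0654], [0.6272, -0.1241], [0.4708, -0.1026], [0.5065, 0.0972]]
[np.float64(0.1923), np.float64(0.1579), np.float64(0.2029), np.float64(0.1563)]
tray [[0.6298, -0.2457], [0.6277, -0.4537], [0.4974, -0.4515], [0.4981, -0.2429]] [ 0.56325255 -0.34844754  0.034     ] [np.float64(0.208), np.float64(0.1304), np.float64(0.2085), np.float64(0.1317)]
A [[0.4452, -0.223], [0.4427, -0.2612], [0.3138, -0.2468], [0.3169, -0.2092]] [ 0.37962088 -0.23506721  0.024     ] [np.float64(0.0383), np.float64(0.1297), np.float64(0.0377), np.float64(0.1291)]
B [[0.4545, -0.3321], [0.4543, -0.3634], [0.3238, -0.3518], [0.3254, -0.3218]] [ 0.38948506 -0.34225032  0.024     ] [np.float64(0.0313), np.float64(0.1311), np.float64(0.03), np.float64(0.1296)]
btn z=.05,.07 [[0.71774117 0.02540905 0.05      ]] [[0.71172519 0.02425381 0.07      ]]
0.03 [[235.8695395 262.5219392]]
0.04 [[236.61247972 259.38086751]]
0.05 [[237.36589127 256.19886436]]
0.06 [[238.12997284 252.9752175 ]]
0.07 [[238.90492756 249.70920072]]
```

View pics/s_fix.png

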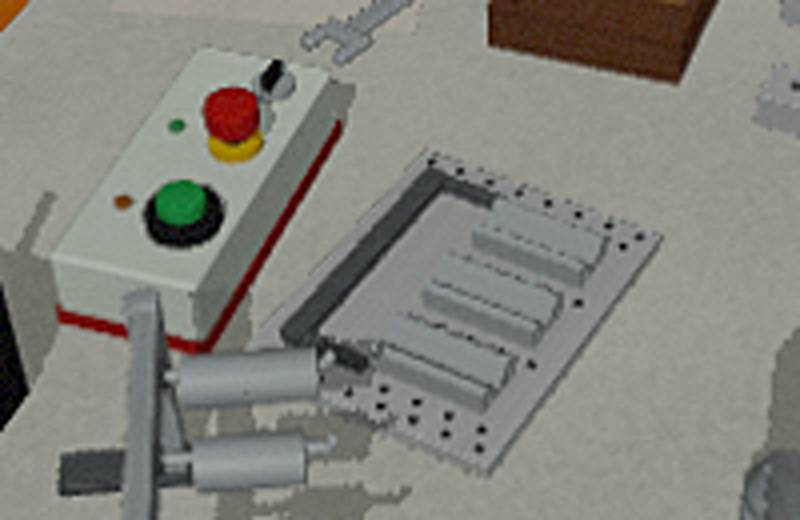

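```bash
python3 -m handwheel '[[[0,0,0.9,0.9],[0,0,0.9,0.9],[0,0,0.9,0.9],[0.5,-0.9,0,0.9],[0.5,-0.9,0,0.9],[0.5,-0.9,0,0.9],[0.5,-0.9,0,0.9],[0.5,-0.9,0,0.9]]]' 40; python3 -m handwheel '[[[0.5,-0.9,0,0.9],[0.5,-0.9,0,0.9],[0.5,-0.9,0,0],[0.5,-0.9,0,0],[0.5,-0.9,0,0],[0,0,0,0],[0,0,0,0]]]'
cat > look.py <<'E'
import sys; from h import *
n=sys.argv[1]; cam=sys.argv[2] if len(sys.argv)>2 else "wrist"
s=readout.get_state(); c=cal(cam); im=vision.capture(cam); cv2.imwrite(f"pics/{n}.png",im); np.save(f"pics/{n}.npy",c,allow_pickle=True)
a=c['pose'][:3,0]
print(s['time_s'],s['tcp_pos'].round(4),s['contact_force'].round(1),s['gripper_width'].round(4),s['joints'].round(1))
if cam=="wrist": print("psi",np.degrees(np.arctan2(a[0],-a[1])).round(2)) if False else print("psi",np.degrees(np.arctan2(-a[0],a[1])).round(2)-180)
E
python3 look.py w1
```

```text
time_s: 0.95
tcp_pos: [0.3128, 0.4558, 0.3319]
eef_rot: [10.1, 89.4, -60.7]
contact_force: [0.8, 0.1, 0.4]
gripper_width: 0.0402
time_s: 1.65
tcp_pos: [0.416, 0.2627, 0.3319]
eef_rot: [11.2, 89.4, -50.2]
contact_force: [-0.3, 0.3, 0.1]
gripper_width: 0.0398Traceback (most recent call last):
  File "look.py", line 5, in <module>
    print(s['time_s'],s['tcp_pos'].round(4),s['contact_force'].round(1),s['gripper_width'].round(4),s['joints'].round(1))
                                                                        ^^^^^^^^^^^^^^^^^^^^^^^^
AttributeError: 'float' object has no attribute 'round'
```

View pics/w1.png

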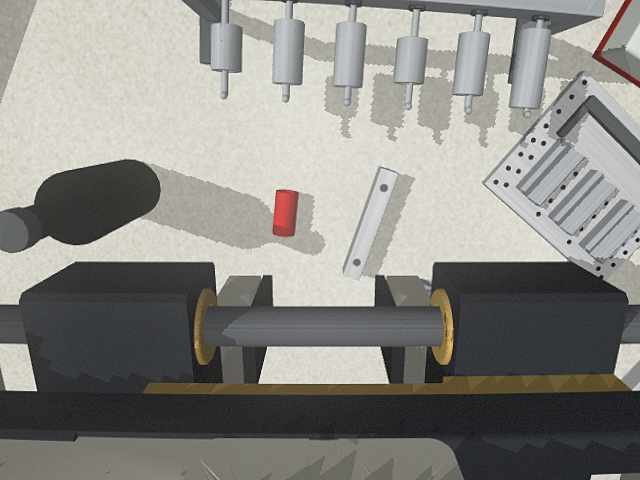

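```bash
sed -i "s/s\['gripper_width'\].round(4)/round(s['gripper_width'],4)/; s/^if cam.*$/e=s['eef_rot']; print('psi',round(e[2]-e[0]+90,2))/" look.py
python3 - <<'E'
from h import *
s=cv2.imread("pics/w1.png"); c=cal("wrist"); np.save("pics/w1.npy",c,allow_pickle=True)
crop(s,190,0,200,130,4,"pics/w1a.png")
crop(s,380,0,200,130,4,"pics/w1b.png")
print(readout.get_state()['tcp_pos'])
E
python3 -m handwheel '[[[0,-0.75,0,-0.95],[0,-0.75,0,-0.95],[0,-0.75,0,-0.95],[0,-0.75,0,-0.95],[0,-0.75,0,-0.95],[0,-0.75,0,-0.95],[0,-0.75,0,-0.95],[0,-0.75,0,-0.95]]]'
python3 -m handwheel '[[[0,-0.75,0,0],[0,0,0,0],[0,0,0,0]]]'
python3 look.py w2
```

```text
[0.41581012 0.26294192 0.33192695]
time_s: 2.5
tcp_pos: [0.4134, 0.026, 0.3299]
eef_rot: [-6.7, 89.4, -106.5]
contact_force: [1.2, 0.7, -0.6]
gripper_width: 0.0397
time_s: 2.8
tcp_pos: [0.4133, -0.0048, 0.3299]
eef_rot: [-7.7, 89.4, -107.6]
contact_force: [-0.5, 0.6, -0.0]
gripper_width: 0.0402
2.8 [ 0.4133 -0.0048  0.3299] [-0.5  0.6 -0. ] 0.0402 [ 27.4  -8.4 -19.3   0.4 -79.6  52.6]
psi -9.94
```

View pics/w1a.png

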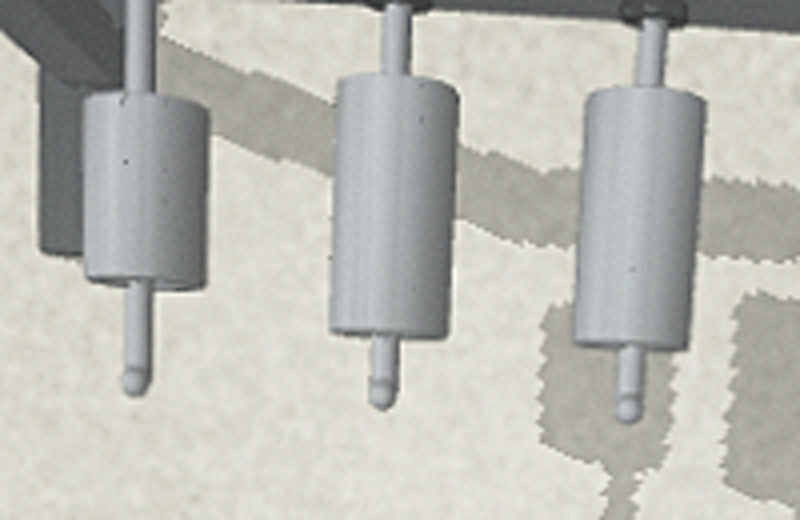

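View pics/w1b.png

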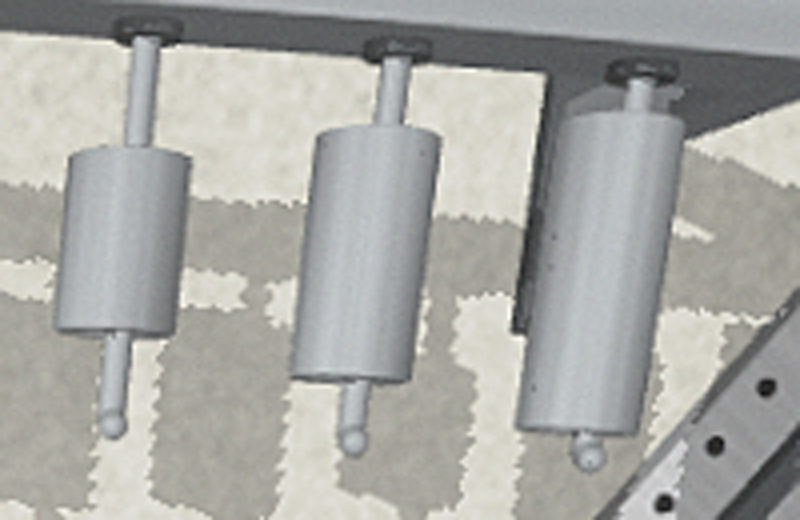

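View pics/w2.png

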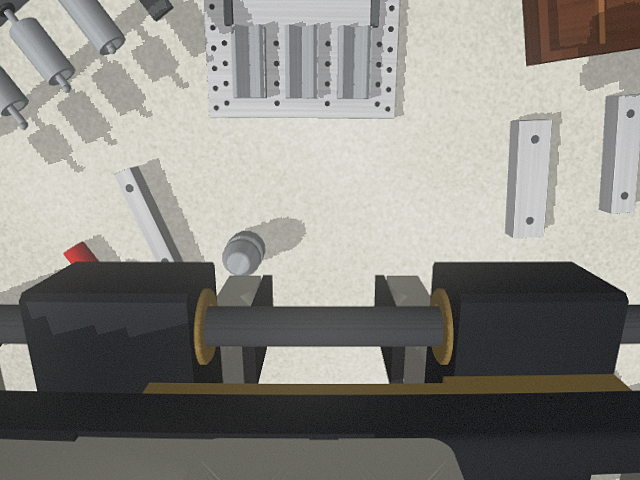

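```bash
python3 -m handwheel '[[[0.9,0,0,0],[0.9,0,0,0],[0.9,0,0,0],[0,0,0,0],[0,0,0,0]]]'
python3 look.py w3; python3 - <<'E'
from h import *
s=cv2.imread("pics/w3.png")
crop(s,190,0,260,200,3,"pics/w3a.png")
E
```

```text
time_s: 3.35
tcp_pos: [0.526, 0.0024, 0.3291]
eef_rot: [-7.3, 89.5, -106.6]
contact_force: [-0.2, -0.1, -0.3]
gripper_width: 0.0401
3.35 [0.526  0.0024 0.3291] [-0.2 -0.1 -0.3] 0.0401 [ 22.    3.5  -8.2   0.4 -78.7  58.6]
psi -9.31
```

View pics/w3.png

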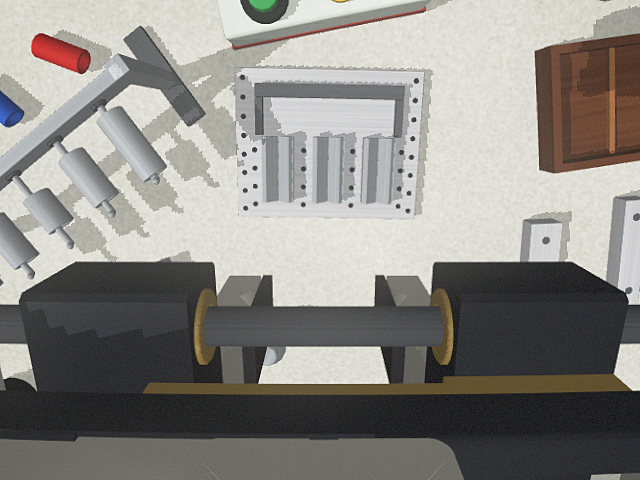

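View pics/w3a.png

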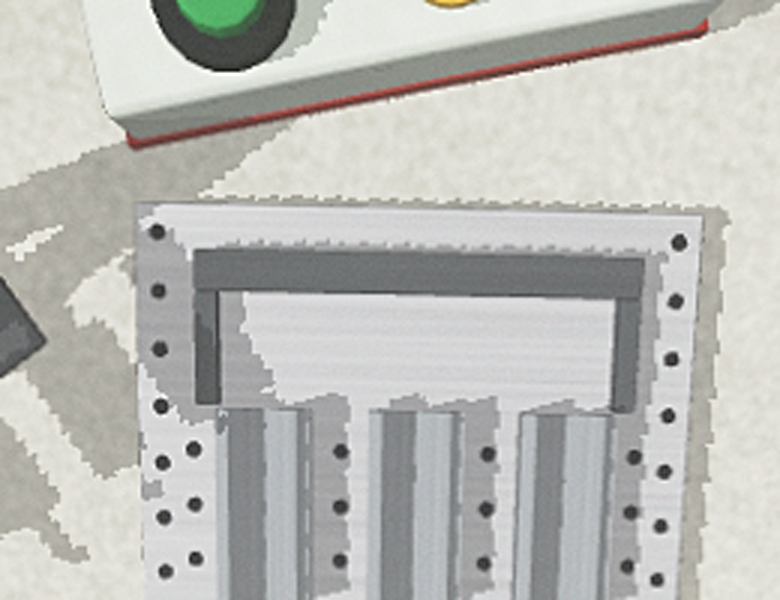

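```bash
python3 - <<'E'
from h import *
s=cv2.imread("pics/w3.png")
crop(s,225,120,210,110,3.8,"pics/w3b.png")
E
cat > fit2.py <<'E'
from h import *
from scipy.optimize import least_squares
ct,cs=cal("top"),cal("side")
L=lambda n: np.load(f"pics/{n}.npy",allow_pickle=True).item()
c1,c3=L("w1"),L("w3")
def o(l,x,y,s): return np.array(l,float)/s+[x,y]
tt=o([(198,480),(287,438),(375,396),(462,354),(549,312),(640,272)],90,155,4)
st=o([(340,615),(332,497),(325,390),(320,290),(312,200),(309,118)],200,260,4)
wt=np.r_[o([(137,378),(382,388),(628,406)],190,0,4),o([(112,421),(353,439),(589,456)],380,0,4)]
Y=[.130,.078,.026,-.026,-.078,-.130]
M=np.array([[-.0800,y,.115] for y in Y])
def f(p):
    P=fr(*p)(M); return np.r_[(proj(c1,P)-wt).ravel(),.7*(proj(ct,P)-tt).ravel(),.7*(proj(cs,P)-st).ravel()]
s=least_squares(f,[.58,.295,25]); print("rack",s.x.round(4)); print(s.fun.reshape(3,6,2).round(1).tolist())
R=fr(*s.x)
# sleeve ends in w1 : far (rail side) and near rim, center col ; use silhouettes' mid on the top line z~.117
for y,far,near in ((.078,(400,75),(390,337)),(.026,(647,88),(632,349))):
    pass
def xr(c,uv,y,z): # rack x of point on line (x,y,z)
    g=lambda q: (proj(c,R([[q[0],y,z]]))-uv)[0]
    q=least_squares(g,[-.04]); return q.x[0].round(4),q.fun.round(1)
for y,far,near,ox in ((.130,(147,95),(145,288),190),(.078,(400,75),(390,337),190),(.026,(647,88),(632,349),190),(-.026,(130,147),(116,335),380),(-.078,(380,127),(352,380),380),(-.130,(627,110),(580,434),380)):
    # far rim: top of outer circle z=.117; near rim visible: bottom edge ~ silhouette
    a=xr(c1,np.array(far)/4+[ox,0],y,.117); b=xr(c1,np.array(near)/4+[ox,0],y,.104-.006)
    print(y,a,b,"ctr",(a[0]+b[0])/2,"len",a[0]-b[0])
E
python3 fit2.py
```

```text
rack [ 0.583   0.2944 25.341 ]
[[[-1.4, -0.2], [-0.6, 0.8], [-0.1, 0.0], [0.3, 0.3], [0.6, -0.1], [0.9, 0.0]], [[-0.7, 0.1], [-0.6, 0.1], [-0.5, 0.1], [-0.3, 0.2], [-0.2, 0.3], [-0.8, 0.1]], [[-0.6, -0.4], [-0.5, -0.6], [-0.3, -0.9], [-0.4, -0.7], [0.2, -0.8], [-0.1, -1.0]]]
0.13 (np.float64(-0.0252), array([-3.8, -0. ])) (np.float64(-0.0604), array([1., 0.])) ctr -0.042800000000000005 len 0.0352
0.078 (np.float64(-0.0186), array([-2.2, -0.1])) (np.float64(-0.0677), array([-0.5, -0. ])) ctr -0.043149999999999994 len 0.0491
0.026 (np.float64(-0.0181), array([0.7, 0. ])) (np.float64(-0.0671), array([-1.3, -0.1])) ctr -0.042600000000000006 len 0.049
-0.026 (np.float64(-0.026), array([2.9, 0.3])) (np.float64(-0.0608), array([-2.4, -0.2])) ctr -0.0434 len 0.0348
-0.078 (np.float64(-0.0186), array([4.4, 0.5])) (np.float64(-0.0666), array([-3.7, -0.5])) ctr -0.0426 len 0.04800000000000001
-0.13 (np.float64(-0.0115), array([5.7, 0.8])) (np.float64(-0.0743), array([-4.7, -0.7])) ctr -0.0429 len 0.06280000000000001
```

View pics/w3b.png

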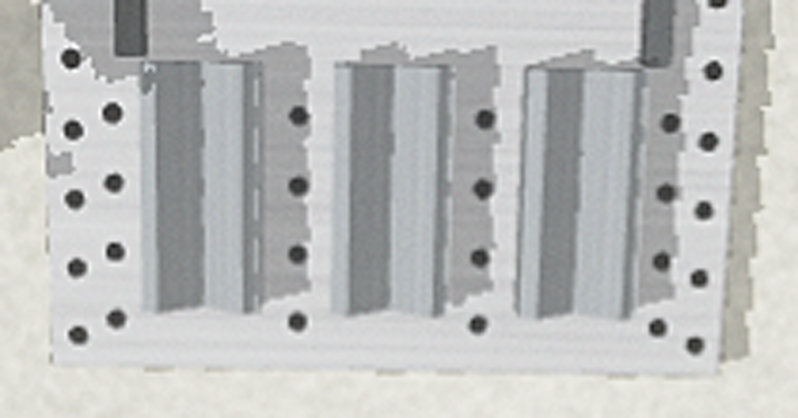

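```bash
cat > fit3.py <<'E'
from h import *
from scipy.optimize import least_squares
L=lambda n: np.load(f"pics/{n}.npy",allow_pickle=True).item()
c3=L("w3"); ct=cal("top"); cs=cal("side")
def o(l,x,y,s): return np.array(l,float)/s+[x,y]
w=np.r_[o([(205,63),(203,310),(394,65),(391,313),(583,68),(577,316),(52,362),(718,372)],225,120,3.8),o([(136,203),(702,215),(194,250),(643,260)],190,0,3)]
def f(p):
    X,y,a,e=p
    P=fr(X,y,a)([[-.04,.054,.017],[-.11,.054,.017],[-.04,0,.017],[-.11,0,.017],[-.04,-.054,.017],[-.11,-.054,.017],[e-.16,.1,.012],[e-.16,-.1,.012],[e,.1,.012],[e,-.1,.012],[.014,.078,.022],[.014,-.078,.022]])
    return (proj(c3,P)-w).ravel()
s=least_squares(f,[.64,-.02,-10,.03],loss='soft_l1'); print(s.x.round(4)); print(f(s.x).reshape(-1,2).round(1).tolist())
F=fr(*s.x[:3])
# compare to top and side pictures
print("top px fence ends/ plate corners",proj(ct,F([[.014,.078,.022],[.014,-.078,.022],[s.x[3],.1,.012],[s.x[3],-.1,.012],[s.x[3]-.16,-.1,.012],[s.x[3]-.16,.1,.012]])).round(1).tolist())
print((np.array([(95,268),(412,318),(380,580),(40,522)])/4+[265,125]).tolist())
# button: top + side + w3
bt=np.array([158,155])/4+[265,125]; bs=np.array([180,197])/4+[195,200]
o1,d1=ray(ct,[bt]);o2,d2=ray(cs,[bs]); 
A=np.c_[d1[0],-d2[0]]; k=np.linalg.lstsq(A,o2-o1,rcond=None)[0]; print("btn",o1+k[0]*d1[0],o2+k[1]*d2[0])
# holders
for z in (0.06,): print("holder",plane(ct,[(275,321),(527,271)],z))
E
python3 fit3.py
```

```text
[  0.6128  -0.0219 -10.2555   0.0309]
[[-0.7, 0.2], [0.3, -0.3], [0.0, 0.6], [-0.5, -0.4], [0.6, 0.8], [-1.0, -0.4], [-0.0, 1.2], [0.8, 1.3], [-1.0, -0.7], [1.1, -0.8], [-0.4, -0.0], [0.8, -0.4]]
top px fence ends/ plate corners [[293.8, 198.8], [358.7, 209.7], [286.4, 191.4], [368.7, 205.2], [357.8, 271.2], [274.0, 256.7]]
[[288.75, 192.0], [368.0, 204.5], [360.0, 270.0], [275.0, 255.5]]
btn [0.71110607 0.02413492 0.07205824] [0.70920651 0.02354084 0.07145254]
holder [[ 0.35500314  0.09020003  0.06      ]
 [ 0.4623588  -0.47193045  0.06      ]]
```

```bash
python3 -m handwheel '[[[-0.3,-0.85,0,0.1],[-0.3,-0.85,0,0.1],[-0.3,-0.85,0,0.1],[-0.3,-0.85,0,0.1],[-0.3,-0.85,0,0.1],[-0.3,-0.85,0,0.1],[-0.3,-0.85,0,0.1],[-0.4,-0.85,0,0.1]]]'; python3 -m handwheel '[[[-0.4,-0.85,-0.5,0.1],[-0.4,-0.85,-0.5,0],[0,0,-0.9,0],[0,0,-0.9,0],[0,0,0,0],[0,0,0,0]]]'
python3 look.py w4
```

```text
time_s: 4.2
tcp_pos: [0.4193, -0.2679, 0.3309]
eef_rot: [24.3, 89.5, -69.7]
contact_force: [-0.3, -0.8, -0.0]
gripper_width: 0.0399
time_s: 4.8
tcp_pos: [0.3828, -0.3381, 0.2211]
eef_rot: [47.5, 89.0, -45.9]
contact_force: [-0.2, -0.5, 1.0]
gripper_width: 0.0398
4.8 [ 0.3828 -0.3381  0.2211] [-0.2 -0.5  1. ] 0.0398 [-19.    4.5 -21.2   0.5 -63.4 105.3]
psi -3.49
```

View pics/w4.png

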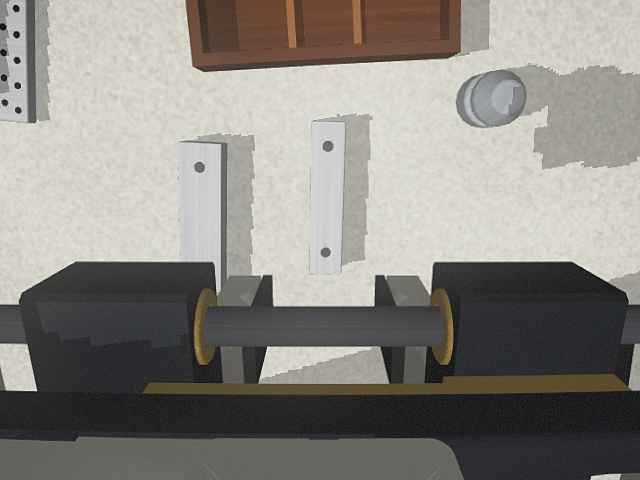

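```bash
python3 - <<'E'
from h import *
c=np.load("pics/w4.npy",allow_pickle=True).item()
W=plane(c,[(311,122),(345,122),(341,274),(309,273)],.024); H=plane(c,[(328,146),(325.5,253)],.024)
print(W.round(4),W.mean(0),[np.linalg.norm(W[i]-W[(i+1)%4]).round(4) for i in range(4)])
d=H[0]-H[1]; print(H,np.degrees(np.arctan2(d[1],d[0])))
e=(W[0]+W[1]-W[2]-W[3]); print(np.degrees(np.arctan2(e[1],e[0])))
E
```

```text
[[ 0.4521 -0.3353  0.024 ]
 [ 0.4505 -0.3626  0.024 ]
 [ 0.3218 -0.353   0.024 ]
 [ 0.3245 -0.3251  0.024 ]] [ 0.3871956  -0.34397911  0.024     ] [np.float64(0.0274), np.float64(0.1291), np.float64(0.028), np.float64(0.128)]
[[ 0.43226414 -0.34785307  0.024     ]
 [ 0.3417479  -0.34052498  0.024     ]] -4.628506203454619
-4.433662872290205
```

```bash
python3 -m handwheel '[[[0.11,-0.15,-0.6,-0.22],[0,0,-0.9,0],[0,0,-0.9,0],[0,0,-0.9,0],[0,0,-0.9,0],[0,0,-0.4,0],[0,0,0,0]]]' 40
```

```text
time_s: 5.55
tcp_pos: [0.4011, -0.3452, 0.0485]
eef_rot: [60.8, 87.3, -33.2]
contact_force: [-0.3, -0.1, 1.2]
gripper_width: 0.0398
```

```bash
cat > st.py <<'E'
from h import *
s=readout.get_state(); e=s['eef_rot']
from scipy.spatial.transform import Rotation as Ro
R=Ro.from_euler('xyz',e,degrees=True).as_matrix()
print(round(s['time_s'],2),s['tcp_pos'].round(4),'F',s['contact_force'].round(1),'w',round(s['gripper_width'],4),'J',s['joints'].round(1))
a=np.degrees(np.arctan2(-R[0,2],R[1,2])); print('jaw psi',round(a,2),round(a-180 if a>0 else a+180,2),'toolx',R[:,0].round(4))
E
python3 st.py
```

```text
5.55 [ 0.4011 -0.3452  0.0485] F [-0.3 -0.1  1.2] w 0.0398 J [-19.   16.4 -33.    1.1 -38.  104.1]
jaw psi 175.95 -4.05 toolx [ 0.0388 -0.0254 -0.9989]
```

```bash
python3 -m handwheel '[[[0,0,0.9,0],[0,0,0.9,0],[0,0,0.9,0],[0,0,0,0],[0,0,0,0]]]'; python3 st.py;
```

```text
time_s: 6.05
tcp_pos: [0.4068, -0.3456, 0.1721]
eef_rot: [61.4, 86.6, -32.3]
contact_force: [-0.8, -0.4, -0.5]
gripper_width: 0.0402
6.05 [ 0.4068 -0.3456  0.1721] F [-0.8 -0.4 -0.5] w 0.0402 J [-18.7   7.8 -24.6   1.  -54.4 104.5]
jaw psi 176.26 -3.74 toolx [ 0.0497 -0.0314 -0.9983]
```

```bash
python3 -m handwheel '[[[0,0,0,0],[0,0,0,0],[0,0,0,0],[0,0,0,0]]]'; python3 st.py;python3 -m handwheel '[[[0,0,0.3,0],[0,0,0.3,0],[0,0,0.3,0],[0,0,0.3,0],[0,0,0,0]]]'; python3 st.py;python3 -m handwheel '[[[0,0,-0.3,0],[0,0,-0.3,0],[0,0,-0.3,0],[0,0,-0.3,0],[0,0,0,0]]]'; python3 st.py
```

```text
time_s: 6.45
tcp_pos: [0.4074, -0.3453, 0.1736]
eef_rot: [61.6, 86.5, -32.0]
contact_force: [1.0, 0.1, -0.2]
gripper_width: 0.0401
6.45 [ 0.4074 -0.3453  0.1736] F [ 1.   0.1 -0.2] w 0.0401 J [-18.6   7.6 -24.6   1.  -54.4 104.4]
jaw psi 176.33 -3.67 toolx [ 0.0517 -0.0323 -0.9981]
time_s: 6.95
tcp_pos: [0.4071, -0.3456, 0.2252]
eef_rot: [60.4, 86.6, -33.2]
contact_force: [1.0, -0.1, -0.0]
gripper_width: 0.0398
6.95 [ 0.4071 -0.3456  0.2252] F [ 1.  -0.1 -0. ] w 0.0398 J [-18.6   5.2 -20.1   1.  -61.4 104.6]
jaw psi 176.33 -3.67 toolx [ 0.0489 -0.032  -0.9983]
time_s: 7.45
tcp_pos: [0.4049, -0.3444, 0.1704]
eef_rot: [60.8, 86.9, -32.9]
contact_force: [-0.2, 0.4, 0.2]
gripper_width: 0.0399
7.45 [ 0.4049 -0.3444  0.1704] F [-0.2  0.4  0.2] w 0.0399 J [-18.7   7.8 -24.8   0.9 -54.4 104.4]
jaw psi 176.28 -3.72 toolx [ 0.0456 -0.0295 -0.9985]
```

```bash
python3 -m handwheel '[[[0.8,-0.4,0,0],[0.8,-0.4,0,0],[0.8,-0.4,0,0],[0,0,0,0]]]' >/dev/null; python3 st.py;python3 -m handwheel '[[[-0.8,0.4,0,0],[-0.8,0.4,0,0],[-0.8,0.4,0,0],[0,0,0,0]]]'>/dev/null; python3 st.py; python3 -m handwheel '[[[0,0,0,1],[0,0,0,1],[0,0,0,1],[0,0,0,0]]]'>/dev/null; python3 st.py;python3 -m handwheel '[[[0,0,0,-1],[0,0,0,-1],[0,0,0,-1],[0,0,0,0]]]'>/dev/null; python3 st.py
```

```text
7.85 [ 0.5016 -0.3931  0.167 ] F [-1.  -0.  -1.1] w 0.0397 J [-20.1  17.8 -11.8   0.8 -57.6 106.1]
jaw psi 176.3 -3.7 toolx [ 0.0404 -0.0276 -0.9988]
8.25 [ 0.4014 -0.3433  0.1612] F [0.3 0.5 0.5] w 0.0398 J [-18.7   8.5 -25.3   0.9 -54.1 104.5]
jaw psi 176.27 -3.73 toolx [ 0.0319 -0.0243 -0.9992]
8.65 [ 0.3999 -0.3427  0.1608] F [0.1 1.  0.3] w 0.0396 J [-1.920e+01  8.400e+00 -2.500e+01  1.000e-01 -5.430e+01  1.209e+02]
jaw psi -168.18 11.82 toolx [ 0.0367 -0.0148 -0.9992]
9.05 [ 0.3998 -0.3429  0.1599] F [ 0.1 -0.5  0.2] w 0.0403 J [-18.7   8.5 -25.5   0.9 -54.  103.8]
jaw psi 175.67 -4.33 toolx [ 0.0298 -0.0239 -0.9993]
```

```bash
python3 -m handwheel '[[[0.8,-0.4,0,0],[0.8,-0.4,0,0],[0.8,-0.4,0,0],[0.8,-0.4,0,0],[-0.8,0.4,0,0],[-0.8,0.4,0,0],[-0.8,0.4,0,0],[-0.8,0.4,0,0]]]' >/dev/null; python3 st.py;python3 -m handwheel '[[[0.8,-0.4,0,0],[0.8,-0.4,0,0],[0.8,-0.4,0,0],[0.8,-0.4,0,0],[-0.8,0.4,0,0],[-0.8,0.4,0,0],[-0.8,0.4,0,0],[-0.8,0.4,0,0]]]' >/dev/null; python3 st.py;
```

```text
9.85 [ 0.4047 -0.3453  0.1484] F [ 0.3 -0.2  0.1] w 0.0398 J [-18.8  10.1 -25.1   0.9 -53.6 104.4]
jaw psi 176.16 -3.84 toolx [ 0.0156 -0.0192 -0.9997]
10.65 [ 0.3981 -0.3429  0.1355] F [-0.   0.5  0.2] w 0.0404 J [-18.8  11.1 -25.8   0.8 -53.3 104.9]
jaw psi 176.65 -3.35 toolx [-0.0062 -0.0104 -0.9999]
```

```bash
python3 -m handwheel '[[[-0.13,-0.02,-0.3,-0.12],[-0.14,-0.01,-0.3,-0.12],[0,0,-0.3,0],[0,0,-0.3,0],[0,0,-0.3,0],[0,0,-0.3,0],[0,0,-0.3,0],[0,0,0,0]]]'; python3 st.py
```

```text
time_s: 11.45
tcp_pos: [0.3826, -0.3422, 0.0489]
eef_rot: [-28.2, 89.3, -122.4]
contact_force: [-0.4, 0.1, 0.4]
gripper_width: 0.0402
11.45 [ 0.3826 -0.3422  0.0489] F [-0.4  0.1  0.4] w 0.0402 J [-19.4  16.4 -32.8   1.  -40.9 104.5]
jaw psi 175.87 -4.13 toolx [-0.0062 -0.0097 -0.9999]
```

```bash
python3 -m handwheel '[[[0.06,-0.02,-0.2,-0.1],[0.06,-0.02,-0.2,0],[0,0,-0.2,0],[0,0,-0.12,0],[0,0,0,0]]]'; python3 st.py; python3 look.py w5
```

```text
time_s: 11.95
tcp_pos: [0.3889, -0.3445, 0.0186]
eef_rot: [-21.3, 89.3, -115.9]
contact_force: [0.6, -0.6, 0.5]
gripper_width: 0.0399
11.95 [ 0.3889 -0.3445  0.0186] F [ 0.6 -0.6  0.5] w 0.0399 J [-19.4  19.5 -33.7   1.1 -36.9 103.9]
jaw psi 175.42 -4.58 toolx [-0.005  -0.0104 -0.9999]
11.95 [ 0.3889 -0.3445  0.0186] [ 0.6 -0.6  0.5] 0.0399 [-19.4  19.5 -33.7   1.1 -36.9 103.9]
psi -4.59
```

View pics/w5.png

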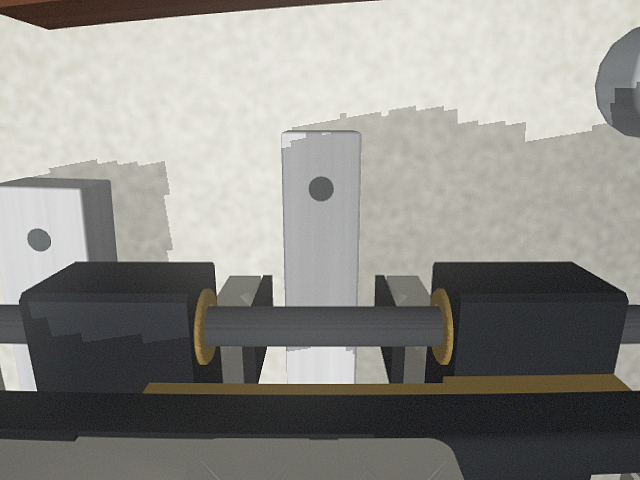

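```bash
python3 -m handwheel '[[[0,0,0,0],[0,0,0,0],[0,0,0,0],[0,0,0,0],[0,0,0,0],[0,0,0,0]]]' 10 40; python3 -m handwheel '[[[0,0,0.2,0],[0,0,0.3,0],[0,0,0.3,0],[0,0,0.3,0],[0,0,0.3,0],[0,0,0.3,0],[0,0,0.3,0],[0,0,0,0]]]';python3 st.py; python3 look.py w6
```

```text
time_s: 12.6
tcp_pos: [0.3889, -0.3444, 0.0196]
eef_rot: [-16.4, 89.3, -111.0]
contact_force: [-0.5, -0.6, -2.2]
gripper_width: 0.027
time_s: 13.4
tcp_pos: [0.3882, -0.3442, 0.106]
eef_rot: [-16.1, 89.3, -110.7]
contact_force: [0.0, 0.3, -2.3]
gripper_width: 0.0271
13.4 [ 0.3882 -0.3442  0.106 ] F [ 0.   0.3 -2.3] w 0.0271 J [-19.4  12.4 -28.7   0.9 -48.9 104.2]
jaw psi 175.41 -4.59 toolx [-0.004  -0.0107 -0.9999]
13.4 [ 0.3882 -0.3442  0.106 ] [ 0.   0.3 -2.3] 0.0271 [-19.4  12.4 -28.7   0.9 -48.9 104.2]
psi -4.59
```

View pics/w6.png

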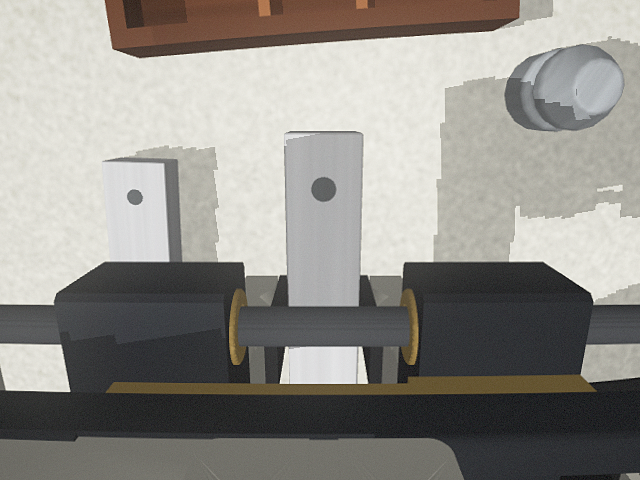

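```bash
python3 -m handwheel '[[[0.25,0.4,0.1,-0.95],[0.25,0.4,0.1,-0.95],[0.25,0.4,0.1,-0.95],[0.25,0.4,0.1,-0.95],[0.25,0.4,0.1,-0.95],[0.25,0.4,0.1,-0.95],[0.25,0.4,0.1,-0.95],[0.25,0.4,0.1,-0.95]]]' >/dev/null; python3 st.py;  python3 - <<'E'
from h import *
ct,cs=cal("top"),cal("side")
o1,d1=ray(ct,[(335.2,162.5)]);o2,d2=ray(cs,[(253,227.5)]); 
A=np.c_[d1[0],-d2[0]]; k=np.linalg.lstsq(A,o2-o1,rcond=None)[0]; print("estop",o1+k[0]*d1[0],o2+k[1]*d2[0])
E
```

```text
14.25 [ 0.4646 -0.2111  0.1324] F [ 0.2  0.6 -1.9] w 0.0273 J [ -2.4  10.5 -26.6  -0.  -53.9  48. ]
jaw psi 135.65 -44.35 toolx [-0.0177  0.0012 -0.9998]
estop [ 0.71138753 -0.04630433  0.07853086] [ 0.71029208 -0.04663784  0.07820106]
```

```bash
python3 -m handwheel '[[[0.27,0.4,0,-0.95],[0.27,0.4,0,-0.95],[0.27,0.4,0,-0.95],[0.27,0.4,0,-0.95],[0.27,0.4,0,-0.95],[0.27,0.4,0,-0.95],[0.27,0.4,0,-0.95],[0.27,0.4,0,-0.95]]]' >/dev/null; python3 -m handwheel '[[[0.27,0.4,0,-0.95],[0.27,0.4,0,-0.95],[0.27,0.4,0,-0.95],[0.2,0.3,0,-0.7],[0,0,0,0]]]'>/dev/null; python3 st.py;
```

```text
15.55 [ 0.5904 -0.0127  0.1214] F [-0.  -0.2 -2.5] w 0.027 J [ 16.7  18.5 -16.4  -1.9 -56.  -28.3]
jaw psi 77.35 -102.65 toolx [-0.0224  0.0213 -0.9995]
```

```bash
python3 -m handwheel '[[[0.05,-0.1,0.9,0.24],[0.05,-0.08,0.9,0.24],[0,0,-0.9,0],[0,0,-0.9,0],[0,0,0,0]]]'; python3 st.py
```

```text
time_s: 16.05
tcp_pos: [0.5918, -0.0214, 0.1195]
eef_rot: [-24.2, 88.0, 146.0]
contact_force: [-0.4, -0.2, -1.6]
gripper_width: 0.0272
16.05 [ 0.5918 -0.0214  0.1195] F [-0.4 -0.2 -1.6] w 0.0272 J [ 15.8  19.  -16.   -1.8 -56.3 -24.6]
jaw psi 80.21 -99.79 toolx [-0.0284  0.0192 -0.9994]
```

```bash
python3 -m handwheel '[[[0.03,0.02,-0.3,-0.05],[0.02,0.02,-0.3,-0.05],[0,0,-0.3,0],[0,0,-0.3,0],[0,0,-0.3,0],[0,0,-0.1,0],[0,0,0,0]]]'; python3 st.py; python3 look.py w7; python3 look.py t7 top; python3 look.py s7 side; python3 - <<'E'
from h import *
crop(cv2.imread("pics/t7.png"),260,120,130,150,4,"pics/t7a.png")
crop(cv2.imread("pics/s7.png"),195,200,200,130,4,"pics/s7a.png")
E
```

```text
time_s: 16.75
tcp_pos: [0.5945, -0.0204, 0.0522]
eef_rot: [-23.9, 88.1, 145.9]
contact_force: [-0.4, 0.4, -2.1]
gripper_width: 0.0276
16.75 [ 0.5945 -0.0204  0.0522] F [-0.4  0.4 -2.1] w 0.0276 J [ 15.9  23.5 -19.5  -2.  -48.3 -24.8]
jaw psi 79.78 -100.22 toolx [-0.0276  0.0186 -0.9994]
16.75 [ 0.5945 -0.0204  0.0522] [-0.4  0.4 -2.1] 0.0276 [ 15.9  23.5 -19.5  -2.  -48.3 -24.8]
psi 259.76
16.8 [ 0.5946 -0.0203  0.0525] [ 0.2  0.6 -2.9] 0.027 [ 15.9  23.4 -19.5  -2.  -48.3 -24.8]
psi 259.77
16.85 [ 0.5949 -0.0203  0.0531] [-0.8 -0.  -2.3] 0.027 [ 15.9  23.4 -19.4  -1.9 -48.3 -24.8]
psi 259.77
```

View pics/w7.png

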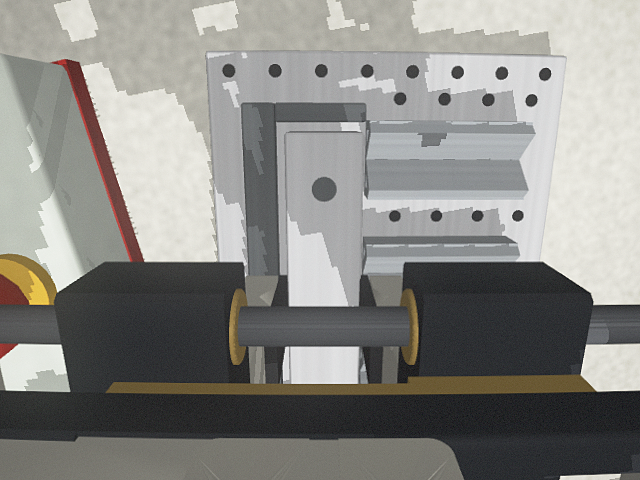

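View pics/s7a.png

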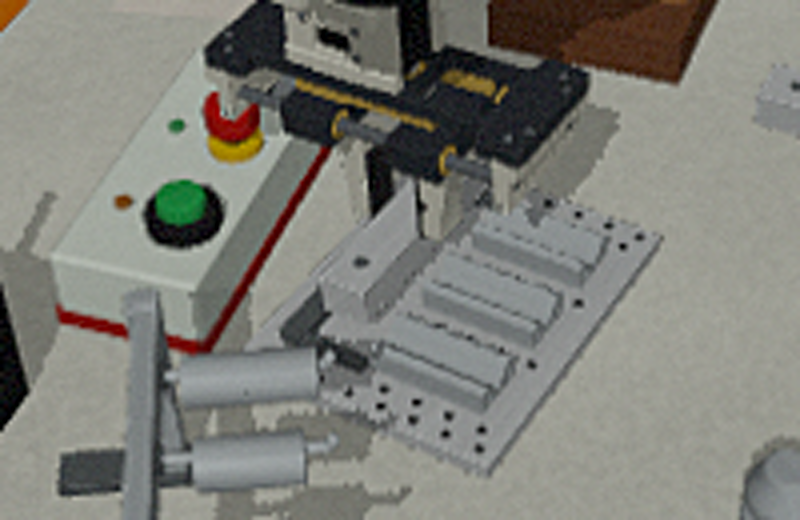

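```bash
python3 -m handwheel '[[[0,0,-0.2,0],[0,0,-0.2,0],[0,0,-0.1,0],[0,0,0,0]]]'; python3 st.py; python3 look.py w8
```

```text
time_s: 17.3
tcp_pos: [0.596, -0.02, 0.0331]
eef_rot: [-30.2, 88.3, 139.6]
contact_force: [-0.0, -0.0, -2.4]
gripper_width: 0.027
17.3 [ 0.596  -0.02    0.0331] F [-0.  -0.  -2.4] w 0.027 J [ 15.9  24.8 -20.4  -2.  -45.8 -24.7]
jaw psi 79.79 -100.21 toolx [-0.0231  0.0197 -0.9995]
17.3 [ 0.596  -0.02    0.0331] [-0.  -0.  -2.4] 0.027 [ 15.9  24.8 -20.4  -2.  -45.8 -24.7]
psi 259.78
```

View pics/w8.png

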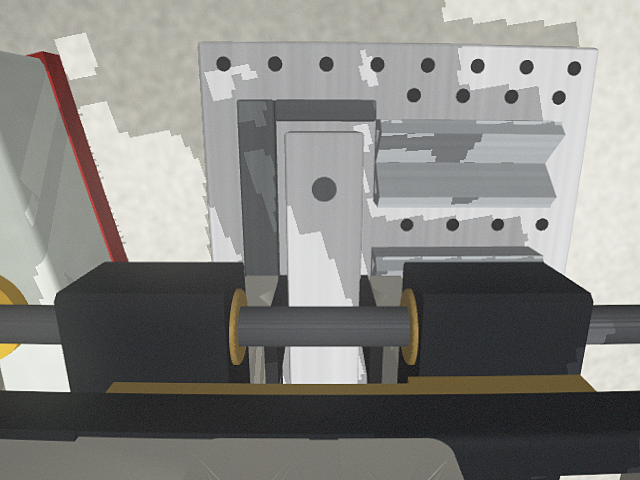

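```bash
python3 -m handwheel '[[[0.04,-0.007,-0.03,0],[0.04,-0.007,0,0],[0,0,0,0]]]'; python3 -m handwheel '[[[0.04,-0.007,0,0],[0,0,0,0]]]';python3 -m handwheel '[[[0.04,-0.007,0,0],[0,0,0,0]]]'
```

```text
time_s: 17.65
tcp_pos: [0.6, -0.0205, 0.0324]
eef_rot: [-31.2, 88.3, 138.6]
contact_force: [0.2, -0.4, -2.4]
gripper_width: 0.0273
time_s: 17.85
tcp_pos: [0.6008, -0.0208, 0.0323]
eef_rot: [-29.3, 88.2, 140.4]
contact_force: [-0.5, -0.8, -2.2]
gripper_width: 0.0272
time_s: 18.05
tcp_pos: [0.6008, -0.021, 0.0321]
eef_rot: [-26.3, 88.1, 143.5]
contact_force: [0.3, 0.4, -1.7]
gripper_width: 0.0274
```

```bash
python3 -m handwheel '[[[0.08,-0.014,0,0]]]'; python3 -m handwheel '[[[0.08,-0.014,0,0]]]';python3 st.py
```

```text
time_s: 18.15
tcp_pos: [0.6011, -0.0212, 0.0317]
eef_rot: [-22.1, 87.8, 147.6]
contact_force: [-16.9, 9.9, 9.9]
gripper_width: 0.027
time_s: 18.25
tcp_pos: [0.6011, -0.0212, 0.0317]
eef_rot: [-18.6, 87.5, 151.1]
contact_force: [-14.5, 9.6, 11.7]
gripper_width: 0.0275
18.25 [ 0.6011 -0.0212  0.0317] F [-14.5   9.6  11.7] w 0.0275 J [ 15.4  25.7 -18.9  -2.4 -47.1 -24.1]
jaw psi 79.68 -100.32 toolx [-0.0377  0.0208 -0.9991]
```

```bash
python3 -m handwheel '[[[0,0,0,0],[0,0,0,0],[0,0,0,0]]]' 36; python3 st.py; python3 look.py w9;
```

```text
time_s: 18.55
tcp_pos: [0.6028, -0.0209, 0.0329]
eef_rot: [-21.0, 87.7, 148.8]
contact_force: [0.7, 0.0, -0.1]
gripper_width: 0.0356
18.55 [ 0.6028 -0.0209  0.0329] F [ 0.7  0.  -0.1] w 0.0356 J [ 15.4  25.7 -18.8  -2.3 -47.1 -24.1]
jaw psi 79.75 -100.25 toolx [-0.0345  0.0209 -0.9992]
18.55 [ 0.6028 -0.0209  0.0329] [ 0.7  0.  -0.1] 0.0356 [ 15.4  25.7 -18.8  -2.3 -47.1 -24.1]
psi 259.74
```

View pics/w9.png

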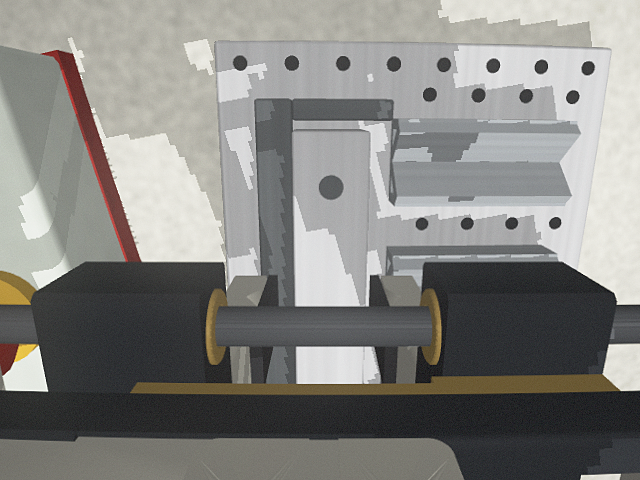

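```bash
python3 -m handwheel '[[[0,0,0.2,0],[0,0,0.3,0],[0,0,0.4,0],[0,0,0.5,0],[0,0,0.5,0.9],[0,0,0.5,0.9],[0,0,0.5,0.9],[0,0,0.5,0.9]]]' >/dev/null; python3 -m handwheel '[[[0,0.2,0.5,0.9],[0,0.2,0.5,0.9],[0,0.2,0.2,0.9],[0,0.2,0,0.9],[0,0.2,0,0.9],[-0.2,0.2,0,0.9],[-0.2,0.2,0,0.9],[-0.2,0.2,0,0.9]]]'  30 >/dev/null; python3 st.py; python3 -m handwheel '[[[-0.3,0.5,0,0.9],[-0.3,0.5,0,0.9],[-0.3,0.5,0,0.9],[-0.3,0.5,0,0.9],[-0.3,0.5,0,0.9],[-0.3,0.5,0,0.9],[0,0.5,0,0.9],[0,0.5,0,0.9]]]'  >/dev/null; python3 st.py; python3 look.py w10; python3 look.py t10 top;python3 - <<'E'
from h import *
crop(cv2.imread("pics/t10.png"),260,120,130,150,4,"pics/t10a.png")
E
```

```text
20.2 [0.5816 0.0418 0.2449] F [-0.   0.4  1. ] w 0.03 J [ 23.3  11.9  -8.9   0.  -70.3  22.3]
jaw psi 135.7 -44.3 toolx [-0.0168 -0.0081 -0.9998]
21.0 [0.5062 0.205  0.2565] F [ 0.8  0.3 -0.1] w 0.0299 J [ 42.9   7.4 -13.1   0.4 -69.7  40. ]
jaw psi 173.1 -6.9 toolx [ 0.002  -0.0078 -1.    ]
21.0 [0.5062 0.205  0.2565] [ 0.8  0.3 -0.1] 0.0299 [ 42.9   7.4 -13.1   0.4 -69.7  40. ]
psi -6.9
21.05 [0.5067 0.2073 0.2566] [0.6 3.1 1.9] 0.0301 [ 43.1   7.4 -13.    0.4 -69.7  40.2]
psi -6.57
```

View pics/w10.png

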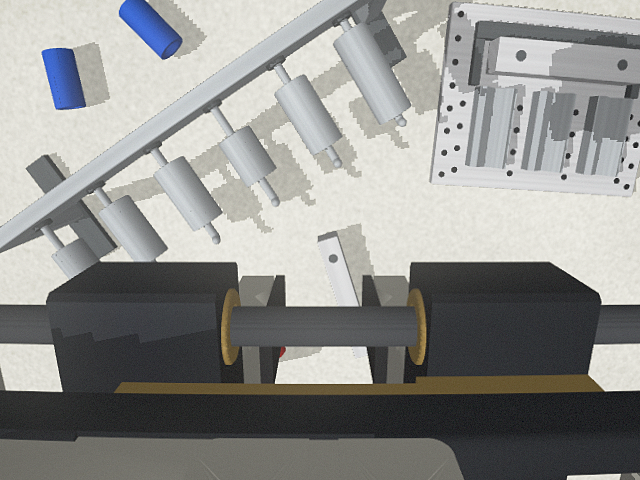

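View pics/t10a.png

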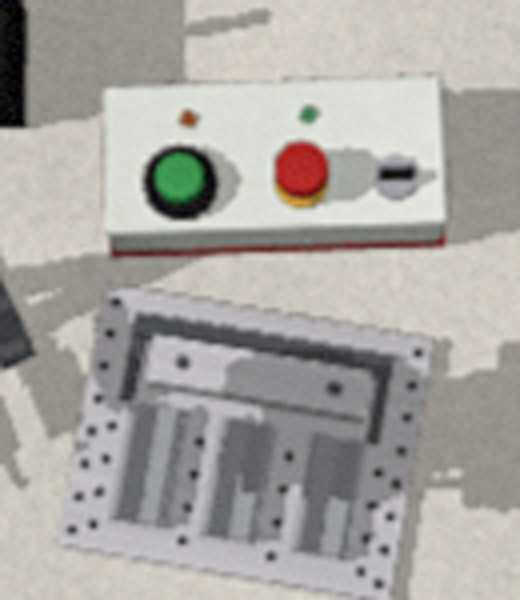

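```bash
python3 -m handwheel '[[[0.2,0,-0.3,0.9],[0.3,0,-0.3,0.9],[0.3,0,-0.3,0.9],[0.3,0,-0.3,0.9],[0.3,0,-0.3,0.9],[0.3,0,-0.3,0.9],[0.1,0,0,0.9],[0,0,0,0.1]]]' 29 >/dev/null;python3 -m handwheel '[[[0,0,0,0],[0,0,0,0]]]';  python3 st.py; python3 look.py w11
```

```text
time_s: 22.1
tcp_pos: [0.5821, 0.2022, 0.191]
eef_rot: [74.7, 89.3, 10.3]
contact_force: [0.9, -0.6, -0.2]
gripper_width: 0.0291
22.1 [0.5821 0.2022 0.191 ] F [ 0.9 -0.6 -0.2] w 0.0291 J [ 37.5  16.1 -10.7   0.3 -62.6  77.9]
jaw psi -154.44 25.56 toolx [ 0.0116  0.0021 -0.9999]
22.1 [0.5821 0.2022 0.191 ] [ 0.9 -0.6 -0.2] 0.0291 [ 37.5  16.1 -10.7   0.3 -62.6  77.9]
psi 25.56
```

View pics/w11.png

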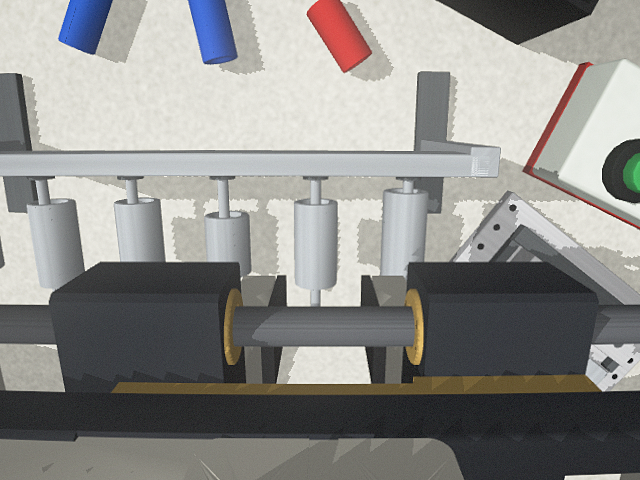

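```bash
cat > sl.py <<'E'
from h import *
c=np.load("pics/w11.npy",allow_pickle=True).item()
R=fr(.583,.2944,25.34)
crop(cv2.imread("pics/w11.png"),0,140,440,160,1.8,"pics/w11a.png")
for y in (-.13,-.078,-.026,.026,.078):
    l={.026:.05,.078:.05,-.078:.05,-.026:.036,-.13:.064}[y]
    q=proj(c,R([[-.043+l/2,y-.013,.104],[-.043+l/2,y+.013,.104],[-.043+l/2,y,.117],[-.08,y,.115],[0,y,.11]]))
    print(y,"mid far",((q[0]+q[1])/2).round(1),"w",(q[0]-q[1])[0].round(1),"farrim top",q[2].round(1),"tip",q[3].round(1),"root",q[4].round(1))
E
python3 sl.py
```

```text
-0.13 mid far [404.3 190.4] w 44.9 farrim top [408.7 193.9] tip [401.8 309.2] root [407.3 172.4]
-0.078 mid far [314.2 201.9] w 44.9 farrim top [313.7 206. ] tip [313.8 309. ] root [314.  171.8]
-0.026 mid far [225.2 213.4] w 44.3 farrim top [220. 218.] tip [225.8 308.5] root [220.6 171.5]
0.026 mid far [136.  201.4] w 43.8 farrim top [126.2 205.4] tip [138.8 307.7] root [128.5 171.5]
0.078 mid far [ 49.6 201.3] w 42.5 farrim top [ 35.5 205.3] tip [ 53.8 306.6] root [ 38.7 171.7]
```

View pics/w11a.png

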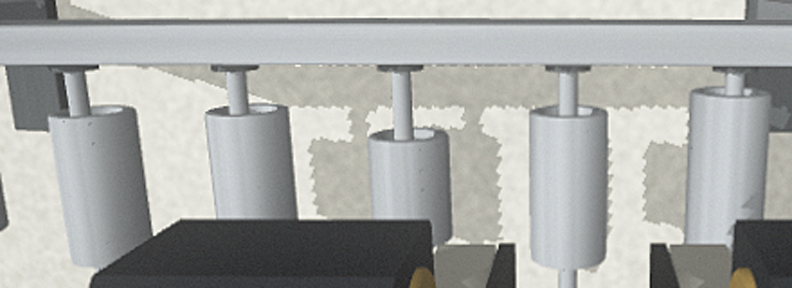

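```bash
python3 -m handwheel '[[[-0.05,0.03,-0.3,-0.04],[-0.05,0.03,-0.3,0],[0,0,-0.3,0],[0,0,-0.3,0],[0,0,-0.3,0],[0,0,0,0],[0,0,0,0]]]' 29.5 >/dev/null; python3 st.py; python3 look.py w12
```

```text
22.85 [0.5759 0.2046 0.125 ] F [ 0.6 -0.1 -0.2] w 0.0294 J [ 38.   19.  -16.    0.4 -54.5  77. ]
jaw psi -154.75 25.25 toolx [ 0.0103  0.0014 -0.9999]
22.85 [0.5759 0.2046 0.125 ] [ 0.6 -0.1 -0.2] 0.0294 [ 38.   19.  -16.    0.4 -54.5  77. ]
psi 25.25
```

View pics/w12.png

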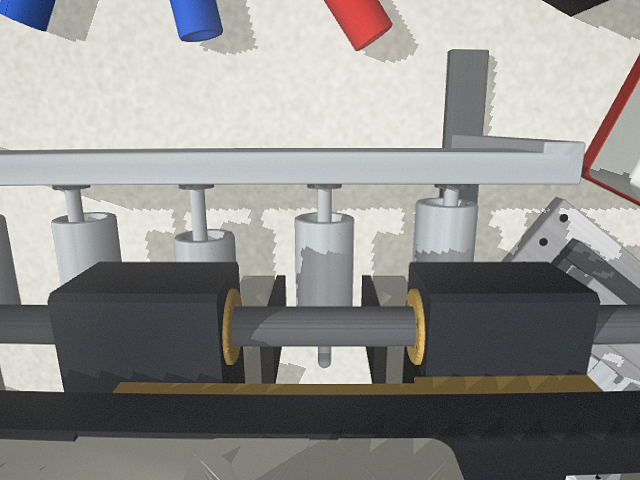

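```bash
python3 -m handwheel '[[[0.05,0.02,-0.2,0],[0,0,-0.2,0],[0,0,-0.2,0],[0,0,-0.06,0],[0,0,0,0]]]' 29.5; python3 st.py
```

```text
time_s: 23.4
tcp_pos: [0.5787, 0.2058, 0.0971]
eef_rot: [76.7, 89.3, 11.9]
contact_force: [-0.7, 0.0, -0.4]
gripper_width: 0.0296
23.4 [0.5787 0.2058 0.0971] F [-0.7  0.  -0.4] w 0.0296 J [ 38.   20.8 -17.4   0.4 -51.1  77. ]
jaw psi -154.76 25.24 toolx [ 0.0116  0.0024 -0.9999]
```

```bash
python3 -m handwheel '[[[0,0,0.06,0],[0,0,0,0]]]' ; python3 -m handwheel '[[[0,0,0,0],[0,0,0,0],[0,0,0,0],[0,0,0,0]]]' 10 25; python3 st.py
```

```text
time_s: 23.6
tcp_pos: [0.5789, 0.2058, 0.0998]
eef_rot: [76.1, 89.3, 11.3]
contact_force: [-0.1, -0.4, 0.2]
gripper_width: 0.0296
time_s: 24.0
tcp_pos: [0.5789, 0.2059, 0.1004]
eef_rot: [78.9, 89.3, 14.1]
contact_force: [-0.3, -0.9, -1.2]
gripper_width: 0.0246
24.0 [0.5789 0.2059 0.1004] F [-0.3 -0.9 -1.2] w 0.0246 J [ 38.   20.6 -17.2   0.4 -51.5  77. ]
jaw psi -154.77 25.23 toolx [ 0.0123  0.0031 -0.9999]
```

```bash
python3 -m handwheel '[[[0,0,0.1,0],[0,0,0.09,0],[0,0,0,0]]]'; python3 -m handwheel '[[[-0.09,-0.043,0,0],[-0.18,-0.086,0,0]]]'; python3 st.py; python3 look.py w13; python3 look.py s13 side; python3 - <<'E'
from h import *
crop(cv2.imread("pics/s13.png"),200,200,200,150,4,"pics/s13a.png")
E
```

```text
time_s: 24.3
tcp_pos: [0.5788, 0.2059, 0.1086]
eef_rot: [78.3, 89.3, 13.5]
contact_force: [0.4, -0.4, -1.8]
gripper_width: 0.0249
time_s: 24.5
tcp_pos: [0.5681, 0.2008, 0.1086]
eef_rot: [79.0, 89.3, 14.2]
contact_force: [-0.2, -0.3, -1.7]
gripper_width: 0.0249
24.5 [0.5681 0.2008 0.1086] F [-0.2 -0.3 -1.7] w 0.0249 J [ 38.2  19.1 -18.3   0.4 -51.9  76.8]
jaw psi -154.77 25.23 toolx [ 0.0125  0.0032 -0.9999]
24.5 [0.5681 0.2008 0.1086] [-0.2 -0.3 -1.7] 0.0249 [ 38.2  19.1 -18.3   0.4 -51.9  76.8]
psi 25.23
24.55 [0.5665 0.2    0.1085] [-2.3 -1.5 -1.9] 0.0245 [ 38.2  19.  -18.4   0.3 -51.9  76.8]
psi 25.21
```

View pics/w13.png

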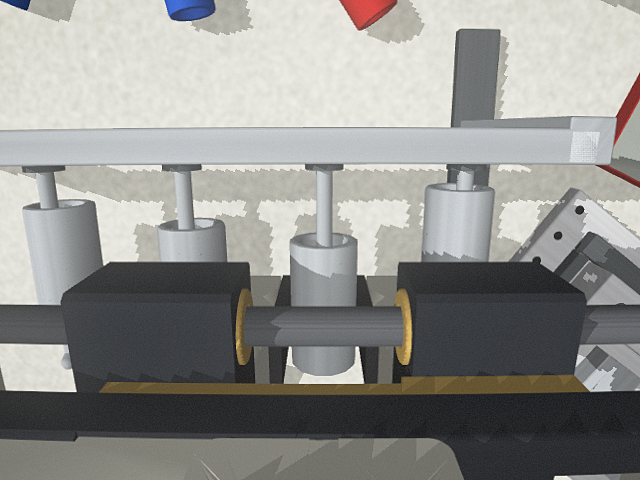

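View pics/s13a.png

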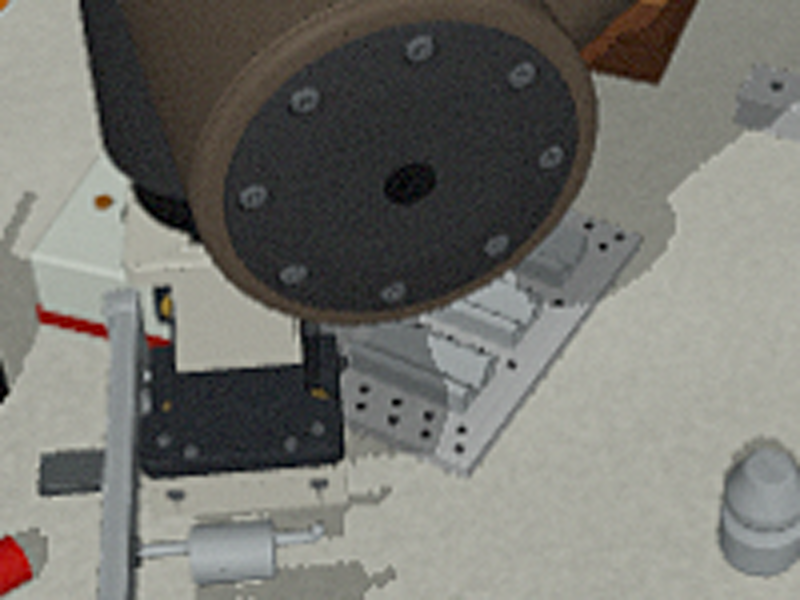

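```bash
python3 -m handwheel '[[[-0.27,-0.128,0,0],[-0.27,-0.128,0,0],[-0.27,-0.128,0,0],[-0.27,-0.128,0,0],[-0.27,-0.128,0,0],[-0.27,-0.128,0,0],[-0.27,-0.128,0,0],[0,0,0,0]]]'; python3 st.py
```

```text
time_s: 25.4
tcp_pos: [0.4833, 0.1603, 0.1087]
eef_rot: [80.1, 89.3, 15.3]
contact_force: [0.1, 0.3, -1.9]
gripper_width: 0.0243
25.4 [0.4833 0.1603 0.1087] F [ 0.1  0.3 -1.9] w 0.0243 J [ 40.7  11.1 -29.8   0.4 -48.5  74.3]
jaw psi -154.78 25.22 toolx [ 0.0114  0.0031 -0.9999]
```

```bash
python3 -m handwheel '[[[0,-0.5,0.2,-0.7],[0,-0.5,0.2,-0.7],[0,-0.5,0,-0.7],[0,-0.5,0,-0.7],[0.2,-0.6,0,-0.7],[0.2,-0.6,0,-0.7],[0.2,-0.6,0,-0.7],[0.2,-0.6,0,-0.7]]]'>/dev/null; python3 -m handwheel '[[[0.3,-0.5,0,-0.7],[0.3,-0.4,0,-0.7],[0.1,0,0,0],[0,0,0,0]]]'; python3 st.py
```

```text
time_s: 26.6
tcp_pos: [0.5471, -0.0586, 0.1275]
eef_rot: [86.8, 88.9, -14.1]
contact_force: [0.1, 0.0, -1.4]
gripper_width: 0.0246
26.6 [ 0.5471 -0.0586  0.1275] F [ 0.1  0.  -1.4] w 0.0246 J [ 14.7  13.2 -24.    0.7 -51.8  64. ]
jaw psi 169.06 -10.94 toolx [ 0.0185 -0.0047 -0.9998]
```

```bash
python3 -m handwheel '[[[-0.02,-0.07,-0.3,0.07],[-0.02,-0.07,-0.3,0.07],[0,0,-0.3,0],[0,0,-0.3,0],[0,0,-0.3,0],[0,0,-0.2,0],[0,0,0,0]]]'>/dev/null;  python3 st.py; python3 look.py w14;
```

```text
27.3 [ 0.5408 -0.062   0.0519] F [-0.3  0.5 -1.1] w 0.0246 J [ 14.4  18.3 -29.2   0.7 -41.8  65.5]
jaw psi 170.36 -9.64 toolx [ 0.0147 -0.0041 -0.9999]
27.3 [ 0.5408 -0.062   0.0519] [-0.3  0.5 -1.1] 0.0246 [ 14.4  18.3 -29.2   0.7 -41.8  65.5]
psi -9.64
```

View pics/w14.png

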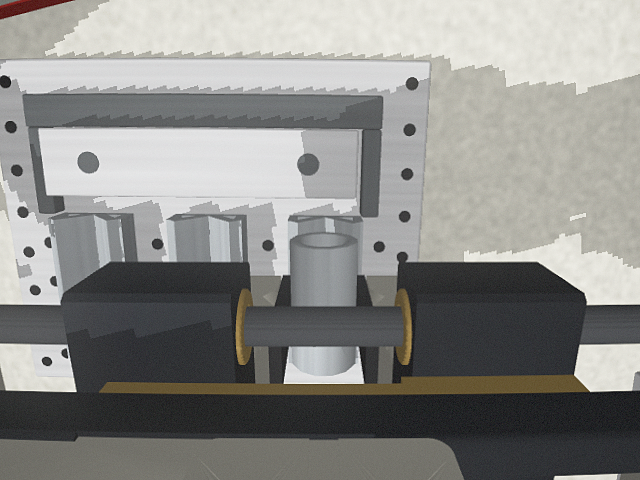

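```bash
python3 -m handwheel '[[[0,-0.03,-0.2,-0.12],[0,0,-0.2,0],[0,0,-0.06,0],[0,0,0,0]]]'>/dev/null;  python3 st.py; python3 -m handwheel '[[[0,0,-0.05,0]]]'; python3 st.py; python3 look.py w15
```

```text
27.75 [ 0.5419 -0.063   0.0335] F [-0.7 -0.4 -0.9] w 0.0247 J [ 14.3  19.8 -30.2   0.7 -39.1  64.9]
jaw psi 169.76 -10.24 toolx [ 0.0174 -0.0039 -0.9998]
time_s: 27.85
tcp_pos: [0.5422, -0.0629, 0.0317]
eef_rot: [88.0, 88.9, -12.2]
contact_force: [0.1, 0.3, -1.6]
gripper_width: 0.0243
27.85 [ 0.5422 -0.0629  0.0317] F [ 0.1  0.3 -1.6] w 0.0243 J [ 14.3  19.9 -30.3   0.8 -38.8  64.9]
jaw psi 169.77 -10.23 toolx [ 0.018  -0.0039 -0.9998]
27.85 [ 0.5422 -0.0629  0.0317] [ 0.1  0.3 -1.6] 0.0243 [ 14.3  19.9 -30.3   0.8 -38.8  64.9]
psi -10.23
```

View pics/w15.png

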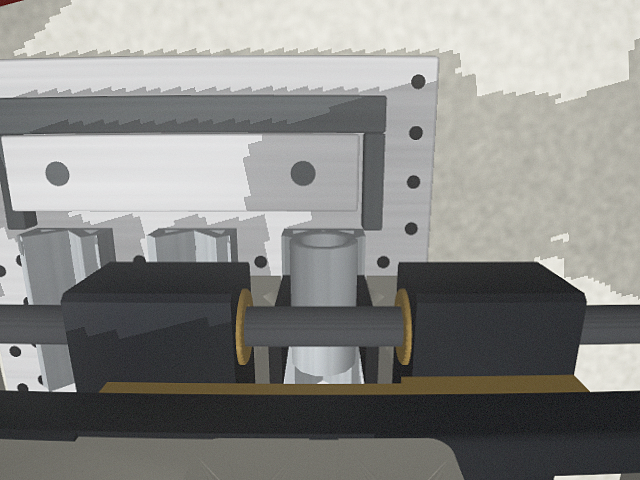

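```bash
python3 -m handwheel '[[[0,0,-0.04,0],[0,0,0,0]]]'; python3 -m handwheel '[[[0,0,-0.04,0],[0,0,0,0]]]'
```

```text
time_s: 28.1
tcp_pos: [0.5426, -0.0627, 0.0313]
eef_rot: [89.1, 88.9, -11.1]
contact_force: [-0.1, 0.0, -2.4]
gripper_width: 0.0247
time_s: 28.3
tcp_pos: [0.5432, -0.0629, 0.0312]
eef_rot: [89.0, 88.8, -11.2]
contact_force: [-0.3, 0.7, -1.5]
gripper_width: 0.0253
```

```bash
python3 -m handwheel '[[[0,0,-0.06,0]]]'; python3 -m handwheel '[[[0,0,-0.06,0]]]'
```

```text
time_s: 28.4
tcp_pos: [0.5437, -0.0631, 0.0304]
eef_rot: [88.4, 88.7, -11.7]
contact_force: [-11.6, 3.8, 34.5]
gripper_width: 0.0245
time_s: 28.5
tcp_pos: [0.5439, -0.0631, 0.0303]
eef_rot: [87.9, 88.7, -12.2]
contact_force: [-12.8, 4.5, 33.8]
gripper_width: 0.0246
```

```bash
python3 -m handwheel '[[[0,0,0.04,0],[0.05,-0.009,0,0],[0.05,-0.009,0,0],[0.05,-0.009,0,0]]]'; python3 -m handwheel '[[[0.05,-0.009,0,0]]]'; python3 -m handwheel '[[[0.05,-0.009,0,0]]]'
```

```text
time_s: 28.9
tcp_pos: [0.5505, -0.0641, 0.0323]
eef_rot: [89.7, 88.6, -10.4]
contact_force: [0.3, -0.2, -0.7]
gripper_width: 0.0245
time_s: 29.0
tcp_pos: [0.5527, -0.0645, 0.0319]
eef_rot: [89.2, 88.6, -10.9]
contact_force: [-0.1, 0.1, 0.1]
gripper_width: 0.0246
time_s: 29.1
tcp_pos: [0.5532, -0.0651, 0.0311]
eef_rot: [86.9, 88.8, -13.2]
contact_force: [-8.2, 3.1, 3.2]
gripper_width: 0.0245
```

```bash
python3 -m handwheel '[[[0.02,-0.004,-0.02,0]]]'; python3 -m handwheel '[[[0,0,0,0],[0,0,0,0],[0,0,0,0]]]' 31; python3 st.py; python3 look.py w16
```

```text
time_s: 29.2
tcp_pos: [0.5532, -0.0651, 0.0306]
eef_rot: [85.0, 88.9, -15.2]
contact_force: [-10.1, 7.7, 24.7]
gripper_width: 0.0244
time_s: 29.5
tcp_pos: [0.5541, -0.065, 0.0307]
eef_rot: [85.5, 88.9, -14.6]
contact_force: [-0.8, 0.4, -0.0]
gripper_width: 0.0309
29.5 [ 0.5541 -0.065   0.0307] F [-0.8  0.4 -0. ] w 0.0309 J [ 13.8  20.9 -28.9   0.8 -39.2  65.5]
jaw psi 169.9 -10.1 toolx [ 0.0188 -0.0049 -0.9998]
29.5 [ 0.5541 -0.065   0.0307] [-0.8  0.4 -0. ] 0.0309 [ 13.8  20.9 -28.9   0.8 -39.2  65.5]
psi -10.1
```

View pics/w16.png

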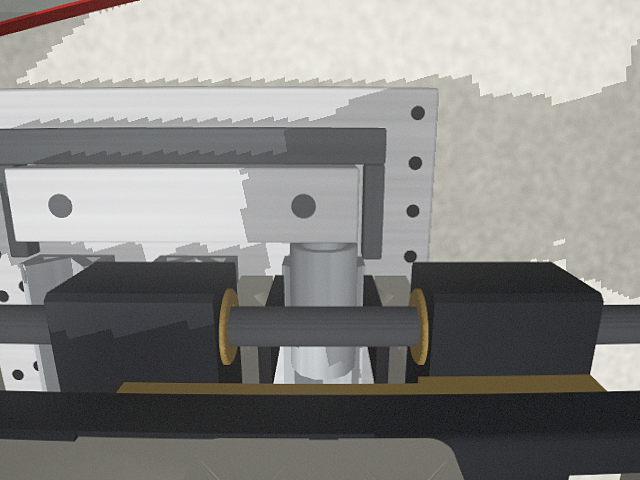

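```bash
python3 -m handwheel '[[[0,0,0.2,0],[0,0,0.4,0],[0,0,0.6,0],[0,0,0.6,0],[0,0,0.6,0],[0,0.2,0.6,0.5],[0,0.5,0.6,0.9],[0,0.7,0.3,0.9]]]' >/dev/null; python3 -m handwheel '[[[-0.1,0.8,0,0.9],[-0.1,0.8,0,0.9],[-0.1,0.8,0,0.9],[-0.1,0.8,0,0.9],[-0.1,0.8,0,0.9],[0,0.8,0,0.5],[0,0.8,0,0],[0,0.5,0,0]]]' 29.5 >/dev/null; python3 -m handwheel '[[[0,0.4,0,0],[0,0,0,0],[0,0,0,0]]]'; python3 st.py
```

```text
time_s: 31.45
tcp_pos: [0.5314, 0.2611, 0.2039]
eef_rot: [84.7, 88.4, 22.4]
contact_force: [0.1, -0.2, -0.6]
gripper_width: 0.0297
31.45 [0.5314 0.2611 0.2039] F [ 0.1 -0.2 -0.6] w 0.0297 J [ 45.5  12.7 -13.7   0.7 -62.1  71.9]
jaw psi -152.23 27.77 toolx [ 0.0262  0.0108 -0.9996]
```

```bash
python3 -m handwheel '[[[-0.75,-0.05,0,-0.25],[-0.75,-0.05,0,-0.25],[-0.75,-0.05,0,0],[0.75,0.35,0,0],[0.75,0.35,0,0],[0.75,0.35,0,0],[0,0,0,0]]]'>/dev/null; python3 st.py
```

```text
32.15 [0.5292 0.2885 0.2041] F [ 0.3 -0.4 -0.1] w 0.0295 J [ 47.6  13.8 -12.2   0.9 -62.7  66.8]
jaw psi -155.21 24.79 toolx [ 0.0246  0.0074 -0.9997]
```

```bash
python3 -m handwheel '[[[0.05,0.13,-0.3,0.05],[0.05,0.13,-0.3,0.05],[0,0,-0.3,0],[0,0,-0.3,0],[0,0,-0.3,0],[0,0,-0.3,0],[0,0,-0.15,0],[0,0,0,0]]]'>/dev/null; python3 st.py; python3 look.py w17
```

```text
32.95 [0.5309 0.2954 0.1175] F [-0.5 -1.  -0.1] w 0.0296 J [ 48.   18.8 -17.7   0.9 -52.5  66.7]
jaw psi -154.83 25.17 toolx [ 0.021   0.0051 -0.9998]
32.95 [0.5309 0.2954 0.1175] [-0.5 -1.  -0.1] 0.0296 [ 48.   18.8 -17.7   0.9 -52.5  66.7]
psi 25.17
```

View pics/w17.png

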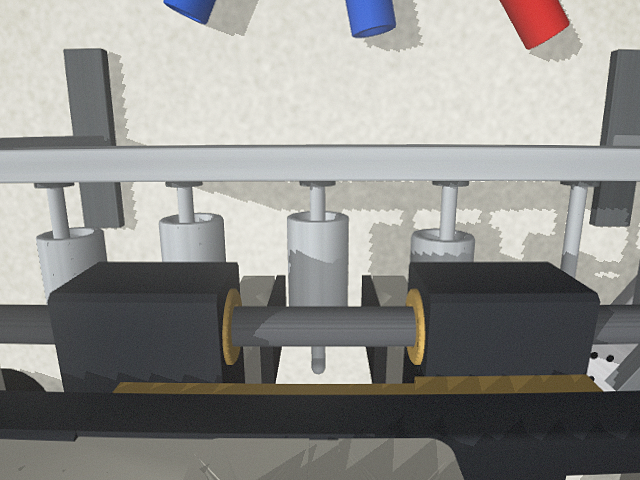

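```bash
python3 -m handwheel '[[[0.055,0.095,0.05,0],[0,0,0,0]]]'; python3 -m handwheel '[[[0,0,-0.2,0],[0,0,-0.2,0],[0,0,-0.06,0],[0,0,0,0]]]'; python3 st.py
```

```text
time_s: 33.2
tcp_pos: [0.534, 0.3001, 0.1212]
eef_rot: [80.4, 88.6, 15.6]
contact_force: [0.4, -0.7, -0.2]
gripper_width: 0.0295
time_s: 33.6
tcp_pos: [0.5344, 0.3007, 0.1021]
eef_rot: [83.0, 88.5, 18.1]
contact_force: [0.7, -0.0, 0.0]
gripper_width: 0.0292
33.6 [0.5344 0.3007 0.1021] F [ 0.7 -0.   0. ] w 0.0292 J [ 48.1  20.  -18.1   0.9 -50.6  66.5]
jaw psi -154.81 25.19 toolx [ 0.0241  0.0079 -0.9997]
```

```bash
python3 -m handwheel '[[[0,-0.025,-0.07,0],[0,0,0,0]]]'; python3 -m handwheel '[[[0,0,0,0],[0,0,0,0],[0,0,0,0],[0,0,0,0]]]' 10 25; python3 st.py;  python3 -m handwheel '[[[0,0,0.1,0],[0,0,0.09,0],[0,0,0,0]]]'; python3 -m handwheel '[[[-0.09,-0.043,0,0],[-0.18,-0.086,0,0]]]'; python3 st.py; python3 look.py w18
```

```text
time_s: 33.8
tcp_pos: [0.5344, 0.2994, 0.0989]
eef_rot: [82.4, 88.6, 17.6]
contact_force: [-0.5, -0.3, 0.2]
gripper_width: 0.0296
time_s: 34.2
tcp_pos: [0.5343, 0.2994, 0.099]
eef_rot: [82.6, 88.6, 17.8]
contact_force: [0.1, 0.8, -0.9]
gripper_width: 0.025
34.2 [0.5343 0.2994 0.099 ] F [ 0.1  0.8 -0.9] w 0.025 J [ 48.   20.2 -18.4   0.9 -50.2  66.6]
jaw psi -154.82 25.18 toolx [ 0.0238  0.0076 -0.9997]
time_s: 34.5
tcp_pos: [0.5343, 0.2994, 0.1073]
eef_rot: [82.6, 88.6, 17.8]
contact_force: [1.0, 0.2, -1.2]
gripper_width: 0.0248
time_s: 34.7
tcp_pos: [0.5236, 0.2944, 0.1075]
eef_rot: [83.2, 88.5, 18.3]
contact_force: [-1.0, -0.3, -1.0]
gripper_width: 0.0246
34.7 [0.5236 0.2944 0.1075] F [-1.  -0.3 -1. ] w 0.0246 J [ 48.4  18.6 -19.4   1.  -50.7  66.1]
jaw psi -154.83 25.17 toolx [ 0.0243  0.0081 -0.9997]
34.7 [0.5236 0.2944 0.1075] [-1.  -0.3 -1. ] 0.0246 [ 48.4  18.6 -19.4   1.  -50.7  66.1]
psi 25.17
```

View pics/w18.png

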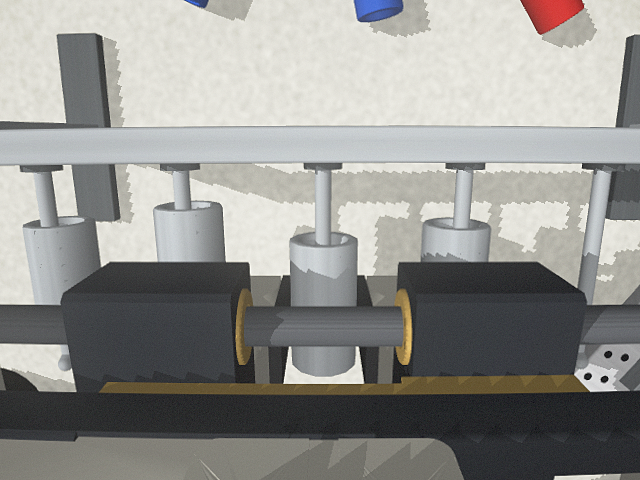

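```bash
python3 -m handwheel '[[[-0.27,-0.128,0,0],[-0.27,-0.128,0,0],[-0.27,-0.128,0,0],[-0.27,-0.128,0,0],[-0.27,-0.128,0,0],[-0.27,-0.128,0,0],[-0.27,-0.128,0,0],[0,-0.4,0.2,-0.5]]]'>/dev/null; python3 st.py; python3 -m handwheel '[[[0,-0.6,0.2,-0.7],[0,-0.6,0,-0.7],[0.1,-0.6,0,-0.7],[0.3,-0.6,0,-0.7],[0.4,-0.6,0,-0.7],[0.5,-0.6,0,-0.7],[0.5,-0.6,0,-0.7],[0.5,-0.6,0,-0.7]]]'>/dev/null; python3 -m handwheel '[[[0.3,-0.4,0,-0.7],[0,0,0,0],[0,0,0,0]]]'; python3 st.py
```

```text
35.55 [0.4377 0.2373 0.1148] F [ 0.7 -0.7  0.2] w 0.0246 J [ 51.8   9.3 -31.5   1.1 -48.2  60.2]
jaw psi -157.33 22.67 toolx [ 0.0222  0.0058 -0.9997]
time_s: 36.65
tcp_pos: [0.5431, 0.0144, 0.1304]
eef_rot: [90.5, 88.2, -10.5]
contact_force: [-0.5, -1.2, -0.9]
gripper_width: 0.0248
36.65 [0.5431 0.0144 0.1304] F [-0.5 -1.2 -0.9] w 0.0248 J [ 22.9  12.  -25.5   1.3 -51.   55.3]
jaw psi 169.01 -10.99 toolx [ 0.031  -0.0057 -0.9995]
```

```bash
python3 -m handwheel '[[[0.14,-0.32,-0.3,0.07],[0.13,-0.32,-0.3,0.07],[0,0,-0.3,0],[0,0,-0.3,0],[0,0,-0.3,0],[0,0,-0.3,0],[0,0,-0.1,0],[0,0,0,0]]]'>/dev/null;  python3 st.py; python3 look.py w19;
```

```text
37.45 [ 0.5514 -0.0083  0.0522] F [ 0.2  0.2 -0.6] w 0.0245 J [ 20.1  18.3 -29.5   1.3 -40.6  58.9]
jaw psi 170.04 -9.96 toolx [ 0.0331 -0.0042 -0.9994]
37.45 [ 0.5514 -0.0083  0.0522] [ 0.2  0.2 -0.6] 0.0245 [ 20.1  18.3 -29.5   1.3 -40.6  58.9]
psi -9.96
```

View pics/w19.png

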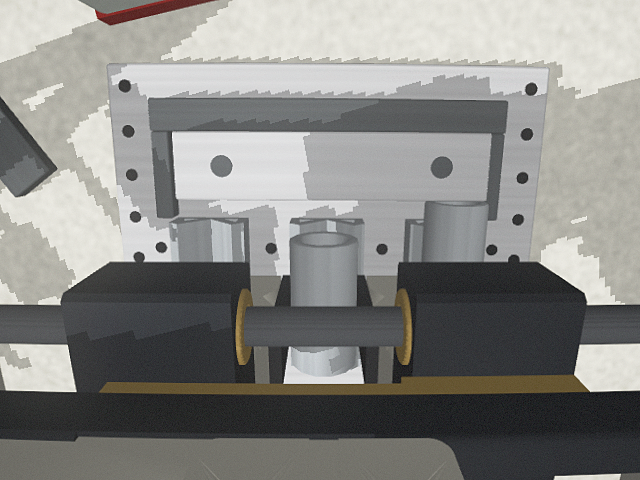

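```bash
python3 -m handwheel '[[[0,-0.045,-0.2,-0.06],[0,0,-0.2,0],[0,0,-0.07,0],[0,0,0,0]]]'>/dev/null;  python3 st.py; python3 -m handwheel '[[[0,0,-0.05,0]]]'; python3 -m handwheel '[[[0,0,-0.04,0]]]'
```

```text
37.9 [ 0.5524 -0.0096  0.0332] F [-0.6  0.1 -1. ] w 0.0248 J [ 20.   19.8 -30.5   1.5 -37.8  58.6]
jaw psi 169.74 -10.26 toolx [ 0.0357 -0.0036 -0.9994]
time_s: 38.0
tcp_pos: [0.5526, -0.0096, 0.0314]
eef_rot: [94.6, 87.9, -5.6]
contact_force: [-0.0, 0.4, -0.9]
gripper_width: 0.0248
time_s: 38.1
tcp_pos: [0.5527, -0.0097, 0.0297]
eef_rot: [94.6, 87.9, -5.7]
contact_force: [0.6, -2.5, 2.7]
gripper_width: 0.0246
```

```bash
python3 -m handwheel '[[[0,0,0.03,0],[0.05,-0.009,0,0],[0.05,-0.009,0,0],[0.05,-0.009,0,0]]]'; python3 -m handwheel '[[[0.05,-0.009,0,0]]]'; python3 -m handwheel '[[[0.05,-0.009,0,0]]]'
```

```text
time_s: 38.5
tcp_pos: [0.5593, -0.0107, 0.0314]
eef_rot: [95.2, 87.9, -5.1]
contact_force: [0.2, 0.1, 0.4]
gripper_width: 0.0245
time_s: 38.6
tcp_pos: [0.5616, -0.0111, 0.0315]
eef_rot: [95.3, 87.9, -5.0]
contact_force: [-1.0, 0.6, -1.0]
gripper_width: 0.0249
time_s: 38.7
tcp_pos: [0.5621, -0.0116, 0.0311]
eef_rot: [94.5, 88.0, -5.8]
contact_force: [-9.2, 5.1, 3.2]
gripper_width: 0.0247
```

```bash
python3 -m handwheel '[[[0.02,-0.004,-0.02,0]]]'; python3 -m handwheel '[[[0,0,0,0],[0,0,0,0],[0,0,0,0]]]' 31; python3 st.py; python3 -m handwheel '[[[0,0,0.2,0],[0,0,0.4,0],[0,0,0.4,0]]]'; python3 look.py w20
```

```text
time_s: 38.8
tcp_pos: [0.5621, -0.0119, 0.03]
eef_rot: [93.9, 88.1, -6.4]
contact_force: [-5.0, 3.6, 6.8]
gripper_width: 0.0244
time_s: 39.1
tcp_pos: [0.5634, -0.0117, 0.0303]
eef_rot: [94.5, 88.0, -5.8]
contact_force: [0.2, 0.5, -0.4]
gripper_width: 0.0309
39.1 [ 0.5634 -0.0117  0.0303] F [ 0.2  0.5 -0.4] w 0.0309 J [ 19.3  20.9 -29.1   1.4 -38.2  59.4]
jaw psi 169.71 -10.29 toolx [ 0.0343 -0.0035 -0.9994]
time_s: 39.4
tcp_pos: [0.5623, -0.0123, 0.0704]
eef_rot: [91.6, 88.2, -8.7]
contact_force: [0.4, 0.1, -0.4]
gripper_width: 0.0309
39.4 [ 0.5623 -0.0123  0.0704] [ 0.4  0.1 -0.4] 0.0309 [ 19.3  17.8 -26.9   1.2 -43.7  59.5]
psi -10.3
```

View pics/w20.png

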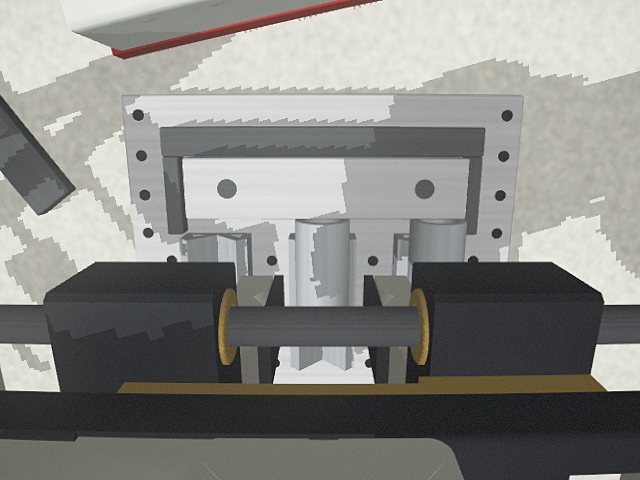

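```bash
python3 -m handwheel '[[[0,0,0.5,0],[0,0,0.6,0],[0,0,0.6,0],[0,0.1,0.6,0.5],[0,0.3,0.6,0.7],[0,0.5,0.4,0.7],[-0.1,0.6,0,0.7],[-0.1,0.6,0,0.7]]]' 29.5 >/dev/null; python3 -m handwheel '[[[-0.1,0.7,0,0.7],[-0.1,0.7,0,0.7],[-0.1,0.7,0,0.7],[-0.1,0.7,0,0.7],[-0.1,0.7,0,0.7],[-0.1,0.7,0,0.3],[-0.1,0.7,0,0],[-0.1,0.6,0,0]]]' >/dev/null; python3 -m handwheel '[[[0,0.4,0,0],[0,0,0,0],[0,0,0,0]]]'; python3 st.py
```

```text
time_s: 41.35
tcp_pos: [0.5233, 0.3197, 0.2268]
eef_rot: [96.5, 86.8, 33.2]
contact_force: [0.2, -0.6, 0.3]
gripper_width: 0.0296
41.35 [0.5233 0.3197 0.2268] F [ 0.2 -0.6  0.3] w 0.0296 J [ 50.3  12.8 -10.6   1.1 -63.5  66. ]
jaw psi -153.3 26.7 toolx [ 0.0471  0.0308 -0.9984]
```

```bash
python3 -m handwheel '[[[0.7,0.5,0,-0.1],[0.7,0.5,0,-0.1],[0.7,0.5,0,0],[0.7,0.5,0,0],[-0.8,-0.4,0,0],[-0.8,-0.4,0,0],[-0.8,-0.4,0,0],[-0.8,-0.3,0,0]]]'>/dev/null; python3 -m handwheel '[[[0,0,0,0],[0,0,0,0]]]' >/dev/null; python3 st.py
```

```text
42.35 [0.5119 0.33   0.2158] F [0.3 0.1 0.3] w 0.0296 J [ 51.9  13.4 -11.3   1.2 -63.2  62.7]
jaw psi -154.96 25.04 toolx [ 0.0366  0.0168 -0.9992]
```

```bash
python3 -m handwheel '[[[0.7,0.5,0,0],[0.7,0.5,0,0],[0.7,0.5,0,0],[0.7,0.5,0,0],[-0.7,-0.45,0,0],[-0.7,-0.45,0,0],[-0.7,-0.45,0,0],[-0.7,-0.45,0,0]]]'>/dev/null; python3 -m handwheel '[[[0,0,0,0],[0,0,0,0]]]' >/dev/null; python3 st.py
```

```text
43.35 [0.5234 0.3355 0.2045] F [ 0.7 -0.2  0.3] w 0.0296 J [ 51.3  15.4 -10.1   1.2 -63.1  62.7]
jaw psi -155.47 24.53 toolx [ 0.0294  0.0063 -0.9995]
```

```bash
python3 -m handwheel '[[[-0.15,0.13,-0.3,0.08],[-0.15,0.13,-0.3,0.08],[0,0,-0.3,0],[0,0,-0.3,0],[0,0,-0.3,0],[0,0,-0.3,0],[0,0,-0.15,0],[0,0,0,0]]]'>/dev/null; python3 st.py; python3 look.py w21
```

```text
44.15 [0.5123 0.3473 0.1165] F [ 0.2 -0.7 -0.2] w 0.0299 J [ 52.9  19.7 -16.7   1.4 -52.6  61.6]
jaw psi -154.68 25.32 toolx [ 0.0271  0.0038 -0.9996]
44.15 [0.5123 0.3473 0.1165] [ 0.2 -0.7 -0.2] 0.0299 [ 52.9  19.7 -16.7   1.4 -52.6  61.6]
psi 25.33
```

View pics/w21.png

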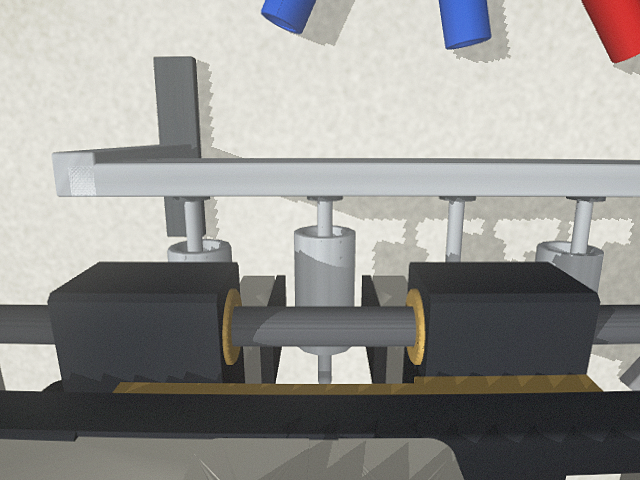

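```bash
python3 -m handwheel '[[[-0.045,-0.02,0,0],[0,0,-0.2,0],[0,0,-0.2,0],[0,0,-0.03,0],[0,0,0,0]]]'; python3 st.py
```

```text
time_s: 44.7
tcp_pos: [0.5114, 0.3473, 0.1003]
eef_rot: [77.4, 88.2, 12.7]
contact_force: [-0.7, -0.1, 0.5]
gripper_width: 0.0299
44.7 [0.5114 0.3473 0.1003] F [-0.7 -0.1  0.5] w 0.0299 J [ 53.   20.4 -18.    1.5 -50.2  61.4]
jaw psi -154.68 25.32 toolx [ 0.0299  0.0067 -0.9995]
```

```bash
python3 -m handwheel '[[[0,-0.02,-0.03,0],[0,0,0,0]]]';python3 -m handwheel '[[[0,0,0,0],[0,0,0,0],[0,0,0,0],[0,0,0,0]]]' 10 25; python3 st.py;  python3 -m handwheel '[[[0,0,0.1,0],[0,0,0.09,0],[0,0,0,0]]]'; python3 -m handwheel '[[[-0.09,-0.043,0,0],[-0.18,-0.086,0,0]]]'; python3 st.py; python3 look.py w22
```

```text
time_s: 44.9
tcp_pos: [0.5114, 0.3465, 0.0991]
eef_rot: [77.5, 88.2, 12.8]
contact_force: [-0.2, -0.8, 0.3]
gripper_width: 0.0296
time_s: 45.3
tcp_pos: [0.5115, 0.3465, 0.0993]
eef_rot: [77.9, 88.2, 13.2]
contact_force: [0.1, 0.2, -1.2]
gripper_width: 0.0246
45.3 [0.5115 0.3465 0.0993] F [ 0.1  0.2 -1.2] w 0.0246 J [ 52.9  20.5 -18.1   1.5 -50.1  61.5]
jaw psi -154.68 25.32 toolx [ 0.0301  0.0071 -0.9995]
time_s: 45.6
tcp_pos: [0.5115, 0.3465, 0.1076]
eef_rot: [77.7, 88.2, 13.0]
contact_force: [-1.2, -0.6, -1.5]
gripper_width: 0.0248
time_s: 45.8
tcp_pos: [0.5007, 0.3414, 0.1076]
eef_rot: [78.2, 88.2, 13.5]
contact_force: [0.1, -1.0, -0.8]
gripper_width: 0.0248
45.8 [0.5007 0.3414 0.1076] F [ 0.1 -1.  -0.8] w 0.0248 J [ 53.5  19.  -19.2   1.5 -50.5  60.9]
jaw psi -154.7 25.3 toolx [ 0.0304  0.0073 -0.9995]
45.8 [0.5007 0.3414 0.1076] [ 0.1 -1.  -0.8] 0.0248 [ 53.5  19.  -19.2   1.5 -50.5  60.9]
psi 25.31
```

View pics/w22.png

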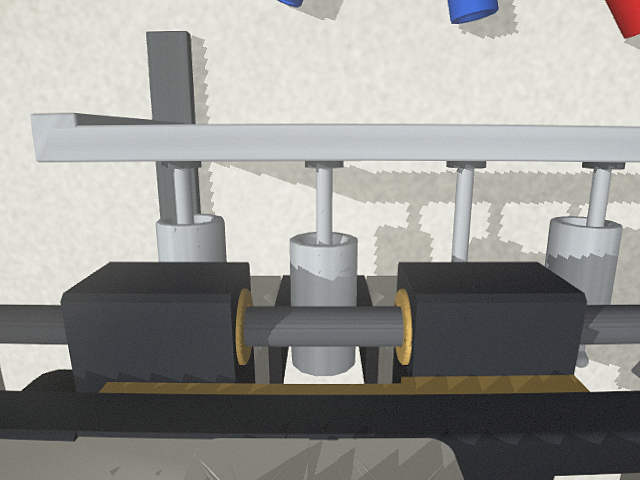

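```bash
python3 -m handwheel '[[[-0.27,-0.128,0,0],[-0.27,-0.128,0,0],[-0.27,-0.128,0,0],[-0.27,-0.128,0,0],[-0.27,-0.128,0,0],[-0.27,-0.128,0,0],[-0.27,-0.128,0,0],[0,-0.4,0.2,-0.5]]]'>/dev/null; python3 st.py; python3 -m handwheel '[[[0,-0.6,0.2,-0.7],[0.1,-0.6,0,-0.7],[0.1,-0.6,0,-0.7],[0.1,-0.6,0,-0.7],[0.1,-0.6,0,-0.7],[0.2,-0.6,0,-0.7],[0.3,-0.6,0,-0.7],[0.5,-0.6,0,-0.7]]]'>/dev/null; python3 -m handwheel '[[[0.5,-0.3,0,-0.7],[0.5,-0.1,0,-0.4],[0.5,0,0,0],[0.3,0,0,0],[0,0,0,0],[0,0,0,0]]]'; python3 st.py
```

```text
46.65 [0.415  0.2844 0.115 ] F [ 0.3  0.7 -0.4] w 0.0249 J [ 57.8   9.6 -31.3   1.7 -48.   53.9]
jaw psi -157.19 22.81 toolx [ 0.0285  0.0047 -0.9996]
time_s: 48.05
tcp_pos: [0.5433, 0.0597, 0.1314]
eef_rot: [87.7, 87.9, -15.5]
contact_force: [0.1, 1.0, -1.6]
gripper_width: 0.0246
48.05 [0.5433 0.0597 0.1314] F [ 0.1  1.  -1.6] w 0.0246 J [ 27.9  12.2 -25.4   1.9 -50.9  47.7]
jaw psi 166.76 -13.24 toolx [ 0.0354 -0.0098 -0.9993]
```

```bash
python3 -m handwheel '[[[0.24,-0.22,-0.3,0.3],[0.24,-0.22,-0.3,0.3],[0,0,-0.3,0],[0,0,-0.3,0],[0,0,-0.3,0],[0,0,-0.3,0],[0,0,-0.1,0],[0,0,0,0]]]'>/dev/null;  python3 st.py; python3 look.py w23;
```

```text
48.85 [0.5576 0.0436 0.0525] F [ 0.8  0.9 -0.2] w 0.0247 J [ 25.4  18.8 -28.8   1.9 -40.8  53.1]
jaw psi 169.9 -10.1 toolx [ 0.0356 -0.007  -0.9993]
48.85 [0.5576 0.0436 0.0525] [ 0.8  0.9 -0.2] 0.0247 [ 25.4  18.8 -28.8   1.9 -40.8  53.1]
psi -10.1
```

View pics/w23.png

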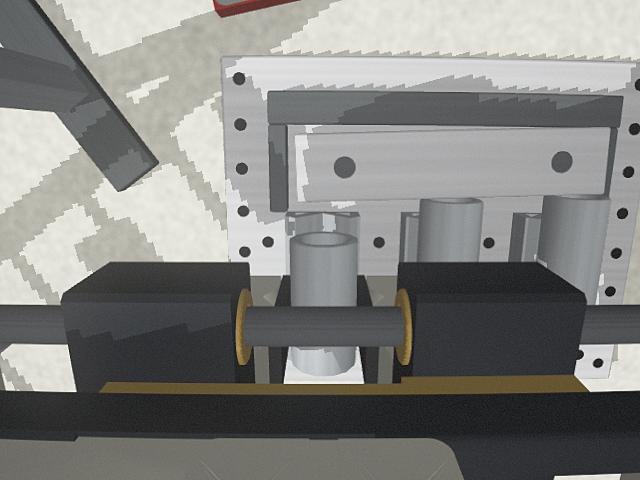

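```bash
python3 -m handwheel '[[[0,0,-0.2,-0.03],[0,0,-0.2,0],[0,0,-0.07,0],[0,0,0,0]]]'>/dev/null;  python3 st.py; python3 -m handwheel '[[[0,0,-0.05,0]]]'; python3 -m handwheel '[[[0,0,-0.04,0]]]'
```

```text
49.3 [0.5585 0.0443 0.0337] F [ 0.8  0.6 -1.3] w 0.0246 J [ 25.4  20.3 -29.8   2.  -38.1  52.7]
jaw psi 169.75 -10.25 toolx [ 0.0381 -0.006  -0.9993]
time_s: 49.4
tcp_pos: [0.5587, 0.0443, 0.0318]
eef_rot: [91.5, 87.8, -8.8]
contact_force: [0.0, -0.1, -0.4]
gripper_width: 0.0244
time_s: 49.5
tcp_pos: [0.5588, 0.0442, 0.0302]
eef_rot: [91.5, 87.8, -8.8]
contact_force: [-1.2, -1.7, 3.8]
gripper_width: 0.0245
```

```bash
python3 -m handwheel '[[[0,0,0.03,0],[0.05,-0.009,0,0],[0.05,-0.009,0,0],[0.05,-0.009,0,0]]]'; python3 -m handwheel '[[[0.05,-0.009,0,0]]]'; python3 -m handwheel '[[[0.05,-0.009,0,0]]]';python3 -m handwheel '[[[0.05,-0.009,0,0]]]'
```

```text
time_s: 49.9
tcp_pos: [0.5654, 0.0432, 0.0318]
eef_rot: [92.1, 87.7, -8.2]
contact_force: [0.2, 0.4, -0.5]
gripper_width: 0.0248
time_s: 50.0
tcp_pos: [0.5677, 0.0428, 0.0319]
eef_rot: [92.3, 87.7, -8.0]
contact_force: [0.3, 0.5, -1.0]
gripper_width: 0.0248
time_s: 50.1
tcp_pos: [0.5698, 0.0424, 0.0318]
eef_rot: [92.2, 87.7, -8.0]
contact_force: [-1.5, -0.3, -0.8]
gripper_width: 0.0248
time_s: 50.2
tcp_pos: [0.5718, 0.042, 0.0318]
eef_rot: [92.1, 87.7, -8.1]
contact_force: [-0.8, -0.1, -0.6]
gripper_width: 0.0249
```

```bash
python3 -m handwheel '[[[0.05,-0.009,0,0]]]'; python3 st.py; python3 look.py w24
```

```text
time_s: 50.3
tcp_pos: [0.572, 0.0414, 0.0312]
eef_rot: [90.6, 87.9, -9.7]
contact_force: [-11.4, 6.4, 3.4]
gripper_width: 0.0249
50.3 [0.572  0.0414 0.0312] F [-11.4   6.4   3.4] w 0.0249 J [ 24.5  21.6 -28.    1.9 -38.7  53.8]
jaw psi 169.7 -10.3 toolx [ 0.0354 -0.0061 -0.9994]
50.3 [0.572  0.0414 0.0312] [-11.4   6.4   3.4] 0.0249 [ 24.5  21.6 -28.    1.9 -38.7  53.8]
psi -10.3
```

View pics/w24.png

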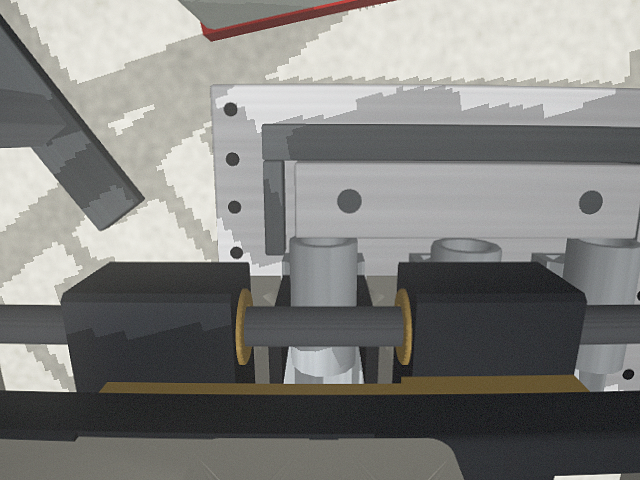

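```bash
python3 -m handwheel '[[[0,0,-0.02,0]]]'; python3 -m handwheel '[[[0,0,0,0],[0,0,0,0],[0,0,0,0]]]' 31; python3 -m handwheel '[[[0,0,0.2,0],[0,0,0.4,0],[0,0,0.4,0],[-0.3,0.05,0.2,0],[-0.4,0.07,0,0],[-0.4,0.07,0,0],[-0.4,0.07,0,0],[0,0,0,0]]]'; python3 -m handwheel '[[[0,-0.3,0,0],[0,-0.3,0,0],[0,-0.3,0,0],[0,-0.3,0,0],[0,0,0,0]]]' 0; python3 st.py; python3 look.py w25
```

```text
time_s: 50.45
tcp_pos: [0.5717, 0.0414, 0.0302]
eef_rot: [90.2, 88.0, -10.1]
contact_force: [0.3, 1.1, 3.7]
gripper_width: 0.0246
time_s: 50.75
tcp_pos: [0.5728, 0.0415, 0.0305]
eef_rot: [90.9, 87.9, -9.4]
contact_force: [0.6, -0.0, -0.7]
gripper_width: 0.0311
time_s: 51.55
tcp_pos: [0.5093, 0.0517, 0.0833]
eef_rot: [92.7, 87.8, -7.6]
contact_force: [0.7, 0.6, 0.5]
gripper_width: 0.0312
time_s: 52.05
tcp_pos: [0.5101, -0.0005, 0.084]
eef_rot: [93.4, 87.7, -6.9]
contact_force: [0.3, 0.1, -0.0]
gripper_width: 0.0012
52.05 [ 5.101e-01 -5.000e-04  8.400e-02] F [ 0.3  0.1 -0. ] w 0.0012 J [ 22.9  12.1 -33.1   1.7 -42.8  55.5]
jaw psi 169.68 -10.32 toolx [ 0.0394 -0.0048 -0.9992]
52.05 [ 5.101e-01 -5.000e-04  8.400e-02] [ 0.3  0.1 -0. ] 0.0012 [ 22.9  12.1 -33.1   1.7 -42.8  55.5]
psi -10.32
```

View pics/w25.png

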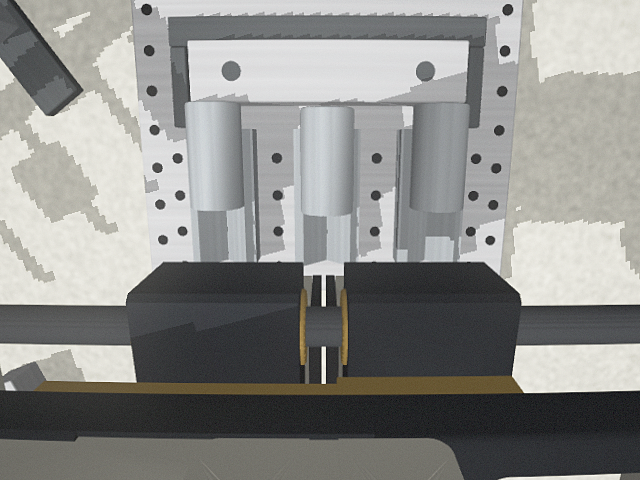

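```bash
python3 - <<'E'
from h import *
crop(cv2.imread("pics/w25.png"),150,0,350,270,2.2,"pics/w25a.png")
c=np.load("pics/w25.npy",allow_pickle=True).item(); F=fr(.6128,-.0219,-10.26)
for x in (-.028,-.078):
  print(x,proj(c,F([[x,y,.048] for y in (.054,0,-.054)])).round(1).tolist())
for y in (.065,-.065): print("bar",proj(c,F([[0,y,.036],[-.028,y,.036]])).round(1).tolist())
E
```

```text
-0.028 [[206.0, 102.1], [328.0, 101.6], [450.0, 102.2]]
-0.078 [[211.7, 213.4], [327.7, 213.4], [443.8, 213.6]]
bar [[186.3, 41.6], [189.7, 104.4]]
bar [[469.6, 41.6], [466.0, 104.5]]
```

View pics/w25a.png

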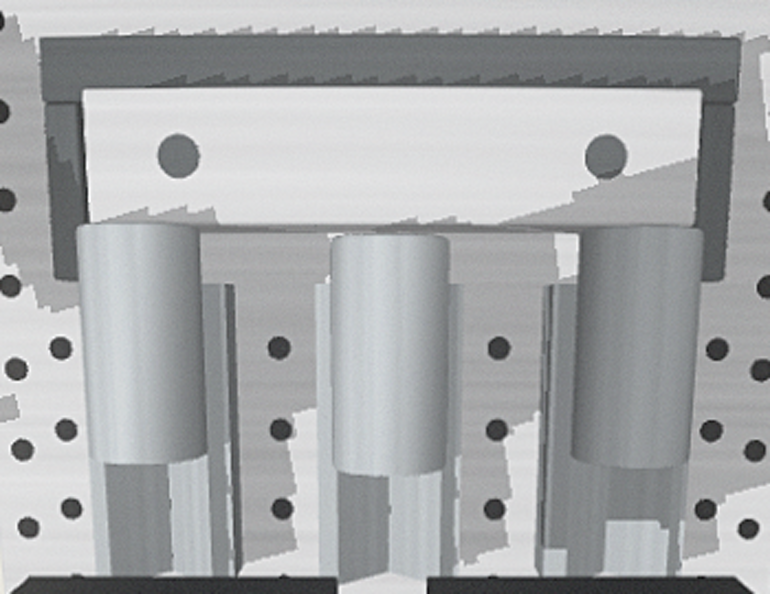

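```bash
python3 -m handwheel '[[[0,-0.07,-0.3,0],[0,0,-0.3,0],[0,0,-0.3,0],[0,0,-0.2,0],[0,0,-0.1,0],[0,0,0,0]]]'; python3 -m handwheel '[[[0.05,-0.009,0,0],[0.05,-0.009,0,0],[0.05,-0.009,0,0]]]'; python3 -m handwheel '[[[0.05,-0.009,0,0]]]'
```

```text
time_s: 52.7
tcp_pos: [0.5119, -0.0042, 0.0344]
eef_rot: [94.0, 87.6, -6.5]
contact_force: [0.6, -0.1, -0.3]
gripper_width: 0.0006
time_s: 53.0
tcp_pos: [0.519, -0.005, 0.0354]
eef_rot: [94.6, 87.6, -5.9]
contact_force: [0.3, 1.0, 0.0]
gripper_width: 0.0006
time_s: 53.1
tcp_pos: [0.5215, -0.0052, 0.0357]
eef_rot: [95.0, 87.5, -5.4]
contact_force: [0.6, -0.3, -0.4]
gripper_width: 0.0003
```

```bash
python3 -m handwheel '[[[0.05,-0.009,-0.02,0]]]'; python3 -m handwheel '[[[0.04,-0.007,0,0]]]'; python3 -m handwheel '[[[0.04,-0.007,0,0]]]';  python3 look.py w26
```

```text
time_s: 53.2
tcp_pos: [0.524, -0.0055, 0.0353]
eef_rot: [95.5, 87.5, -5.0]
contact_force: [-0.1, -0.5, 0.7]
gripper_width: 0.0004
time_s: 53.3
tcp_pos: [0.5257, -0.0059, 0.0353]
eef_rot: [95.4, 87.5, -5.0]
contact_force: [-1.2, 0.5, -0.7]
gripper_width: 0.0006
time_s: 53.4
tcp_pos: [0.5273, -0.0062, 0.0353]
eef_rot: [95.4, 87.5, -5.1]
contact_force: [-0.1, 0.7, 0.3]
gripper_width: 0.0005
53.4 [ 0.5273 -0.0062  0.0353] [-0.1  0.7  0.3] 0.0005 [ 21.5  17.5 -34.1   1.9 -36.1  56.5]
psi -10.46
```

View pics/w26.png

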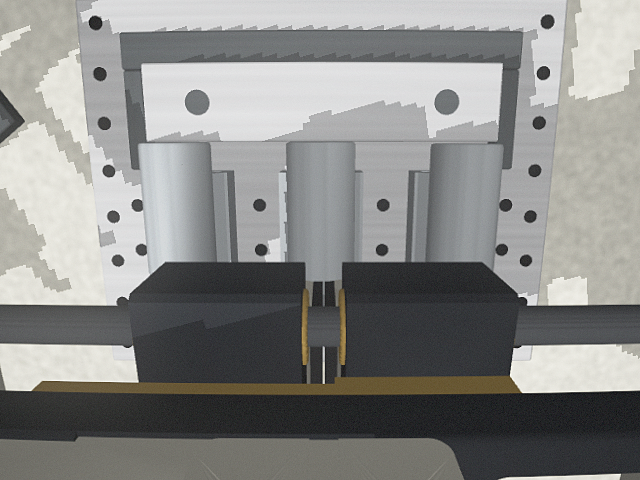

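```bash
python3 -m handwheel '[[[-0.1,0.018,0,0],[-0.1,0.018,0.05,0],[0,0,0.3,0],[0,0,0.5,0],[0,0,0.6,0],[0,0,0.6,0],[0,0,0.6,0],[0.3,0,0.4,0]]]' >/dev/null; python3 -m handwheel '[[[0.6,0.1,0,0],[0.6,0.1,0,0],[0.6,0.1,0,0],[0.6,0.1,0,0],[0.6,0.1,0,0],[0.6,0.1,0,0],[0.6,0.1,0,0],[0,0,0,0]]]'>/dev/null;python3 st.py; python3 look.py w27
```

```text
55.05 [0.6985 0.0247 0.1653] F [ 0.1 -0.2 -0.4] w 0.0004 J [ 18.5  23.5  -3.6   1.1 -60.5  60.6]
jaw psi 169.63 -10.37 toolx [ 0.0458 -0.0029 -0.9989]
55.05 [0.6985 0.0247 0.1653] [ 0.1 -0.2 -0.4] 0.0004 [ 18.5  23.5  -3.6   1.1 -60.5  60.6]
psi -10.38
```

View pics/w27.png

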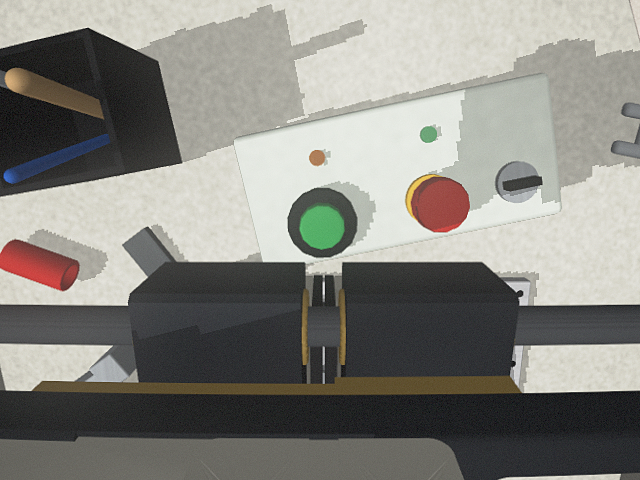

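```bash
python3 - <<'E'
from h import *
c=np.load("pics/w27.npy",allow_pickle=True).item()
print(plane(c,[(322,227)],.072), plane(c,[(60,35),(180,160)],.1))
E
```

```text
[[0.7077609  0.02353085 0.072     ]] [[0.83403157 0.13488203 0.1       ]
 [0.76160205 0.08913548 0.1       ]]
```

```bash
python3 -m handwheel '[[[0.13,-0.02,-0.3,0],[0.13,0,-0.3,0],[0,0,-0.3,0],[0,0,-0.3,0],[0,0,-0.3,0],[0,0,-0.3,0],[0,0,-0.1,0],[0,0,0,0]]]' >/dev/null;python3 st.py; python3 look.py w28
```

```text
55.9 [0.7038 0.023  0.0812] F [-0.3 -0.4  0.9] w 0.0001 J [ 18.2  28.2  -7.9   1.2 -51.7  60.7]
jaw psi 169.6 -10.4 toolx [ 0.0412 -0.0031 -0.9991]
55.9 [0.7038 0.023  0.0812] [-0.3 -0.4  0.9] 0.0001 [ 18.2  28.2  -7.9   1.2 -51.7  60.7]
psi -10.4
```

View pics/w28.png

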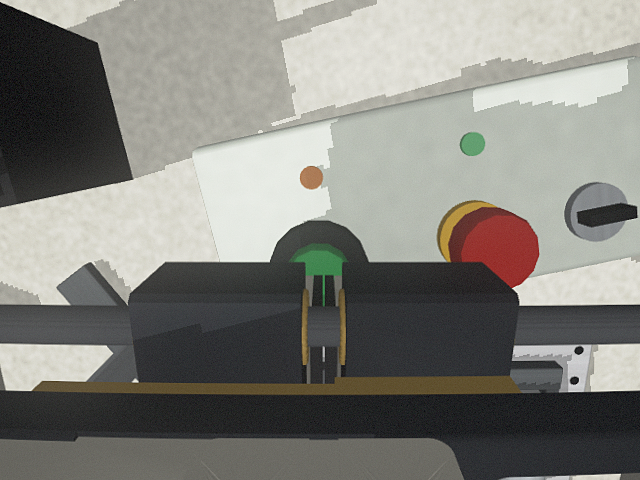

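```bash
python3 -m handwheel '[[[0.1,0,0,0],[0,0,0,0]]]'; python3 look.py s28 side;python3 - <<'E'
from h import *
crop(cv2.imread("pics/s28.png"),195,180,200,150,4,"pics/s28a.png")
E
```

```text
time_s: 56.15
tcp_pos: [0.709, 0.0232, 0.0827]
eef_rot: [96.7, 87.5, -3.7]
contact_force: [0.1, 0.1, 0.4]
gripper_width: 0.0005
56.15 [0.709  0.0232 0.0827] [0.1 0.1 0.4] 0.0005 [ 18.1  28.5  -7.2   1.2 -52.   60.8]
psi -10.39
```

View pics/s28a.png

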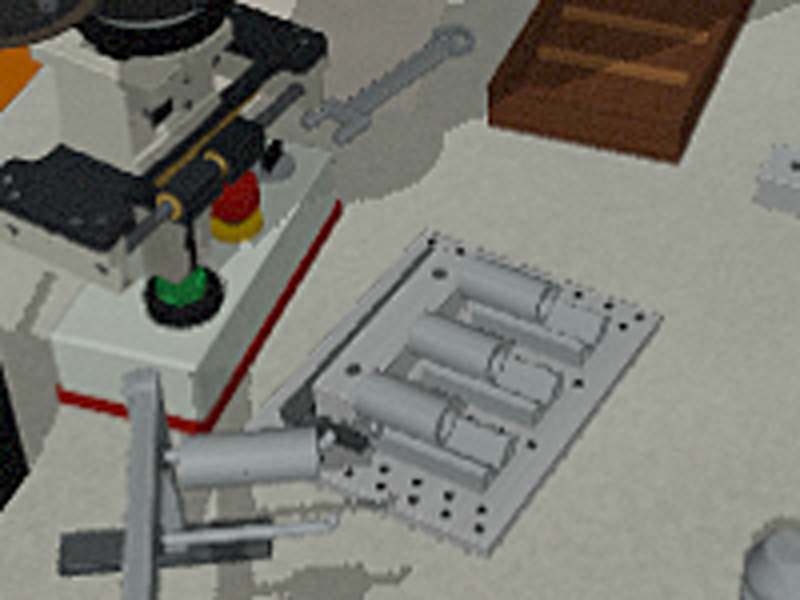

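```bash
python3 -m handwheel '[[[0,0,-0.1,0],[0,0,-0.1,0]]]'; python3 -m handwheel '[[[0,0,-0.06,0]]]';python3 -m handwheel '[[[0,0,-0.06,0]]]';python3 -m handwheel '[[[0,0,-0.06,0]]]'
```

```text
time_s: 56.4
tcp_pos: [0.7098, 0.0234, 0.076]
eef_rot: [97.8, 87.4, -2.6]
contact_force: [-1.8, 0.8, 2.1]
gripper_width: 0.0002
time_s: 56.5
tcp_pos: [0.7097, 0.0234, 0.0736]
eef_rot: [97.7, 87.4, -2.6]
contact_force: [-2.2, 0.9, 3.8]
gripper_width: 0.0008
time_s: 56.6
tcp_pos: [0.7097, 0.0234, 0.0714]
eef_rot: [97.7, 87.4, -2.7]
contact_force: [-3.0, 0.6, 9.6]
gripper_width: 0.0004
time_s: 56.7
tcp_pos: [0.7099, 0.0233, 0.071]
eef_rot: [97.0, 87.3, -3.3]
contact_force: [-11.4, 3.1, 25.9]
gripper_width: 0.0002
```

```bash
python3 -m handwheel '[[[0,0,-0.02,0],[0,0,-0.02,0]]]'; python3 -m handwheel '[[[0,0,0.3,0],[0,0,0.5,0],[0,0,0.5,0],[0,0,0.5,0],[-0.4,-0.3,0.3,0],[-0.6,-0.3,0,0],[-0.6,-0.3,0,0],[-0.6,-0.3,0,0]]]' 31 >/dev/null; python3 -m handwheel '[[[-0.6,-0.3,0,0],[-0.6,-0.3,0,0],[-0.4,-0.2,0,0],[0,0,0,0],[0,0,0,0]]]'; python3 st.py
```

```text
time_s: 56.9
tcp_pos: [0.7098, 0.0234, 0.0717]
eef_rot: [97.0, 87.2, -3.3]
contact_force: [-1.3, -0.3, 5.8]
gripper_width: 0.0006
time_s: 58.2
tcp_pos: [0.5529, -0.059, 0.1643]
eef_rot: [98.4, 87.0, -1.9]
contact_force: [0.4, -0.1, -0.8]
gripper_width: 0.0309
58.2 [ 0.5529 -0.059   0.1643] F [ 0.4 -0.1 -0.8] w 0.0309 J [ 14.7  10.5 -22.4   1.1 -54.2  64.4]
jaw psi 169.73 -10.27 toolx [ 0.0529 -0.0018 -0.9986]
```

```bash
python3 -m handwheel '[[[0.85,0,0,0],[0.85,0,0,0],[0.85,0,0,0],[0.85,0,0,0],[-0.85,0,0,0],[-0.85,0,0,0],[-0.85,0,0,0],[-0.85,0,0,0]]]'>/dev/null; python3 st.py; python3 -m handwheel '[[[0.85,0,0.05,0],[0.85,0,0.05,0],[0.85,0,0.05,0],[0.85,0,0,0],[-0.85,0,0,0],[-0.85,0,0,0],[-0.85,0,0,0],[-0.85,0,0,0]]]'>/dev/null; python3 -m handwheel '[[[0,0,0,0],[0,0,0,0]]]' >/dev/null; python3 st.py; python3 look.py w29
```

```text
59.0 [ 0.5648 -0.0561  0.1552] F [0.2 0.1 0.4] w 0.0309 J [ 14.7  12.3 -21.3   1.1 -54.   64.5]
jaw psi 169.85 -10.15 toolx [ 0.0438 -0.0051 -0.999 ]
60.0 [ 0.563  -0.0535  0.1486] F [ 0.6  0.3 -0.2] w 0.0312 J [ 15.   13.2 -21.    1.1 -54.7  64.4]
jaw psi 170.04 -9.96 toolx [ 0.0217 -0.0097 -0.9997]
60.0 [ 0.563  -0.0535  0.1486] [ 0.6  0.3 -0.2] 0.0312 [ 15.   13.2 -21.    1.1 -54.7  64.4]
psi -9.96
```

View pics/w29.png

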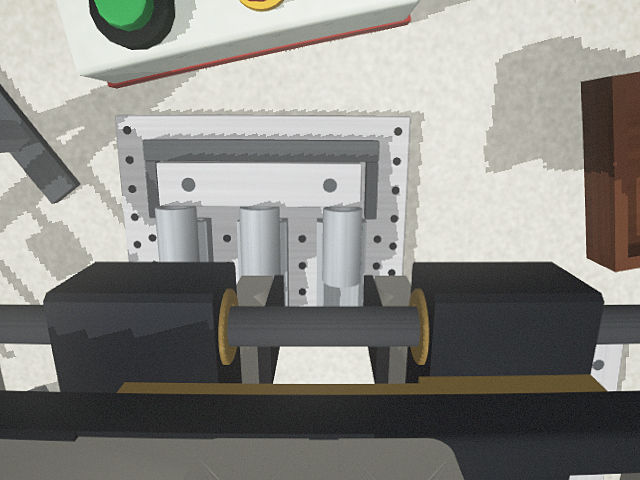

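```bash
python3 -m handwheel '[[[-0.13,-0.15,-0.3,-0.05],[-0.13,-0.15,-0.3,0],[0,0,-0.3,0],[0,0,-0.3,0],[0,0,-0.3,0],[0,0,-0.3,0],[0,0,-0.15,0],[0,0,0,0]]]'>/dev/null; python3 st.py; python3 look.py w30
```

```text
60.85 [ 0.5551 -0.0662  0.0612] F [ 0.4  0.1 -0.3] w 0.0306 J [ 13.9  18.6 -27.3   1.2 -43.2  64.9]
jaw psi 169.67 -10.33 toolx [ 0.0185 -0.0104 -0.9998]
60.85 [ 0.5551 -0.0662  0.0612] [ 0.4  0.1 -0.3] 0.0306 [ 13.9  18.6 -27.3   1.2 -43.2  64.9]
psi -10.32
```

View pics/w30.png

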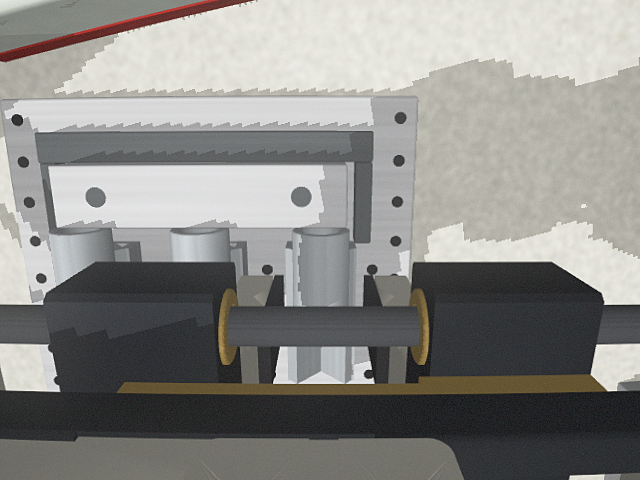

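```bash
python3 -m handwheel '[[[-0.07,0.04,-0.2,0],[0,0,-0.2,0],[0,0,-0.2,0],[0,0,-0.12,0],[0,0,0,0]]]' 31; python3 -m handwheel '[[[0,0,0,0],[0,0,0,0],[0,0,0,0],[0,0,0,0]]]' 10 25; python3 st.py
```

```text
time_s: 61.4
tcp_pos: [0.5532, -0.0641, 0.0314]
eef_rot: [75.1, 88.7, -25.2]
contact_force: [-0.2, -0.3, 0.1]
gripper_width: 0.0312
time_s: 61.8
tcp_pos: [0.5532, -0.0646, 0.0317]
eef_rot: [74.1, 88.6, -26.2]
contact_force: [0.0, 0.7, -1.3]
gripper_width: 0.0246
61.8 [ 0.5532 -0.0646  0.0317] F [ 0.   0.7 -1.3] w 0.0246 J [ 14.1  20.7 -29.3   1.4 -39.   64.5]
jaw psi 169.68 -10.32 toolx [ 0.0212 -0.0104 -0.9997]
```

```bash
python3 -m handwheel '[[[0,0,0.2,0],[0,0,0.4,0],[0,0,0.5,0],[0,0,0.5,0],[0,-0.3,0.5,0],[0,-0.6,0.2,0.4],[0,-0.7,0,0.4],[0,-0.7,0,0.4]]]' >/dev/null;python3 st.py; python3 -m handwheel '[[[0.05,-0.7,0,0.4],[0.05,-0.7,0,0.4],[0.05,-0.7,0,0],[0.05,-0.7,0,0],[0.05,-0.7,0,0],[0,-0.7,0,0],[0,-0.7,0,0],[0,0,0,0]]]' >/dev/null;python3 -m handwheel '[[[0,-0.6,0,0],[0,0,0,0],[0,0,0,0]]]' >/dev/null; python3 st.py;python3 look.py w31
```

```text
62.6 [ 0.5541 -0.1555  0.1329] F [ 0.7  0.6 -0.9] w 0.0244 J [  4.2  14.8 -21.    0.6 -52.7  81.7]
jaw psi 176.21 -3.79 toolx [ 0.0272 -0.007  -0.9996]
63.7 [ 0.5643 -0.3858  0.1407] F [ 0.8  0.3 -1.8] w 0.0248 J [-18.3  23.7  -6.   -0.5 -58.3 108.9]
jaw psi -179.65 0.35 toolx [ 0.035  -0.0045 -0.9994]
63.7 [ 0.5643 -0.3858  0.1407] [ 0.8  0.3 -1.8] 0.0248 [-18.3  23.7  -6.   -0.5 -58.3 108.9]
psi 0.35
```

View pics/w31.png

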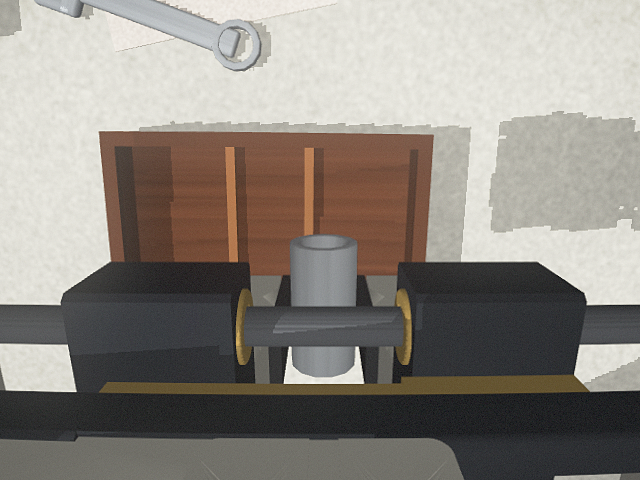

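```bash
python3 - <<'E'
from h import *
c=np.load("pics/w31.npy",allow_pickle=True).item()
print(plane(c,[(100,131),(433,135)],.034)); print(plane(c,[(231,148),(309,148),(234,255),(309,230)],.015))
E
```

```text
[[ 0.62890012 -0.24965518  0.034     ]
 [ 0.62747134 -0.45330762  0.034     ]]
[[ 0.61822434 -0.32609211  0.015     ]
 [ 0.61849168 -0.37720847  0.015     ]
 [ 0.54558079 -0.32541401  0.015     ]
 [ 0.56359302 -0.37724226  0.015     ]]
```

```bash
python3 -m handwheel '[[[0,-0.24,-0.2,-0.05],[0,-0.23,-0.3,0],[0,0,-0.4,0],[0,0,-0.4,0],[0,0,-0.4,0],[0,0,-0.3,0],[0,0,-0.2,0],[0,0,0,0]]]' >/dev/null;python3 st.py; python3 look.py w32
```

```text
64.55 [ 0.5635 -0.4047  0.0447] F [ 0.2 -0.9 -1. ] w 0.0248 J [-19.9  29.9  -9.8  -0.6 -48.4 110.5]
jaw psi -179.75 0.25 toolx [ 0.0332 -0.0035 -0.9994]
64.55 [ 0.5635 -0.4047  0.0447] [ 0.2 -0.9 -1. ] 0.0248 [-19.9  29.9  -9.8  -0.6 -48.4 110.5]
psi 0.25
```

View pics/w32.png

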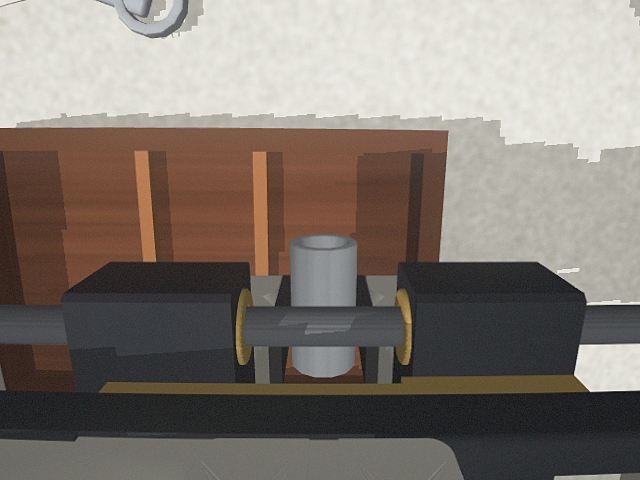

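```bash
python3 -m handwheel '[[[0,0,-0.2,0],[0,0,-0.2,0],[0,0,-0.12,0],[0,0,-0.05,0]]]';  python3 -m handwheel '[[[0,0,-0.05,0]]]'
```

```text
time_s: 65.0
tcp_pos: [0.5655, -0.4055, 0.0232]
eef_rot: [81.1, 87.8, -8.6]
contact_force: [-0.6, 0.0, -0.5]
gripper_width: 0.0248
time_s: 65.1
tcp_pos: [0.5655, -0.4056, 0.0211]
eef_rot: [81.0, 87.8, -8.7]
contact_force: [0.4, 0.8, -1.1]
gripper_width: 0.0245
```

```bash
python3 -m handwheel '[[[0,0,-0.04,0]]]'; python3 -m handwheel '[[[0,0,0,0],[0,0,0,0],[0,0,0,0]]]' 29; python3 -m handwheel '[[[0,0,0.2,0],[0,0,0.4,0],[0,0,0.4,0],[0,0,0.4,0],[0,0,0.4,0],[0,0,0,0]]]'; python3 look.py w33
```

```text
time_s: 65.2
tcp_pos: [0.5656, -0.4056, 0.0195]
eef_rot: [80.9, 87.8, -8.8]
contact_force: [-0.3, -0.3, -0.7]
gripper_width: 0.0248
time_s: 65.5
tcp_pos: [0.5662, -0.4059, 0.0202]
eef_rot: [80.1, 87.7, -9.5]
contact_force: [-1.3, 1.2, -0.0]
gripper_width: 0.029
time_s: 66.1
tcp_pos: [0.5668, -0.4064, 0.0988]
eef_rot: [78.4, 87.6, -11.3]
contact_force: [-0.0, -1.1, 0.5]
gripper_width: 0.0289
66.1 [ 0.5668 -0.4064  0.0988] [-0.  -1.1  0.5] 0.0289 [-19.9  26.8  -7.   -0.4 -53.8 110.5]
psi 0.35
```

View pics/w33.png

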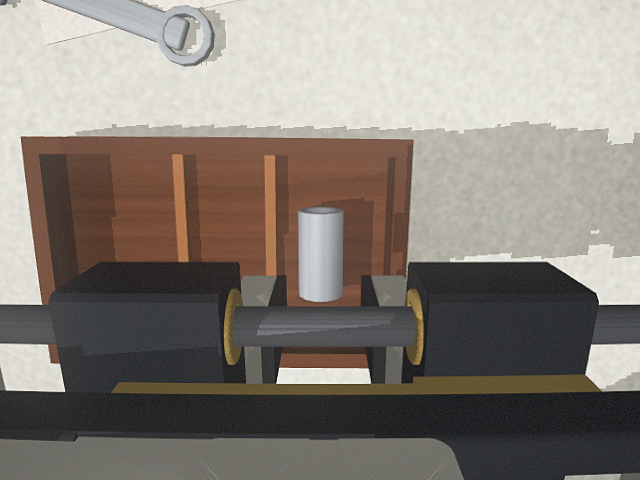

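```bash
python3 -m handwheel '[[[0,0.5,0.4,0],[0,0.7,0.4,-0.3],[0,0.8,0.2,-0.3],[0,0.8,0,-0.3],[0,0.8,0,-0.3],[0,0.8,0,-0.3],[0,0.8,0,-0.3],[0,0.8,0,-0.3]]]' 31 >/dev/null; python3 -m handwheel '[[[0,0.8,0,0],[0,0.8,0,0],[0,0.8,0,0],[0,0.8,0,0],[0,0.4,0,0],[0,0,0,0],[0,0,0,0]]]' >/dev/null; python3 st.py; python3 -m handwheel '[[[0.85,0,0,0],[0.85,0,0,0],[0.85,0,0,0],[0.85,0,0,0],[-0.85,0,0,0],[-0.85,0,0,0],[-0.85,0,0,0],[-0.85,0,0,0]]]'>/dev/null;python3 -m handwheel '[[[0,0,0,0],[0,0,0,0]]]' >/dev/null; python3 st.py
```

```text
67.65 [ 0.5586 -0.0074  0.1314] F [-0.4  0.3  0.5] w 0.031 J [ 20.2  13.4 -23.6   1.5 -51.7  58.1]
jaw psi 169.21 -10.79 toolx [ 0.029  -0.0119 -0.9995]
68.65 [ 0.557  -0.0191  0.1198] F [ 0.9 -0.3  0.2] w 0.0311 J [ 19.   14.6 -23.7   1.4 -51.4  58.7]
jaw psi 168.57 -11.43 toolx [ 0.0123 -0.0164 -0.9998]
```

```bash
python3 -m handwheel '[[[0.08,0.08,-0.3,0.11],[0.08,0.08,-0.3,0.11],[0,0,-0.3,0],[0,0,-0.3,0],[0,0,-0.2,0],[0,0,0,0]]]'>/dev/null; python3 st.py; python3 look.py w34
```

```text
69.25 [ 0.5658 -0.0134  0.0561] F [-0.1 -0.7 -0.2] w 0.0312 J [ 19.2  19.8 -26.4   1.6 -43.6  59.3]
jaw psi 169.65 -10.35 toolx [ 0.0098 -0.0171 -0.9998]
69.25 [ 0.5658 -0.0134  0.0561] [-0.1 -0.7 -0.2] 0.0312 [ 19.2  19.8 -26.4   1.6 -43.6  59.3]
psi -10.34
```

View pics/w34.png

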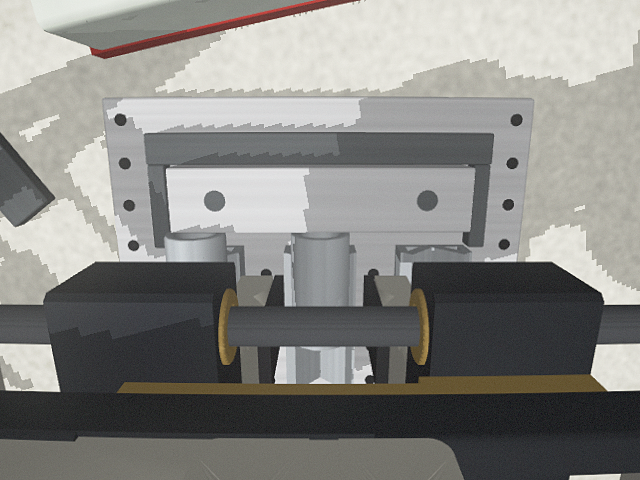

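```bash
python3 -m handwheel '[[[-0.11,0.04,-0.2,0],[0,0,-0.2,0],[0,0,-0.2,0],[0,0,0,0]]]' 31; python3 -m handwheel '[[[0,0,0,0],[0,0,0,0],[0,0,0,0],[0,0,0,0]]]' 10 25; python3 st.py
```

```text
time_s: 69.7
tcp_pos: [0.5618, -0.0114, 0.0313]
eef_rot: [45.7, 88.8, -54.6]
contact_force: [-0.3, -0.1, 0.8]
gripper_width: 0.031
time_s: 70.1
tcp_pos: [0.5618, -0.0114, 0.0316]
eef_rot: [45.9, 88.8, -54.4]
contact_force: [-0.3, 0.3, -1.7]
gripper_width: 0.0247
70.1 [ 0.5618 -0.0114  0.0316] F [-0.3  0.3 -1.7] w 0.0247 J [ 19.6  21.3 -28.3   1.7 -40.   58.8]
jaw psi 169.67 -10.33 toolx [ 0.0119 -0.0166 -0.9998]
```

```bash
python3 -m handwheel '[[[0,0,0.2,0],[0,0,0.4,0],[0,0,0.5,0],[0,0,0.5,0],[0,-0.3,0.5,0],[0,-0.6,0.2,0.4],[0,-0.7,0,0.4],[0,-0.7,0,0.4]]]' >/dev/null;python3 -m handwheel '[[[0,-0.7,0,0.4],[0,-0.7,0,0.4],[0,-0.7,0,0],[0,-0.7,0,0],[0,-0.7,0,0],[0,-0.7,0,0],[0,-0.7,0,0],[0,-0.6,0,0]]]' >/dev/null;python3 -m handwheel '[[[0,-0.5,0,0],[0,0,0,0],[0,0,0,0]]]' >/dev/null; python3 st.py
```

```text
72.0 [ 0.5634 -0.3566  0.1434] F [-0.2  0.8 -1.7] w 0.0242 J [-15.4  22.   -8.6   0.4 -57.4 105.5]
jaw psi -179.7 0.3 toolx [ 0.0313 -0.0143 -0.9994]
```

```bash
python3 -m handwheel '[[[0,0.12,-0.3,-0.05],[0,0,-0.4,0],[0,0,-0.4,0],[0,0,-0.4,0],[0,0,-0.4,0],[0,0,-0.3,0],[0,0,-0.2,0],[0,0,0,0]]]' >/dev/null;python3 st.py; python3 look.py w35
```

```text
72.8 [ 0.5632 -0.343   0.042 ] F [-0.  -0.2 -0.2] w 0.0245 J [-14.3  27.3 -15.4   0.4 -45.3 104.3]
jaw psi -179.69 0.31 toolx [ 0.0322 -0.013  -0.9994]
72.8 [ 0.5632 -0.343   0.042 ] [-0.  -0.2 -0.2] 0.0245 [-14.3  27.3 -15.4   0.4 -45.3 104.3]
psi 0.33
```

View pics/w35.png

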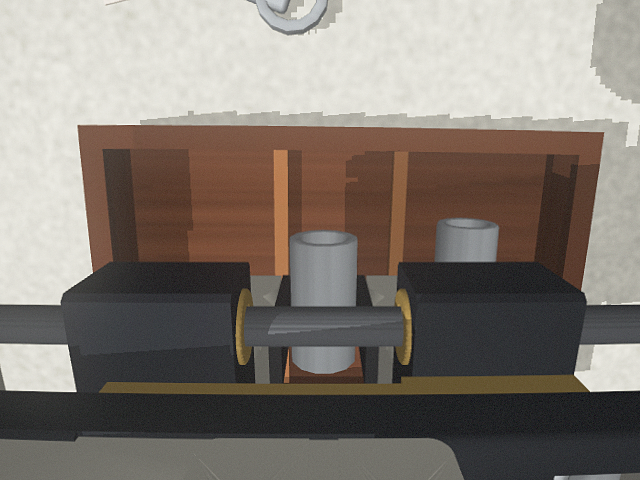

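```bash
python3 -m handwheel '[[[0,-0.18,0,0],[0,0,-0.2,0],[0,0,-0.2,0],[0,0,-0.1,0],[0,0,0,0]]]';python3 -m handwheel '[[[0,0,-0.04,0]]]'; 
```

```text
time_s: 73.35
tcp_pos: [0.565, -0.3518, 0.0235]
eef_rot: [67.9, 87.7, -21.8]
contact_force: [-0.1, 0.4, -0.4]
gripper_width: 0.0244
time_s: 73.45
tcp_pos: [0.5651, -0.352, 0.0219]
eef_rot: [67.8, 87.7, -21.9]
contact_force: [0.6, 0.1, -1.4]
gripper_width: 0.025
```

```bash
python3 -m handwheel '[[[0,0,-0.06,0]]]'; python3 -m handwheel '[[[0,0,0,0],[0,0,0,0],[0,0,0,0]]]' 29; python3 -m handwheel '[[[0,0,0.2,0],[0,0,0.4,0],[0,0,0.4,0],[0,0,0.4,0],[0,0,0.4,0],[0,0,0,0]]]'; python3 look.py w36
```

```text
time_s: 73.55
tcp_pos: [0.5652, -0.352, 0.0194]
eef_rot: [67.8, 87.7, -21.9]
contact_force: [0.3, -0.9, -1.9]
gripper_width: 0.0246
time_s: 73.85
tcp_pos: [0.5656, -0.3521, 0.0197]
eef_rot: [67.6, 87.7, -22.0]
contact_force: [-0.1, 0.5, -0.1]
gripper_width: 0.0288
time_s: 74.45
tcp_pos: [0.5661, -0.3524, 0.0981]
eef_rot: [67.0, 87.5, -22.7]
contact_force: [0.9, -0.2, 0.2]
gripper_width: 0.0291
74.45 [ 0.5661 -0.3524  0.0981] [ 0.9 -0.2  0.2] 0.0291 [-15.   24.2 -11.9   0.4 -51.5 105.1]
psi 0.37
```

View pics/w36.png

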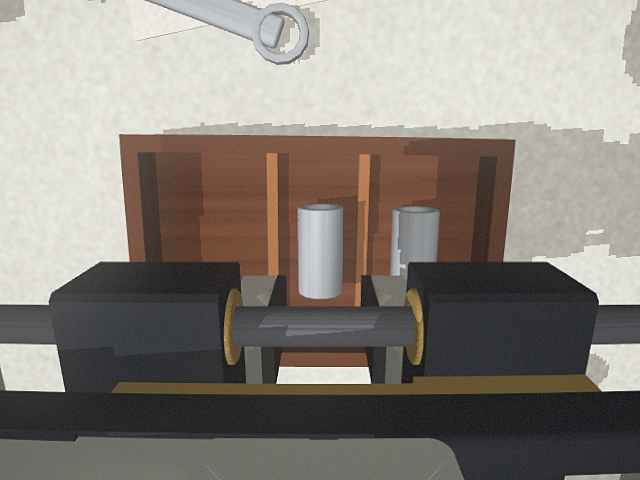

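```bash
python3 -m handwheel '[[[0,0.5,0.4,0],[0,0.7,0.4,-0.3],[0,0.8,0.2,-0.3],[0,0.8,0,-0.3],[0,0.8,0,-0.3],[0,0.8,0,-0.3],[0,0.8,0,-0.3],[0,0.8,0,-0.3]]]' 31 >/dev/null; python3 -m handwheel '[[[0,0.8,0,0],[0,0.8,0,0],[0,0.8,0,0],[0,0.8,0,0],[0,0.6,0,0],[0,0,0,0],[0,0,0,0]]]' >/dev/null; python3 st.py; python3 -m handwheel '[[[0.85,0.05,0,0],[0.85,0.05,0,0],[0.85,0.05,0,0],[0.85,0.05,0,0],[-0.85,0,0,0],[-0.85,0,0,0],[-0.85,0,0,0],[-0.85,0,0,0]]]'>/dev/null;python3 -m handwheel '[[[0,0,0,0],[0,0,0,0]]]' >/dev/null; python3 st.py
```

```text
76.0 [0.5578 0.0549 0.1307] F [ 0.2 -1.  -0.1] w 0.0308 J [ 26.9  13.8 -23.4   2.2 -52.1  51. ]
jaw psi 169.22 -10.78 toolx [ 0.0253 -0.021  -0.9995]
77.0 [0.556  0.0519 0.1188] F [-0.2  0.  -0.1] w 0.0311 J [ 26.6  15.  -23.6   2.1 -51.8  50.8]
jaw psi 168.63 -11.37 toolx [ 0.0082 -0.0275 -0.9996]
```

```bash
python3 -m handwheel '[[[0.16,-0.14,-0.3,0.11],[0.16,-0.14,-0.3,0.11],[0,0,-0.3,0],[0,0,-0.3,0],[0,0,-0.2,0],[0,0,0,0]]]'>/dev/null; python3 st.py; python3 look.py w37
```

```text
77.6 [0.571  0.0375 0.0555] F [-0.3 -0.7  0.2] w 0.0309 J [ 24.5  20.5 -25.6   2.3 -44.2  53.5]
jaw psi 169.63 -10.37 toolx [ 0.006  -0.0284 -0.9996]
77.6 [0.571  0.0375 0.0555] [-0.3 -0.7  0.2] 0.0309 [ 24.5  20.5 -25.6   2.3 -44.2  53.5]
psi -10.36
```

View pics/w37.png

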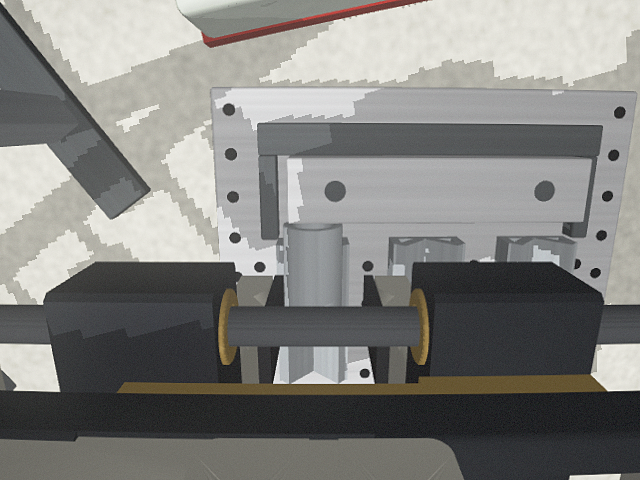

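```bash
python3 -m handwheel '[[[-0.02,0.09,0,0],[0,0,-0.15,0],[0,0,0,0]]]'; python3 look.py w38
```

```text
time_s: 77.95
tcp_pos: [0.571, 0.0423, 0.0505]
eef_rot: [26.7, 88.3, -73.6]
contact_force: [-0.9, 0.5, -0.7]
gripper_width: 0.0309
77.95 [0.571  0.0423 0.0505] [-0.9  0.5 -0.7] 0.0309 [ 24.9  20.9 -26.    2.4 -43.5  53. ]
psi -10.3
```

View pics/w38.png

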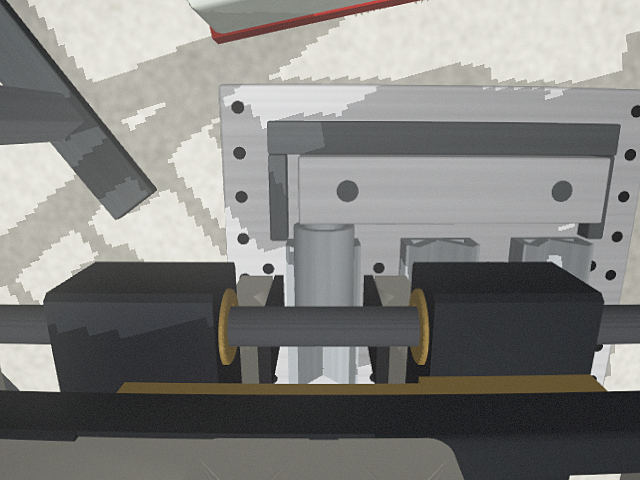

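Sleeve at 295–355, centred between the fingers (mid ≈ 324.5). Descend and grip.

```bash
python3 -m handwheel '[[[0,-0.01,-0.2,0],[0,0,-0.2,0],[0,0,-0.06,0],[0,0,0,0]]]' 31; python3 -m handwheel '[[[0,0,0,0],[0,0,0,0],[0,0,0,0],[0,0,0,0]]]' 10 25; python3 st.py
```

```text
time_s: 78.4
tcp_pos: [0.5716, 0.0422, 0.0317]
eef_rot: [31.0, 88.3, -69.2]
contact_force: [-0.6, -0.1, -0.1]
gripper_width: 0.0309
time_s: 78.8
tcp_pos: [0.5714, 0.0417, 0.0316]
eef_rot: [29.5, 88.3, -70.8]
contact_force: [0.5, -0.4, -0.3]
gripper_width: 0.0244
78.8 [0.5714 0.0417 0.0316] F [ 0.5 -0.4 -0.3] w 0.0244 J [ 24.9  22.3 -27.    2.5 -40.9  52.9]
jaw psi 169.7 -10.3 toolx [ 0.0096 -0.0275 -0.9996]
```

```bash
python3 -m handwheel '[[[0,0,0.2,0],[0,0,0.4,0],[0,0,0.5,0],[0,0,0.5,0],[0,-0.3,0.5,0],[0,-0.6,0.2,0.4],[0,-0.7,0,0.4],[0,-0.7,0,0.4]]]' >/dev/null;python3 -m handwheel '[[[0,-0.7,0,0.4],[0,-0.7,0,0.4],[0,-0.7,0,0],[0,-0.7,0,0],[0,-0.7,0,0],[0,-0.7,0,0],[0,-0.7,0,0],[0,-0.6,0,0]]]' >/dev/null;python3 -m handwheel '[[[0,-0.3,0,0],[0,0,0,0],[0,0,0,0]]]' >/dev/null; python3 st.py
```

```text
80.7 [ 0.5724 -0.2917  0.1406] F [-0.5  0.4 -0.7] w 0.0243 J [ -9.   20.  -12.4   1.2 -55.7  98.8]
jaw psi -179.63 0.37 toolx [ 0.0281 -0.0218 -0.9994]
```

```bash
python3 -m handwheel '[[[-0.14,-0.12,-0.3,-0.05],[0,-0.1,-0.4,0],[0,0,-0.4,0],[0,0,-0.4,0],[0,0,-0.4,0],[0,0,-0.3,0],[0,0,-0.1,0],[0,0,0,0]]]' >/dev/null;python3 st.py; python3 look.py w39
```

```text
81.5 [ 0.5641 -0.2948  0.0423] F [-0.1 -0.7 -1.1] w 0.025 J [ -9.5  25.6 -18.9   1.3 -43.9  99. ]
jaw psi -179.58 0.42 toolx [ 0.0272 -0.0202 -0.9994]
81.5 [ 0.5641 -0.2948  0.0423] [-0.1 -0.7 -1.1] 0.025 [ -9.5  25.6 -18.9   1.3 -43.9  99. ]
psi 0.44
```

View pics/w39.png

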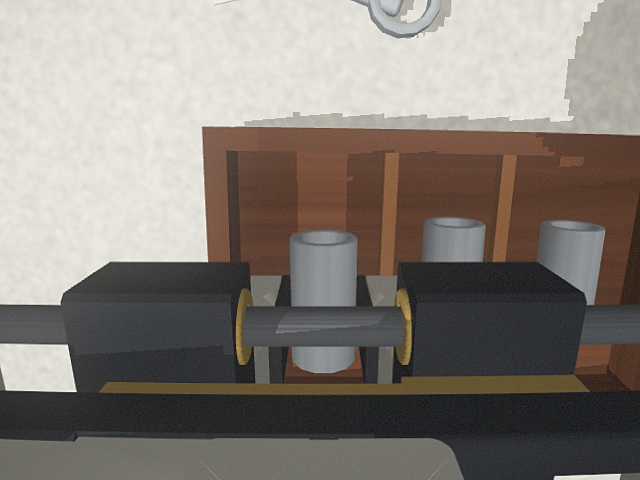

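```bash
python3 -m handwheel '[[[0,-0.08,0,0],[0,0,-0.2,0],[0,0,-0.2,0],[0,0,-0.12,0],[0,0,0,0]]]';python3 -m handwheel '[[[0,0,-0.06,0]]]'; 
```

```text
time_s: 82.05
tcp_pos: [0.5658, -0.2987, 0.0225]
eef_rot: [55.8, 87.8, -33.7]
contact_force: [-0.2, 1.1, -1.7]
gripper_width: 0.0246
time_s: 82.15
tcp_pos: [0.566, -0.2989, 0.0201]
eef_rot: [55.8, 87.8, -33.7]
contact_force: [0.7, -0.9, -0.8]
gripper_width: 0.0243
```

```bash
python3 -m handwheel '[[[0,0,0,0],[0,0,0,0],[0,0,0,0]]]' 29; python3 -m handwheel '[[[0,0,0.2,0],[0,0,0.4,0],[0,0,0.4,0],[0,0,0.4,0],[0,0,0.4,0],[0,0,0.4,0],[0,0,0,0]]]'; python3 look.py w40; python3 look.py t40 top;python3 - <<'E'
from h import *
crop(cv2.imread("pics/t40.png"),260,120,280,220,2.8,"pics/t40a.png")
E
```

```text
time_s: 82.45
tcp_pos: [0.5662, -0.299, 0.0202]
eef_rot: [55.8, 87.8, -33.8]
contact_force: [0.1, 0.1, 0.6]
gripper_width: 0.0287
time_s: 83.15
tcp_pos: [0.5669, -0.2993, 0.1164]
eef_rot: [56.6, 87.6, -32.9]
contact_force: [1.1, 0.1, 0.1]
gripper_width: 0.0288
83.15 [ 0.5669 -0.2993  0.1164] [1.1 0.1 0.1] 0.0288 [ -9.8  21.  -14.6   1.2 -52.2  99.6]
psi 0.5
83.2 [ 0.5663 -0.299   0.1152] [ 0.3 -0.2 -0.6] 0.029 [ -9.8  21.1 -14.6   1.2 -52.2  99.6]
psi 0.48
```

View pics/w40.png

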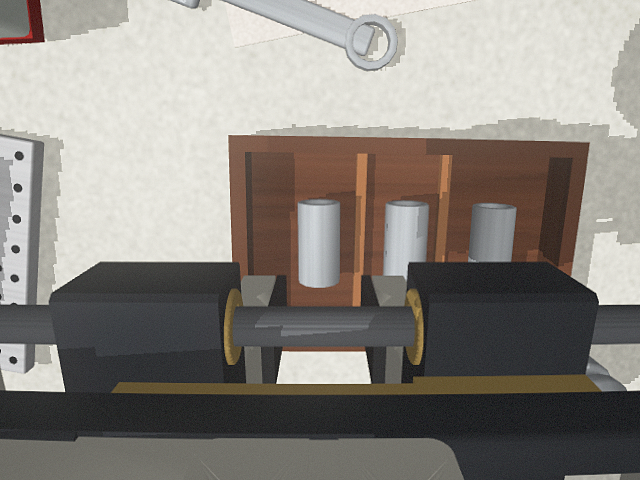

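View pics/t40a.png

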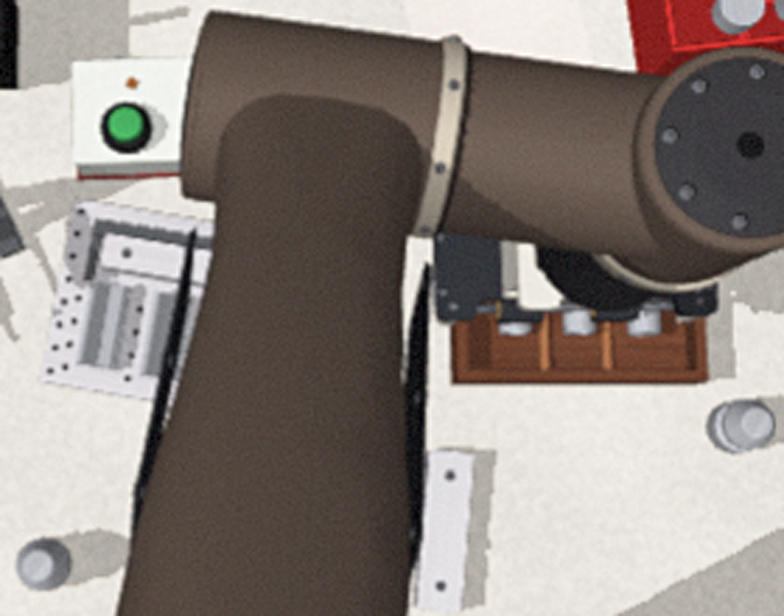

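```bash
python3 -m handwheel '[[[0,0.3,0.4,-0.9],[0,0.35,0.4,-0.9],[0.05,0.35,0,-0.9],[0.05,0.35,0,-0.9],[0.05,0.35,0,-0.9],[0.05,0.35,0,-0.9],[0.05,0.35,0,-0.9],[0.05,0.35,0,-0.9]]]' 40 >/dev/null; python3 -m handwheel '[[[0.05,0.35,0,-0.9],[0.05,0.35,0,-0.9],[0.05,0.35,0,-0.9],[0.05,0.35,0,-0.9],[0.05,0.35,0,-0.9],[0.05,0.35,0,-0.9],[0.05,0.35,0,-0.9],[0.05,0.35,0,-0.9]]]' >/dev/null; python3 st.py; python3 -m handwheel '[[[0.05,0.35,0,-0.9],[0.05,0.35,0,-0.9],[0.05,0.35,0,-0.9],[0.05,0.35,0,-0.9],[0,0,0,0],[0,0,0,0]]]' >/dev/null; python3 st.py
```

```text
84.85 [ 0.5837 -0.0685  0.1316] F [-0.1 -1.1  1.2] w 0.04 J [ 13.   17.8 -17.1   1.1 -57.1   1.7]
jaw psi 105.25 -74.75 toolx [-0.0295 -0.0227 -0.9993]
85.45 [ 0.5886 -0.0093  0.1258] F [-0.3 -0.1  0.2] w 0.0402 J [ 18.   18.8 -16.   -0.1 -57.9 -21.4]
jaw psi 86.54 -93.46 toolx [-0.0449 -0.0128 -0.9989]
```

```bash
python3 -m handwheel '[[[0,-0.03,0.95,-0.45],[0,-0.03,0.95,-0.45],[0,-0.03,0.95,-0.45],[0,-0.03,0.95,0],[0,-0.03,-0.95,0],[0,0,-0.95,0],[0,0,-0.95,0],[0,0,-0.95,0]]]' >/dev/null;python3 -m handwheel '[[[0,0,0,0],[0,0,0,0]]]' >/dev/null; python3 st.py; python3 look.py w41
```

```text
86.45 [ 0.5851 -0.0229  0.1273] F [0.3 0.1 1.3] w 0.0401 J [ 16.7  18.5 -16.1  -0.4 -58.2 -26.3]
jaw psi 80.18 -99.82 toolx [-0.0477 -0.0084 -0.9988]
86.45 [ 0.5851 -0.0229  0.1273] [0.3 0.1 1.3] 0.0401 [ 16.7  18.5 -16.1  -0.4 -58.2 -26.3]
psi -99.79
```

View pics/w41.png

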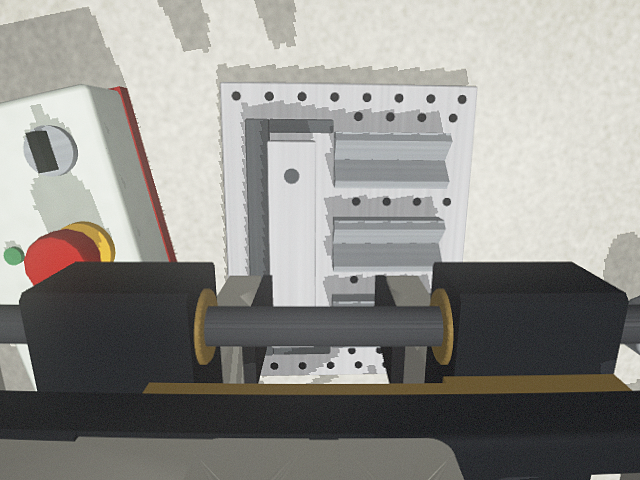

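```bash
python3 -m handwheel '[[[0.18,0.02,-0.3,-0.05],[0.18,0.02,-0.3,-0.05],[0,0,-0.3,0],[0,0,-0.3,0],[0,0,-0.3,0],[0,0,-0.2,0],[0,0,0,0]]]' >/dev/null; python3 st.py; python3 look.py w42
```

```text
87.2 [ 0.6031 -0.0207  0.0576] F [-0.  -0.  -0.1] w 0.04 J [ 16.4  24.2 -18.1  -0.4 -50.2 -26.4]
jaw psi 79.69 -100.31 toolx [-0.0416 -0.0064 -0.9991]
87.2 [ 0.6031 -0.0207  0.0576] [-0.  -0.  -0.1] 0.04 [ 16.4  24.2 -18.1  -0.4 -50.2 -26.4]
psi -100.29
```

View pics/w42.png

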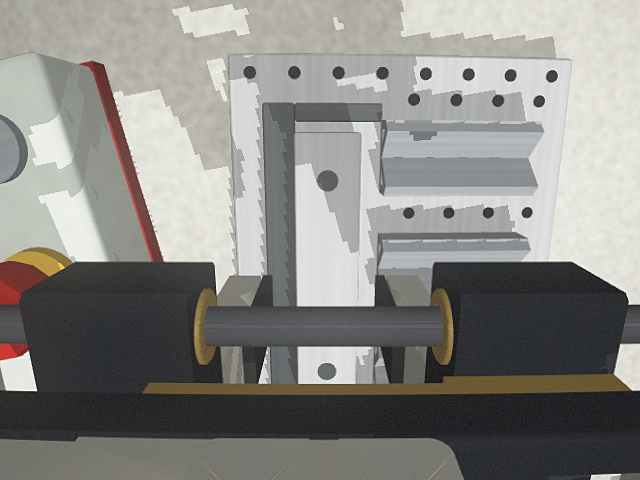

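```bash
python3 - <<'E'
from h import *
c=np.load("pics/w42.npy",allow_pickle=True).item()
H=plane(c,[(327.5,181),(326.5,371)],.036); print(H,H.mean(0))
E
python3 -m handwheel '[[[-0.05,0,-0.2,0],[0,0,-0.2,0],[0,0,-0.2,0],[0,0,-0.05,0],[0,0,0,0]]]' 40; python3 st.py
```

```text
[[ 0.59175443 -0.06367241  0.036     ]
 [ 0.60793814  0.02462916  0.036     ]] [ 0.59984628 -0.01952162  0.036     ]
time_s: 87.75
tcp_pos: [0.6018, -0.0205, 0.031]
eef_rot: [19.0, 87.7, -171.2]
contact_force: [-0.2, 0.1, 0.8]
gripper_width: 0.0401
87.75 [ 0.6018 -0.0205  0.031 ] F [-0.2  0.1  0.8] w 0.0401 J [ 16.4  25.8 -19.6  -0.4 -46.8 -26.4]
jaw psi 79.72 -100.28 toolx [-0.039  -0.006  -0.9992]
```

```bash
python3 -m handwheel '[[[-0.04,0,-0.03,0],[0,0,0,0]]]'; python3 -m handwheel '[[[0,0,0,0],[0,0,0,0],[0,0,0,0],[0,0,0,0],[0,0,0,0]]]' 10 40; python3 -m handwheel '[[[0,0,0.15,0],[0,0,0.2,0],[0,0,0.3,0],[0,0,0.3,0],[0,0,0.3,0],[0,0,0.3,0],[0,0,0,0]]]';python3 st.py; python3 look.py w43
```

```text
time_s: 87.95
tcp_pos: [0.6002, -0.0205, 0.0299]
eef_rot: [19.2, 87.7, -171.1]
contact_force: [0.2, 0.1, -0.1]
gripper_width: 0.0401
time_s: 88.45
tcp_pos: [0.6005, -0.0204, 0.0304]
eef_rot: [18.9, 87.8, -171.4]
contact_force: [0.3, 0.2, -0.1]
gripper_width: 0.0272
time_s: 89.15
tcp_pos: [0.6006, -0.0204, 0.0992]
eef_rot: [18.8, 87.9, -171.5]
contact_force: [1.0, -0.2, -2.0]
gripper_width: 0.0274
89.15 [ 0.6006 -0.0204  0.0992] F [ 1.  -0.2 -2. ] w 0.0274 J [ 16.5  21.1 -16.3  -0.4 -54.6 -26.5]
jaw psi 79.73 -100.27 toolx [-0.0365 -0.0055 -0.9993]
89.15 [ 0.6006 -0.0204  0.0992] [ 1.  -0.2 -2. ] 0.0274 [ 16.5  21.1 -16.3  -0.4 -54.6 -26.5]
psi -100.26
```

View pics/w43.png

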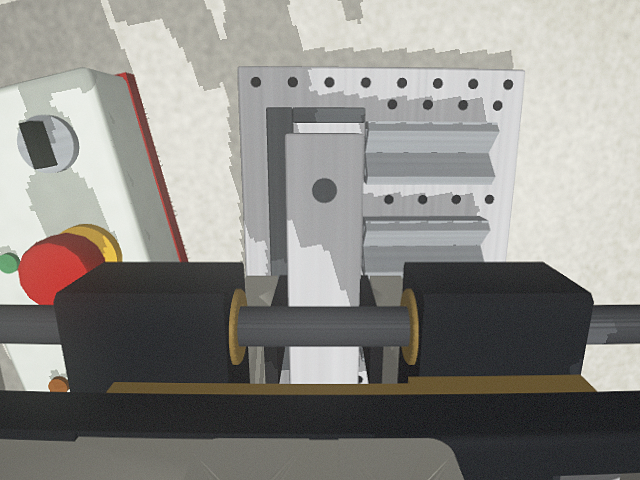

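```bash
python3 -m handwheel '[[[-0.25,-0.38,0.2,0.92],[-0.25,-0.38,0.2,0.92],[-0.25,-0.38,0,0.92],[-0.25,-0.38,0,0.92],[-0.25,-0.38,0,0.92],[-0.25,-0.38,0,0.92],[-0.25,-0.38,0,0.92],[-0.25,-0.38,0,0.92]]]' >/dev/null;python3 -m handwheel '[[[-0.25,-0.38,0,0.92],[-0.25,-0.38,0,0.92],[-0.25,-0.38,0,0.92],[-0.25,-0.38,0,0.92],[-0.25,-0.38,0,0.92],[-0.25,-0.38,0,0.92],[-0.25,-0.38,0,0.92],[-0.25,-0.38,0,0.92]]]' >/dev/null; python3 st.py;python3 -m handwheel '[[[-0.25,-0.38,0,0.92],[-0.25,-0.38,0,0.92],[-0.25,-0.38,0,0.92],[-0.25,-0.38,0,0.92],[0,0,0,0],[0,0,0,0]]]' >/dev/null; python3 st.py; python3 look.py w44
```

```text
90.8 [ 0.428  -0.2698  0.1072] F [ 0.7 -0.9 -2.9] w 0.027 J [ -8.   11.  -31.5   3.4 -48.1  72.1]
jaw psi 156.36 -23.64 toolx [-0.0141 -0.0421 -0.999 ]
91.4 [ 0.3823 -0.3331  0.1045] F [ 0.5  0.6 -1.9] w 0.0268 J [-16.9  10.8 -32.1   3.3 -46.7 100.1]
jaw psi 175.42 -4.58 toolx [-0.0045 -0.0425 -0.9991]
91.4 [ 0.3823 -0.3331  0.1045] [ 0.5  0.6 -1.9] 0.0268 [-16.9  10.8 -32.1   3.3 -46.7 100.1]
psi -4.58
```

View pics/w44.png

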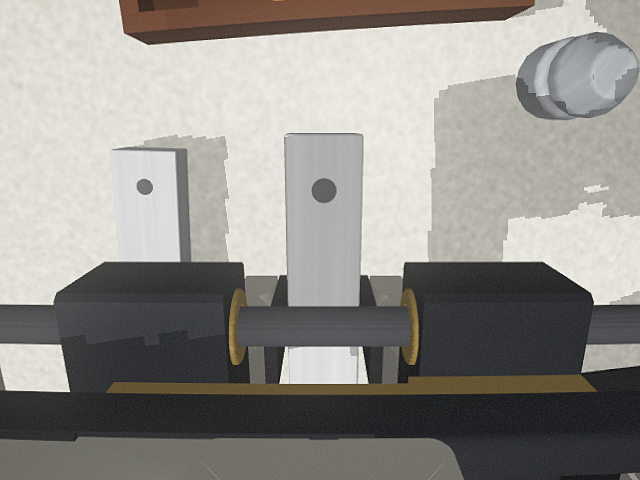

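```bash
python3 -m handwheel '[[[0.08,-0.14,-0.3,0],[0.08,-0.14,-0.3,0],[0,0,-0.3,0],[0,0,-0.3,0],[0,0,-0.3,0],[0,0,-0.3,0],[0,0,-0.15,0],[0,0,0,0]]]'>/dev/null; python3 st.py; python3 -m handwheel '[[[0,0,-0.05,0]]]'
```

```text
92.25 [ 0.3924 -0.3441  0.0178] F [-5.6  6.9 29.2] w 0.027 J [-17.9  19.3 -35.6   4.3 -34.8  99.9]
jaw psi 175.54 -4.46 toolx [-0.0076 -0.042  -0.9991]
time_s: 92.35
tcp_pos: [0.3924, -0.3442, 0.0176]
eef_rot: [-7.7, 87.5, -102.0]
contact_force: [-13.0, 19.6, 60.1]
gripper_width: 0.0271
```

```bash
python3 -m handwheel '[[[0,0,0.03,0]]]'; python3 -m handwheel '[[[0,0,0,0],[0,0,0,0],[0,0,0,0]]]' 42; python3 -m handwheel '[[[0,0,0.2,0],[0,0,0.3,0],[0,0,0.4,0],[0,0,0.5,0],[0,0,0.5,0],[0,0,0.5,0],[0,0,0.5,0],[0,0,0.5,0]]]'; python3 -m handwheel '[[[0,0.5,0.5,0],[0,0.6,0.3,0],[0,0.6,0.3,0],[0,0.6,0,0],[0,0.6,0,0],[0,0.6,0,0],[0,0,0,0],[0,0,0,0]]]'; for c in wrist top side; do python3 look.py f_$c $c; done
```

```text
time_s: 92.45
tcp_pos: [0.3929, -0.3442, 0.0192]
eef_rot: [-7.2, 87.5, -101.6]
contact_force: [0.0, 0.1, -2.0]
gripper_width: 0.0272
time_s: 92.75
tcp_pos: [0.3943, -0.3445, 0.0188]
eef_rot: [-5.5, 87.5, -99.8]
contact_force: [0.7, -0.5, -0.4]
gripper_width: 0.0411
time_s: 93.55
tcp_pos: [0.3917, -0.3438, 0.1588]
eef_rot: [-15.1, 87.5, -109.5]
contact_force: [-0.0, 0.6, 0.6]
gripper_width: 0.0422
time_s: 94.35
tcp_pos: [0.3926, -0.2001, 0.2119]
eef_rot: [-1.6, 87.5, -96.0]
contact_force: [-1.1, 0.3, 0.4]
gripper_width: 0.0423
94.35 [ 0.3926 -0.2001  0.2119] [-1.1  0.3  0.4] 0.0423 [  1.1  -2.1 -30.3   2.8 -62.2  83.2]
psi -4.41
94.4 [ 0.3926 -0.2004  0.2119] [-0.1 -0.9 -0.2] 0.0422 [  1.1  -2.1 -30.3   2.8 -62.2  83.2]
psi -4.45
94.45 [ 0.3925 -0.2007  0.2117] [-0.3  0.1  0.2] 0.0424 [  1.   -2.1 -30.3   2.8 -62.2  83.2]
psi -4.48
```

View pics/f_side.png

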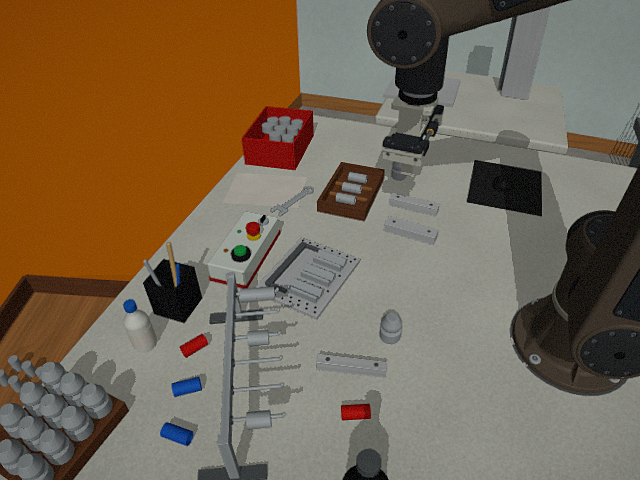

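View pics/f_top.png

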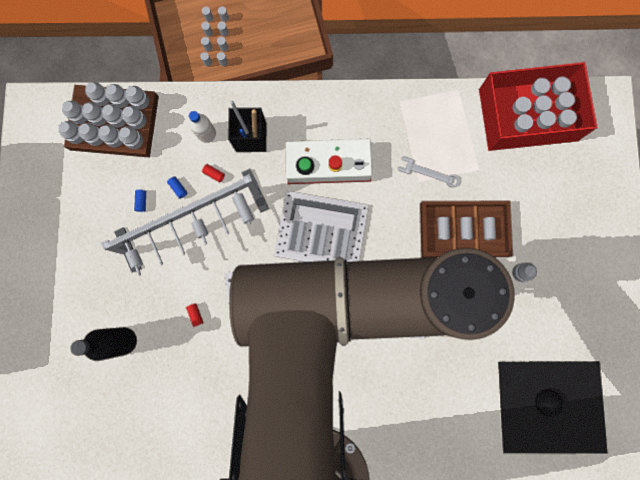

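View pics/f_wrist.png

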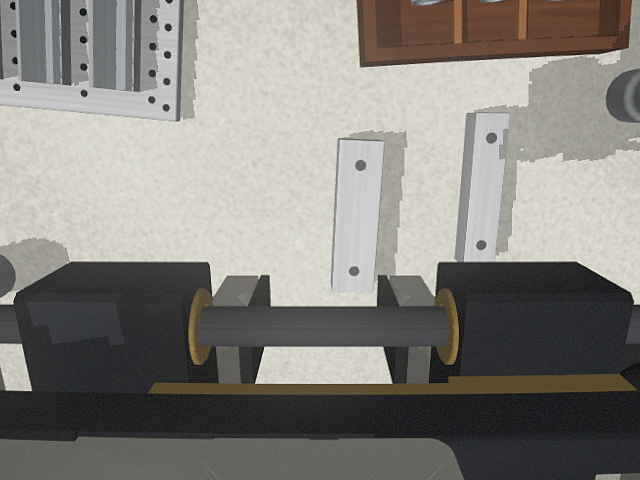

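```bash
python3 -c "
from plant import close_job
print(close_job())"
```

```text
the job is handed in; nothing more can be done
None
```

The job is done and handed in at about 94 s of the 210 s allowed; no verdict was reported.

**What I did:**
- I laid the 28 mm bar against the fence and took the three 50 mm sleeves from the pegs at y = 78, 26 and -78 mm. Each went into its own V rest, up against the bar.
- I pressed the start button until it bottomed out, with about 26 N on the wrist.
- I then laid each sleeve in its own tray lane and put the bar back flat on the table, near where it started.

**Something went wrong on the way:** before the third sleeve was placed, the left end of the bar had come away from the fence, cause not known. Pushing the third sleeve in seated the bar again. The middle sleeve then stood about 2 mm back from the bar, so I pushed it up as well. The last side picture before the press showed the bar and all three sleeves in place.

**Final pictures:**
- Three sleeves lie on their sides in the tray.
- The fixture is empty and the bar is flat on bare table.
- The two 36 mm sleeves and the 64 mm sleeve still hang on their pegs.
- The tool holders and the wrench look unmoved.
- The gripper is well clear of everything.

**Not checked or not ideal:**
- I did not measure the button's release; I only saw it looking up in the pictures.
- The tool tilted up to about 3 degrees during the work.
- Setting the bar down peaked at about 60 N on the wrist, under the 120 N limit.

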